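# Make up a plaster coffer panel in the fence corner

### The job

Make up the plaster coffer panel on the setting-out board: first clear the leaf tool off it into the tool tray, lying flat, then push the still empty panel square and flush into the corner of the two fences. Then build up the centre ornament in its square middle recess, the plinth first, the collar in the plinth's socket and the rosette in the collar's socket, and set every round boss, dome up, into a corner recess of its own (in any order). Everything must sit upright and fully home with the panel still flush in the corner at the end; leave the spare finial, the bowl, the jar and the brush where they are.

Things in the scene. Friction and masses are not known exactly. Their poses are not given: they have to be found in the camera images.
- board: fixed plywood board, 270 x 270 x 12 mm, flat on the bench; origin at the centre of its underside. Two wooden fence strips, 25 mm wide, 20 mm high above the board, run along its +x (far) and +y (left) edges; their inner faces, at x = +110 mm and y = +110 mm of its frame, meet in a square corner. The other two edges are open
- corner_seat (a point): on the board's top face (12 mm above the bench), axes as the board's: the point where the panel's origin lies when the panel is flush against both fences, 30 mm, 30 mm from the board's centre
- panel: loose square plaster panel, 160 x 160 x 24 mm, about 0.6 kg, lying face up on the board, 2 to 6 cm short of both fences, turned up to 0.2 rad; slides when its edge is pushed with 3 to 9 N. Origin: centre of its underside, x and y along its sides, z up. Five recesses 8 mm deep (floors 16 mm above its underside): a 60 mm square in the middle, four round of 40 mm diameter near the corners
- recess_mid (a point): centre of the floor of the panel's square middle recess, axes as the panel's
- recess_1 (a point): centre of the floor of a round corner recess of the panel, at +54, +54 mm from its middle
- recess_2 (a point): centre of the floor of a round corner recess of the panel, at +54, -54 mm from its middle
- recess_3 (a point): centre of the floor of a round corner recess of the panel, at -54, +54 mm from its middle
- recess_4 (a point): centre of the floor of a round corner recess of the panel, at -54, -54 mm from its middle
- leaf_tool: stuccoist's leaf tool lying across the panel's face (on top, over the middle recess) at the start: 178 mm long along its x, a dark wooden handle 110 mm long, 14 mm wide, 12 mm high between two flat steel leaves. Origin at the middle of its underside; take it by the handle across its y
- tray: fixed grey tool tray left of the board, 220 x 100 mm outside (x, y), 30 mm high, walls and floor 4 mm thick, open on top, empty. Origin at the centre of its underside
- plinth: loose plaster plinth, the largest small cast: square block 56 x 56 mm, 22 mm high, standing upright on the bench; its top has a square socket 46 mm wide and 4 mm deep inside a 5 mm lip. Fits the middle recess with 2 mm to spare on each side. Origin at the centre of its underside (as for all casts), x and y along its sides, z up
- collar: loose plaster collar: square block 42 x 42 mm, 16 mm high, standing upright; its top has a square socket 32 mm wide and 4 mm deep inside a 5 mm lip. Fits the plinth's socket (floor 18 mm above the plinth's underside) with 2 mm to spare on each side. x and y along its sides
- rosette: loose round plaster rosette: a foot of 28 mm diameter, 6 mm high, under a petalled head of 40 mm diameter from 6 to 17 mm above its underside (petals and centre button rise to 23 mm). Standing upright. The foot fits the collar's socket (floor 12 mm above the collar's underside) with 2 mm to spare all round
- boss_1: loose round plaster boss, 36 mm diameter, 29 mm high: a drum with straight sides up to 20 mm and a low dome on top; standing upright on the bench. Fits a round corner recess with 2 mm to spare all round. Two to four bosses are there; absent ones read None
- boss_2: loose round plaster boss, 36 mm diameter, 29 mm high: a drum with straight sides up to 20 mm and a low dome on top; standing upright on the bench. Fits a round corner recess with 2 mm to spare all round. Two to four bosses are there; absent ones read None
- boss_3: loose round plaster boss, 36 mm diameter, 29 mm high: a drum with straight sides up to 20 mm and a low dome on top; standing upright on the bench. Fits a round corner recess with 2 mm to spare all round. Two to four bosses are there; absent ones read None
- boss_4: loose round plaster boss, 36 mm diameter, 29 mm high: a drum with straight sides up to 20 mm and a low dome on top; standing upright on the bench. Fits a round corner recess with 2 mm to spare all round. Two to four bosses are there; absent ones read None
- finial: bystander: spare turned plaster finial, 44 mm diameter, 54 mm high with a waist, standing among the casts; not part of this panel. Origin under its centre
- bowl: bystander: grey mixing bowl, 120 mm diameter, 65 mm high, right of the casts. Origin under its centre
- brush: bystander: brush, 180 mm long along its x, lying left of the board
- jar: bystander: glass jar with white cap, 64 mm diameter, 75 mm high, to the far left. Origin under its centre

How it is judged:
On the way, in this order (a step that is already met when the one before it is completed fails the run):
1. the leaf tool lies flat in the tray, the casts still off the panel (x of leaf_tool in the frame of tray between -0.02 and 0.02 m and y of leaf_tool in the frame of tray between -0.04 and 0.04 m and z of leaf_tool in the frame of tray between 0 and 0.02 m and angle between the z axis of leaf_tool and the z axis of tray, either way round below 0.3 rad and height (world z) of each of plinth, collar, rosette, boss_1, boss_2, boss_3, boss_4 below 0.022 m), for 0.2 s.
2. the still empty panel lies square and flush in the corner of the fences, all casts still off it (x of panel in the frame of corner_seat above -0.003 m and y of panel in the frame of corner_seat above -0.003 m and angle between the x axis of panel and the x axis of corner_seat, either way round below 0.02 rad and z of panel in the frame of corner_seat below 0.003 m and height (world z) of each of plinth, collar, rosette, boss_1, boss_2, boss_3, boss_4 below 0.022 m), for 0.2 s.
3. the plinth sits in the middle recess (horizontal distance between plinth and recess_mid below 0.004 m and z of plinth in the frame of recess_mid between -0.004 and 0.003 m and angle between plinth's own z axis and vertical below 0.08 rad and (angle between the x axis of plinth and the x axis of recess_mid, either way round below 0.12 rad or angle between the x axis of plinth and the y axis of recess_mid, either way round below 0.12 rad)), for 0.2 s.
4. the collar sits in the plinth's socket (horizontal distance between collar and plinth below 0.004 m and z of collar in the frame of plinth between 0.014 and 0.021 m and angle between collar's own z axis and vertical below 0.08 rad and (angle between the x axis of collar and the x axis of plinth, either way round below 0.12 rad or angle between the x axis of collar and the y axis of plinth, either way round below 0.12 rad)), for 0.2 s.
5. the rosette sits in the collar's socket (horizontal distance between rosette and collar below 0.004 m and z of rosette in the frame of collar between 0.008 and 0.015 m and angle between rosette's own z axis and vertical below 0.08 rad), for 0.2 s.
At the end, for the whole second after the job is handed in: leaf tool flat in the tray; panel flush with both fences (gaps under 3 mm, 0.02 rad); plinth in the middle recess, collar in plinth, rosette in collar, each boss in its own corner recess: within 4 mm of centre, 3 mm of home, 0.08 rad of upright, 0.12 rad of square; all at rest (all of step 3 and all of step 4 and all of step 5 and x of leaf_tool in the frame of tray between -0.02 and 0.02 m and y of leaf_tool in the frame of tray between -0.04 and 0.04 m and z of leaf_tool in the frame of tray between 0 and 0.02 m and angle between the z axis of leaf_tool and the z axis of tray, either way round below 0.3 rad and x of panel in the frame of corner_seat above -0.003 m and y of panel in the frame of corner_seat above -0.003 m and angle between the x axis of panel and the x axis of corner_seat, either way round below 0.02 rad and z of panel in the frame of corner_seat below 0.003 m and ((horizontal distance between boss_1 and recess_1 below 0.004 m and z of boss_1 in the frame of recess_1 between -0.004 and 0.003 m and angle between boss_1's own z axis and vertical below 0.08 rad) or (horizontal distance between boss_1 and recess_2 below 0.004 m and z of boss_1 in the frame of recess_2 between -0.004 and 0.003 m and angle between boss_1's own z axis and vertical below 0.08 rad) or (horizontal distance between boss_1 and recess_3 below 0.004 m and z of boss_1 in the frame of recess_3 between -0.004 and 0.003 m and angle between boss_1's own z axis and vertical below 0.08 rad) or (horizontal distance between boss_1 and recess_4 below 0.004 m and z of boss_1 in the frame of recess_4 between -0.004 and 0.003 m and angle between boss_1's own z axis and vertical below 0.08 rad)) and ((horizontal distance between boss_2 and recess_1 below 0.004 m and z of boss_2 in the frame of recess_1 between -0.004 and 0.003 m and angle between boss_2's own z axis and vertical below 0.08 rad) or (horizontal distance between boss_2 and recess_2 below 0.004 m and z of boss_2 in the frame of recess_2 between -0.004 and 0.003 m and angle between boss_2's own z axis and vertical below 0.08 rad) or (horizontal distance between boss_2 and recess_3 below 0.004 m and z of boss_2 in the frame of recess_3 between -0.004 and 0.003 m and angle between boss_2's own z axis and vertical below 0.08 rad) or (horizontal distance between boss_2 and recess_4 below 0.004 m and z of boss_2 in the frame of recess_4 between -0.004 and 0.003 m and angle between boss_2's own z axis and vertical below 0.08 rad)) and ((horizontal distance between boss_3 and recess_1 below 0.004 m and z of boss_3 in the frame of recess_1 between -0.004 and 0.003 m and angle between boss_3's own z axis and vertical below 0.08 rad) or (horizontal distance between boss_3 and recess_2 below 0.004 m and z of boss_3 in the frame of recess_2 between -0.004 and 0.003 m and angle between boss_3's own z axis and vertical below 0.08 rad) or (horizontal distance between boss_3 and recess_3 below 0.004 m and z of boss_3 in the frame of recess_3 between -0.004 and 0.003 m and angle between boss_3's own z axis and vertical below 0.08 rad) or (horizontal distance between boss_3 and recess_4 below 0.004 m and z of boss_3 in the frame of recess_4 between -0.004 and 0.003 m and angle between boss_3's own z axis and vertical below 0.08 rad)) and ((horizontal distance between boss_4 and recess_1 below 0.004 m and z of boss_4 in the frame of recess_1 between -0.004 and 0.003 m and angle between boss_4's own z axis and vertical below 0.08 rad) or (horizontal distance between boss_4 and recess_2 below 0.004 m and z of boss_4 in the frame of recess_2 between -0.004 and 0.003 m and angle between boss_4's own z axis and vertical below 0.08 rad) or (horizontal distance between boss_4 and recess_3 below 0.004 m and z of boss_4 in the frame of recess_3 between -0.004 and 0.003 m and angle between boss_4's own z axis and vertical below 0.08 rad) or (horizontal distance between boss_4 and recess_4 below 0.004 m and z of boss_4 in the frame of recess_4 between -0.004 and 0.003 m and angle between boss_4's own z axis and vertical below 0.08 rad)) and linear speed of each of leaf_tool, panel, plinth, collar, rosette, boss_1, boss_2, boss_3, boss_4 below 0.02 m/s); the robot touches nothing.
It fails at once if the spare finial is shifted more than 5 cm (distance of finial from where it was at the start of the episode above 0.05 m).
It fails at once if the mixing bowl is shifted more than 5 cm (distance of bowl from where it was at the start of the episode above 0.05 m).
It fails at once if the brush is shifted more than 5 cm (distance of brush from where it was at the start of the episode above 0.05 m).
It fails at once if the jar is shifted more than 5 cm (distance of jar from where it was at the start of the episode above 0.05 m).
Of boss_1, boss_2, boss_3, boss_4 only 2 to 4 are there at a start; the rules pass over those that are not, and their reading is None.
At some moment in a run one of panel, boss_1, boss_2, boss_3, boss_4 may be knocked a few centimetres aside while the robot is not near it.
It also fails if it takes over 208 s, if anything falls off the work surface, if the arm or the gripper's body presses on something with over 40 N, if the wrist force passes 120 N, or if a joint passes its speed limit or range.

### The arm

A 6-joint arm with a two-finger parallel gripper is mounted at the origin on the work surface. World frame = base frame: x ahead of the robot, y to its left, z up, the work surface at z = 0. Lengths are in m, angles in rad, forces in N, time in s.
With the tool pointing down it reaches from about 0.425 to 1.125 m from the base axis. Payload 14.9 kg.
Tool frame: the origin (TCP) lies on the centre line of the jaws, within the pads' length; the fingertips stand 14 mm ahead of it and the grasp point (between the pads) lies 5 mm behind it; z points along the fingers, y is the direction in which the jaws open and shut (so a half turn about z gives the same grasp; the last joint's range is limited). The gripper opens to 91 mm and grips with 3 to 60 N. Pads are 32 mm wide; open, the fingers measure 118 mm over their backs; the gripper's body (76 mm by 178 mm) begins 60 mm behind the grasp point.
Start: joints at [1.072, 0.379, 1.734, -0, 1.028, -0.033], TCP at [0.314, 0.625, 0.206] pointing down, gripper open.
Joint ranges: [-2.77, 2.77], [-0.74, 2.19], [0, 2.66], [-1.06, 4.2], [0.31, 2.87], [-3.08, 3.08]. Speed limits (rad/s): [1.89, 1.89, 2.39, 3.14, 3.14, 3.14].

### API

Orientations are given as [roll, pitch, yaw] about the fixed x, y, z axes, in that order (R = Rz(yaw) Ry(pitch) Rx(roll)).
In Python, from bench import manip gives the robot as it stands.
- The arm moves only by the tool carry_out, never from a script. Its argument "rows" is a list of rows, each a list of 3 entries, a list of its own where there are three numbers: the shift along the tool's x, y, z in cm, then the turn, a rotation vector about the tool's x, y, z in degrees, then the gripper command: -1 is fully open, 1 is shut, values between are in proportion. In form: [[[x, y, z], [wx, wy, wz], gripper], ...]. A call has 1 to 12 rows; each row shifts and turns the commanded pose from where the row before left it, along the tool's axes as they then stand; what a row does not reach is not made up. A row lasts 1/8 s, in which the tool goes at most 62.5 mm and 10.7 degrees, less where a joint would pass 70% of its speed; a pose out of reach is approached as far as the arm can. A call with a gripper value outside its range is refused whole. The fingers move at their own pace and stop on an object; the grip force is fixed at half the most. Time passes only in rows, so rows that do not move let the fingers close. It gives the time, the measured TCP pose, the force and the opening at its end, in the units of the state.
- manip.observe(): the state, without advancing time (a new reading comes with each control period).
- manip.camera(name): name is "side" or "top"; returns a dict with "color" (420x560x3 uint8, red, green, blue), "fx", "fy", "cx", "cy" (pixels), "rvec" (rotation vector, rad) and "tvec" (3), from world to camera coordinates, as OpenCV has them. Camera axes: x right, y down, z forward; pixel columns grow to the right and rows downward; lengths in m; the calibration is good to about 2 mm. A picture is of the moment at which its call begins. There is no depth.
- manip.close_job(): hands the job in, once; it reports no verdict.
The state is a dict: "time": time; "joint_positions": joint angles; "dq": joint speeds; "joint_torque": joint torques, N m; "position": TCP position; "tcp_rot": TCP orientation; "ft_force": force on the tool from outside, world axes, zero at the start; "wrist_torque": the same for the moment, N m; "gripper_width": opening from 0.0 (shut) to 1.0 (fully open).
Only numpy, scipy, OpenCV 4.12 (cv2) and the standard library are available. Lean on these libraries where they do the work, as an engineer would, in place of code of your own. Each camera call takes 0.05 s, during which the arm holds its last target.

## Working session

There is one attempt and no reset: what is moved stays moved. The work goes in short steps, Python scripts to look and compute and a tool call to move; the robot and the scene stay as the last step left them, time stands still between calls to the robot, and variables do not carry over. Pictures are saved under pics/ and viewed, and the job is handed in when it is done.

Besides the shell and the picture viewer there is one more tool, called after "Request:" by a JSON object that holds its "fn" and its "kwargs". carry_out: Moves the arm, as the interface text tells. Its arguments: {"type":"object","properties":{"rows":{"type":"array"}},"required":["rows"]}

```bash
mkdir -p pics; ls; python3 - <<'E'
from bench import manip
import cv2
s=manip.observe()
print(s)
for n in ("top","side"):
    c=manip.camera(n)
    cv2.imwrite(f"pics/{n}0.png",c["color"][:,:,::-1])
    print(n,{k:c[k] for k in c if k!="color"})
E
```

```text
pics
{'time': 0.0, 'joint_positions': array([ 1.07169441e+00,  3.79390255e-01,  1.73478566e+00,  9.07366867e-07,
        1.02848976e+00, -3.32899822e-02]), 'dq': array([-1.23616190e-05, -1.47039855e-03, -2.58036112e-04, -9.34350268e-05,
       -2.57032106e-03, -1.40627368e-03]), 'joint_torque': array([ 4.23095815e-03, -7.63734984e+01, -4.34363830e+01,  6.53717760e-02,
        4.23737196e-02, -1.15586336e-04]), 'position': array([0.31420843, 0.62506473, 0.20499864]), 'tcp_rot': array([-3.14052025e+00, -3.64906228e-05,  2.67578023e+00]), 'ft_force': array([ 0.57214437, -0.23559631,  0.2958802 ]), 'wrist_torque': array([ 0.01689347,  0.0644914 , -0.02650133]), 'gripper_width': 1.0013837601193583}
top {'fx': 401.54064094461603, 'fy': 401.54064094461603, 'cx': 276.8511186323686, 'cy': 208.42498087182932, 'rvec': array([ 2.10759841, -2.1366499 ,  0.22497645]), 'tvec': array([-0.03668896,  0.49323106,  1.02678393])}
side {'fx': 513.1845424441453, 'fy': 513.1845424441453, 'cx': 280.8207961841401, 'cy': 215.75895221091852, 'rvec': array([ 2.27453669, -0.13144527,  0.06830031]), 'tvec': array([-0.52597706,  0.05387731,  1.64837205])}
```

```bash
cat > h.py <<'E'
from bench import manip
import cv2, numpy as np
def cam(n):
    c=manip.camera(n); c["K"]=np.array([[c["fx"],0,c["cx"]],[0,c["fy"],c["cy"]],[0,0,1]]); c["R"]=cv2.Rodrigues(c["rvec"])[0]; return c
def proj(c,P):
    return cv2.projectPoints(np.array(P,float).reshape(-1,3),c["rvec"],c["tvec"],c["K"],None)[0].reshape(-1,2)
def px2w(c,uv,z):
    d=np.linalg.inv(c["K"])@np.array([uv[0],uv[1],1.0]); d=c["R"].T@d; o=-c["R"].T@c["tvec"]
    return o+d*(z-o[2])/d[2]
def save(c,name,box=None,s=1):
    im=c["color"][:,:,::-1]
    if box: x0,y0,x1,y1=box; im=im[y0:y1,x0:x1]
    im=cv2.resize(im,None,fx=s,fy=s,interpolation=cv2.INTER_CUBIC); cv2.imwrite(f"pics/{name}.png",im)
E
python3 -c "
import cv2
for n in('top','side'):
    im=cv2.imread(f'pics/{n}0.png'); cv2.imwrite(f'pics/{n}0b.png',cv2.resize(im,(784,588),interpolation=cv2.INTER_CUBIC))"
```

```text
(no output)
```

View pics/top0b.png

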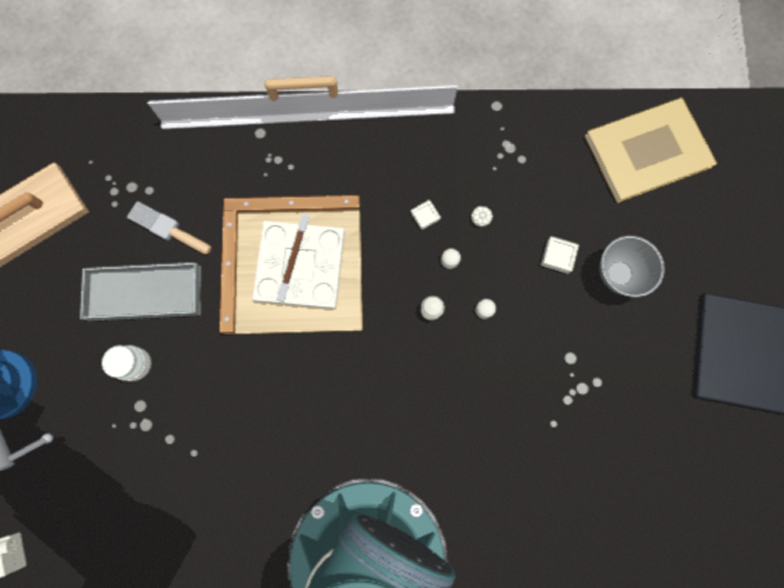

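View pics/side0b.png

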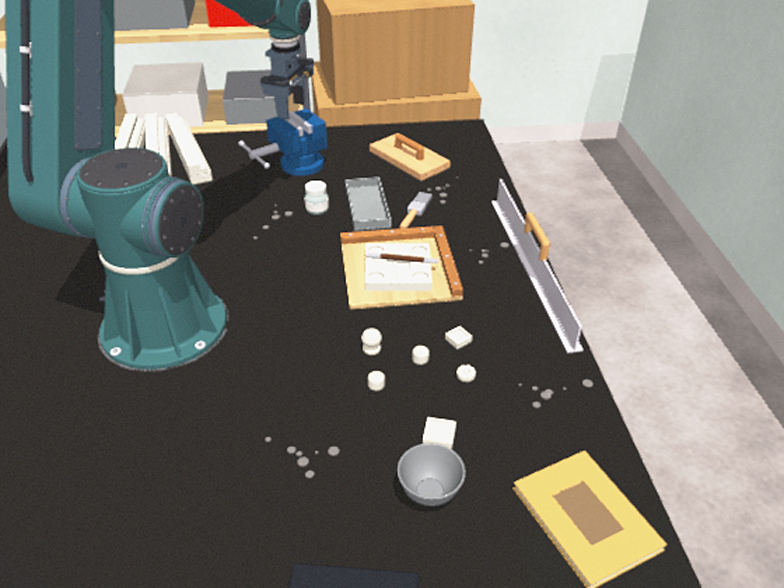

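```bash
python3 - <<'E'
from h import *
c=cam("top")
print(proj(c,[[0.314,0.625,0.2],[0,0,0],[.6,0,0],[.6,.3,0],[.6,-.3,0]])*1.4)
save(c,"t1",(140,120,280,250),5.5)
save(c,"t2",(50,130,160,280),4)
save(c,"t3",(280,130,480,240),4)
E
```

```text
[[-34.52881832 389.43820552]
 [367.50461962 561.83547154]
 [365.23501041 245.23475026]
 [217.41505711 246.89215407]
 [512.01079215 243.58905403]]
```

View pics/t1.png

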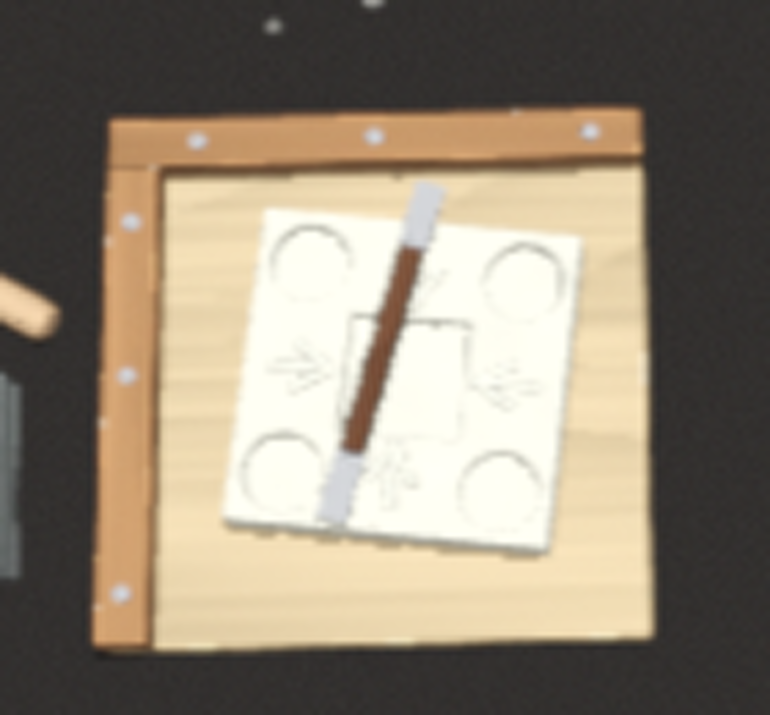

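View pics/t2.png

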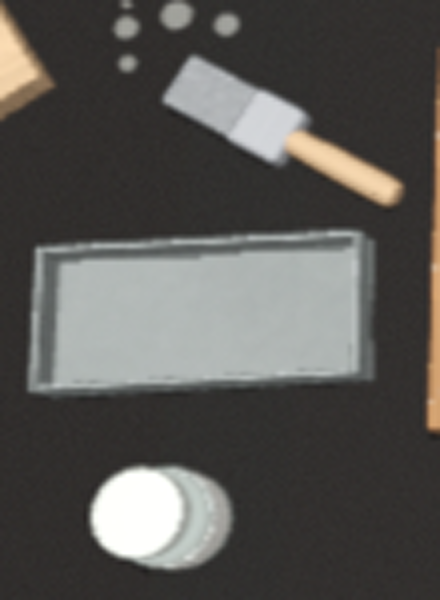

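View pics/t3.png

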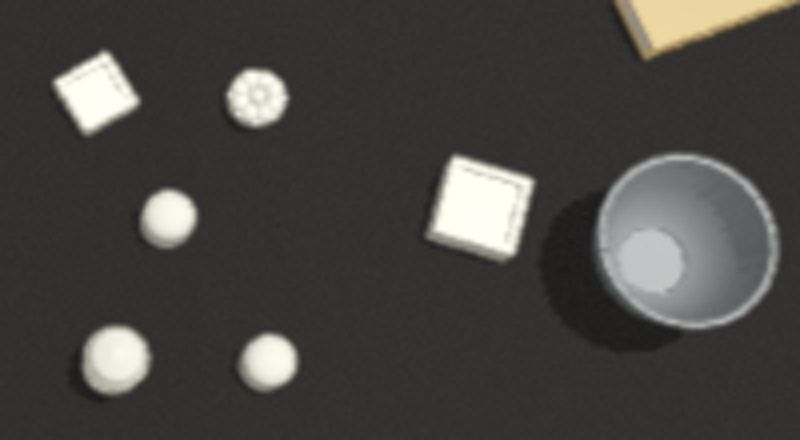

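```bash
cat >> h.py <<'E'
def crop2px(p,box,s): return ((p[0]+.5)/s-.5+box[0],(p[1]+.5)/s-.5+box[1])
E
python3 - <<'E'
from h import *
np.set_printoptions(precision=4,suppress=True)
c=cam("top"); b=(140,120);s=5.5
def w(p,z): return px2w(c,crop2px(p,b,s),z)
for n,p,z in [("fTL",(108,120),.032),("fTR",(641,108),.032),("fBL",(93,648),.032),("bBR",(654,637),.012),("fin x right",(641,158),.032),("fin corner",(160,168),.032),("fin y bottom",(151,648),.032),
 ("pTL",(263,208),.036),("pTR",(581,237),.036),("pBR",(547,550),.036),("pBL",(224,520),.036),("toolend top",(430,183),.036),("toolend bot",(332,524),.036),("handle top",(412,247),.048),("handle bot",(353,452),.048)]:
    print(n,w(p,z))
b=(50,130);s=4
for n,p,z in [("trTL",(36,247),.03),("trTR",(362,232),.03),("trBR",(362,380),.03),("trBL",(30,391),.03)]: print(n,w(p,z))
b=(280,130)
for n,p,z in [("collar",(97,92),.016),("rosette",(257,97),.017),("boss",(168,218),.02),("bossB",(268,362),.02),("fin",(115,358),.05),("plinth",(482,205),.022),("bowl",(690,240),.065)]: print(n,w(p,z))
b=(50,130)
print("jar",w((137,512),.075),"brush",w((190,80),.0),w((390,190),.01))
E
```

```text
fTL [0.6925 0.284  0.032 ]
fTR [0.6961 0.0118 0.032 ]
fBL [0.4211 0.2796 0.032 ]
bBR [0.4255 0.0074 0.012 ]
fin x right [0.6691 0.0119 0.032 ]
fin corner [0.6664 0.2566 0.032 ]
fin y bottom [0.4207 0.2515 0.032 ]
pTL [0.6431 0.2028 0.036 ]
pTR [0.626  0.0422 0.036 ]
pBR [0.466  0.0588 0.036 ]
pBL [0.483  0.2172 0.036 ]
toolend top [0.6555 0.1187 0.036 ]
toolend bot [0.4803 0.1643 0.036 ]
handle top [0.6179 0.1256 0.048 ]
handle bot [0.5137 0.1527 0.048 ]
trTL [0.5517 0.5528 0.03  ]
trTR [0.5596 0.3312 0.03  ]
trBR [0.4567 0.3258 0.03  ]
trBL [0.4521 0.5477 0.03  ]
collar [ 0.6605 -0.1232  0.016 ]
rosette [ 0.6552 -0.237   0.017 ]
boss [ 0.5663 -0.1699  0.02  ]
bossB [ 0.4635 -0.2348  0.02  ]
fin [ 0.4624 -0.1271  0.05  ]
plinth [ 0.5725 -0.3899  0.022 ]
bowl [ 0.535  -0.5136  0.065 ]
jar [0.3663 0.4488 0.075 ] brush [0.6817 0.4704 0.    ] [0.5951 0.3198 0.01  ]
```

```bash
cat >> h.py <<'E'
def go(x,y,z,yaw,p=None,ryaw=None):
    s=manip.observe(); p=s["position"] if p is None else np.array(p); r=s["tcp_rot"]; q=r[2] if ryaw is None else ryaw
    d=np.array([x,y,z])-p
    tx=np.array([np.cos(q),np.sin(q),0]);ty=np.array([np.sin(q),-np.cos(q),0])
    dy=(yaw-q+np.pi)%(2*np.pi)-np.pi
    print("shift cm x %.2f y %.2f z %.2f | turn z %.2f deg"%(d@tx*100,d@ty*100,-d[2]*100,-np.degrees(dy)), "| rot",np.round(r,4),"pos",np.round(s["position"],4),"t%.2f"%s["time"],"F",np.round(s["ft_force"],1))
E
python3 - <<'E'
from h import *
go(.5665,.140,.10,2.887)
E
```

```text
shift cm x -44.33 y -32.02 z 10.52 | turn z -12.10 deg | rot [-3.1409 -0.      2.6758] pos [0.3143 0.6252 0.2052] t0.20 F [-0.4  0.4  0.2]
```

Request:
{"fn": "carry_out", "kwargs": {"rows": [[[-4.43,-3.2,0.8],[0,0,0],-1],[[-4.43,-3.2,0.8],[0,0,0],-1],[[-4.43,-3.2,0.8],[0,0,0],-1],[[-4.43,-3.2,0.8],[0,0,0],-1],[[-4.43,-3.2,0.8],[0,0,0],-1],[[-4.43,-3.2,0.8],[0,0,0],-1],[[-4.43,-3.2,0.8],[0,0,0],-1],[[-4.43,-3.2,0.8],[0,0,0],-1],[[-4.43,-3.2,0.8],[0,0,0],-1],[[-4.43,-3.2,0.8],[0,0,0],-1],[[0,0,0],[0,0,-6.05],0],[[0,0,0],[0,0,-6.05],0]]}}

```text
time: 1.7
position: [0.5666, 0.1397, 0.1254]
tcp_rot: [-3.141, -0.0, 2.889]
ft_force: [0.1, -0.1, 0.2]
gripper_width: 0.81
```

```bash
python3 - <<'E'
from h import *
go(.5665,.140,.0515,2.887)
c=cam("side"); save(c,"s1",(220,100,360,220),5.5)
c=cam("top"); save(c,"t4",(140,120,280,250),5.5)
go(.5665,.140,.0515,2.887)
E
```

```text
shift cm x 0.02 y 0.03 z 7.39 | turn z 0.11 deg | rot [-3.1414e+00 -4.0000e-04  2.8889e+00] pos [0.5666 0.1397 0.1254] t1.70 F [ 0.1 -0.1  0.2]
shift cm x -0.01 y -0.03 z 7.40 | turn z 0.06 deg | rot [-3.1415e+00 -2.0000e-04  2.8880e+00] pos [0.5665 0.1403 0.1255] t1.80 F [ 0.3 -0.  -0.3]
```

View pics/s1.png

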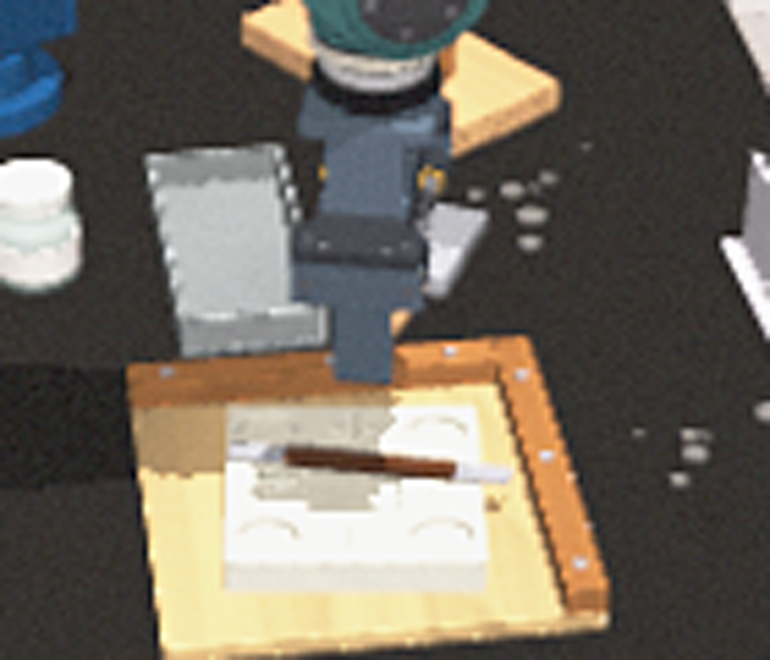

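View pics/t4.png

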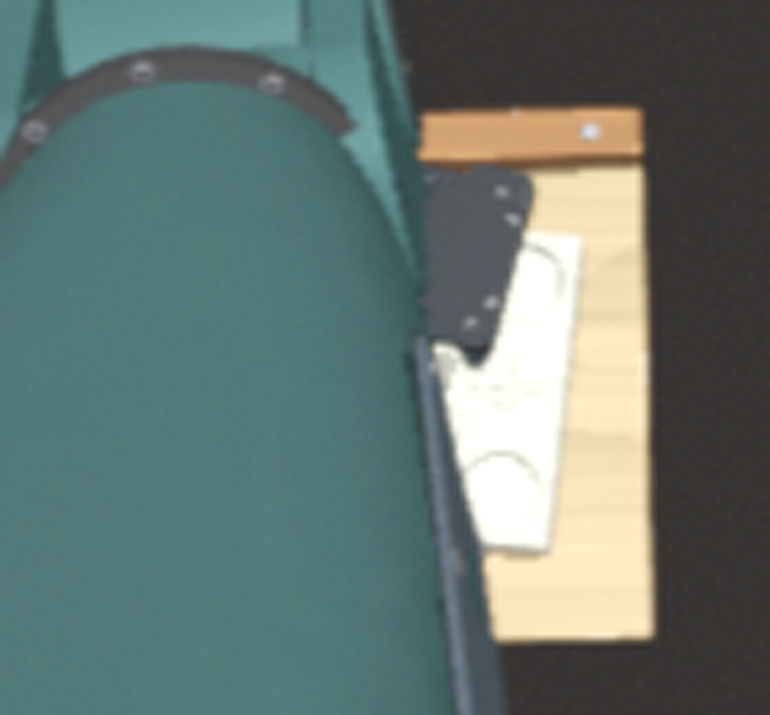

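Request:
{"fn": "carry_out", "kwargs": {"rows": [[[0,0,2.2],[0,0,0],0],[[0,0,2.2],[0,0,0],0],[[0,0,2.0],[0,0,0],0],[[0,0,1.0],[0,0,0],0],[[0,0,0],[0,0,0],0],[[0,0,0],[0,0,0],1],[[0,0,0],[0,0,0],1],[[0,0,0],[0,0,0],1],[[0,0,0],[0,0,0],1],[[0,0,0],[0,0,0],1]]}}

```text
time: 3.05
position: [0.5665, 0.1406, 0.0517]
tcp_rot: [3.142, 0.0, 2.887]
ft_force: [-0.4, -0.1, 0.1]
gripper_width: 0.007
```

```bash
python3 - <<'E'
from h import *
c=cam("side"); save(c,"s2",(220,100,360,220),5.5)
go(.505,.4394,.12,1.606)
E
```

```text
shift cm x 13.48 y 27.37 z -6.83 | turn z 73.39 deg | rot [-3.1416 -0.      2.8869] pos [0.5665 0.1405 0.0517] t3.10 F [ 0.3 -0.  -0.3]
```

View pics/s2.png

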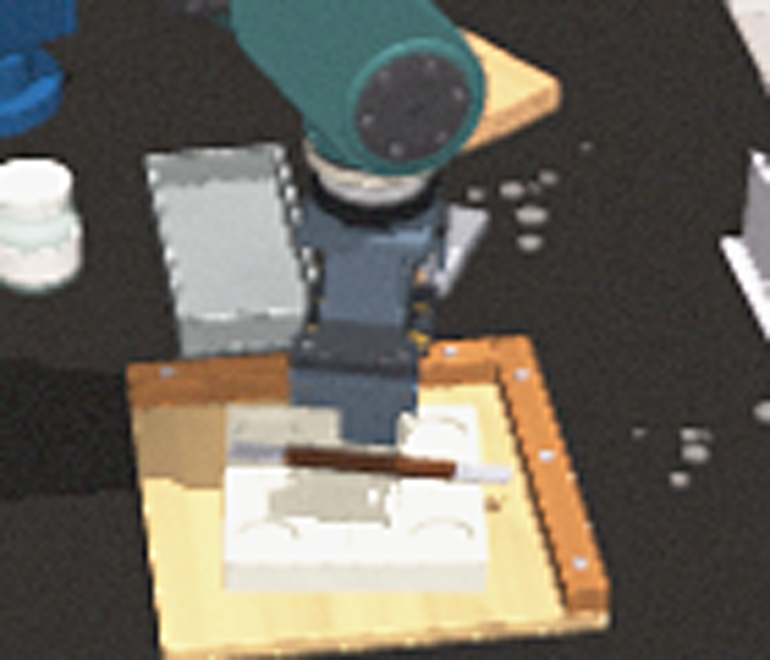

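```bash
python3 - <<'E'
from h import *
np.set_printoptions(precision=4,suppress=True)
c=cam("side"); b=(220,100); s=5.5
def inv(P): return [(( q+.5-np.array(b))*s-.5) for q in proj(c,P)]
print("tip",inv([[.5665,.1405,.0377]]),"handle top ends",inv([[.6179,.1256,.048],[.5137,.1527,.048]]))
print("panel corners",inv([[.6431,.2028,.036],[.626,.0422,.036],[.466,.0588,.036],[.483,.2172,.036]]))
print("fence",inv([[.6925,.284,.032],[.6961,.0118,.032],[.4211,.2796,.032]]))
E
```

```text
tip [array([368.81  , 470.5004])] handle top ends [array([453.3508, 466.1666]), array([283.5414, 451.4211])]
panel corners [array([473.3784, 407.3202]), array([486.3358, 563.2998]), array([221.4955, 564.5915]), array([226.387 , 410.3097])]
fence [array([526.9088, 337.2921]), array([608.9367, 591.8733]), array([125.5031, 366.4341])]
```

```bash
python3 - <<'E'
from h import *
np.set_printoptions(precision=4,suppress=True)
c=cam("side"); b=(220,100); s=5.5
def inv(P): return [(( q+.5-np.array(b))*s-.5) for q in proj(c,P)]
print(manip.observe()["gripper_width"])
print("tip s1",inv([[.5665,.1403,.1114],[.5665,.1403,.1255]]), "tip now", inv([[.5665,.1405,z] for z in (.0377,.0477,.0517,.06)]))
y=manip.observe()["tcp_rot"][2]
for o in(.03,.05): print(inv([[.5665+o*np.sin(y),.1403-o*np.cos(y),.1114],[.5665-o*np.sin(y),.1403+o*np.cos(y),.1114]]))
save(c,"s3",(260,150,330,210),10)
E
```

```text
0.005345379175072151
tip s1 [array([370.4033, 374.8485]), array([370.7103, 355.9066])] tip now [array([368.81  , 470.5004]), array([369.0157, 457.7993]), array([369.0984, 452.6928]), array([369.2708, 442.0489])]
[array([376.5314, 347.2823]), array([364.1133, 403.143 ])]
[array([380.5299, 329.2958]), array([359.8268, 422.425 ])]
```

View pics/s3.png

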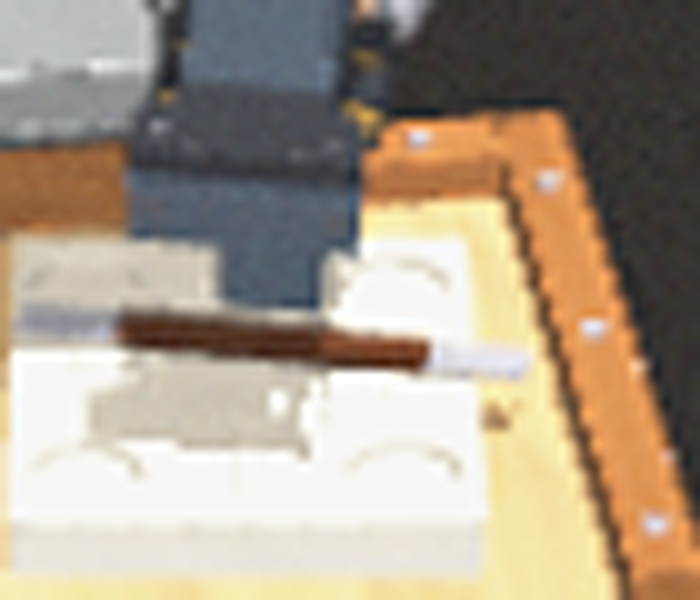

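```bash
python3 - <<'E'
from h import *
np.set_printoptions(precision=1,suppress=True)
b=(220,100); s=5.5
st=manip.observe(); y=st["tcp_rot"][2]; p=st["position"]
X=np.array([np.cos(y),np.sin(y),0]);Y=np.array([np.sin(y),-np.cos(y),0]);Z=np.array([0,0,-1])
c=cam("side")
def inv(P): return ((proj(c,P)+.5-np.array(b))*s-.5)
print("body bottom near edge", inv([p+X*a*.038-Y*.089-Z*.065 for a in(-1,1)]))
print("body bottom far edge", inv([p+X*a*.038+Y*.089-Z*.065 for a in(-1,1)]))
print("body bottom mid edge", inv([p+X*a*.038-Z*.065 for a in(-1,1)]))
print("tip near", inv([p+X*a*.016-Y*.0135+Z*.014 for a in(-1,1)]))
print("tip far", inv([p+X*a*.016+Y*.0135+Z*.014 for a in(-1,1)]))
c=cam("top"); save(c,"t5",(140,120,280,250),5.5); b=(140,120)
for h in(.065,.1,.15): print(h,inv([p+X*a*.038+Y*e*.089-Z*h for a in(-1,1) for e in(-1,1)]))
E
```

```text
body bottom near edge [[415.3 459.2]
 [287.5 448.1]]
body bottom far edge [[447.5 292.8]
 [329.2 283.2]]
body bottom mid edge [[432.  372.8]
 [309.1 362.5]]
tip near [[391.3 485.6]
 [340.8 481.2]]
tip far [[396.5 460. ]
 [346.5 455.7]]
0.065 [[563.8 276.5]
 [195.5 188.4]
 [521.6 431.2]
 [148.2 340.9]]
0.1 [[558.1 253.7]
 [177.1 162.8]
 [514.3 413.6]
 [127.9 320.2]]
0.15 [[549.1 218.4]
 [148.5 123. ]
 [502.9 386.1]
 [ 96.3 288. ]]
```

View pics/t5.png

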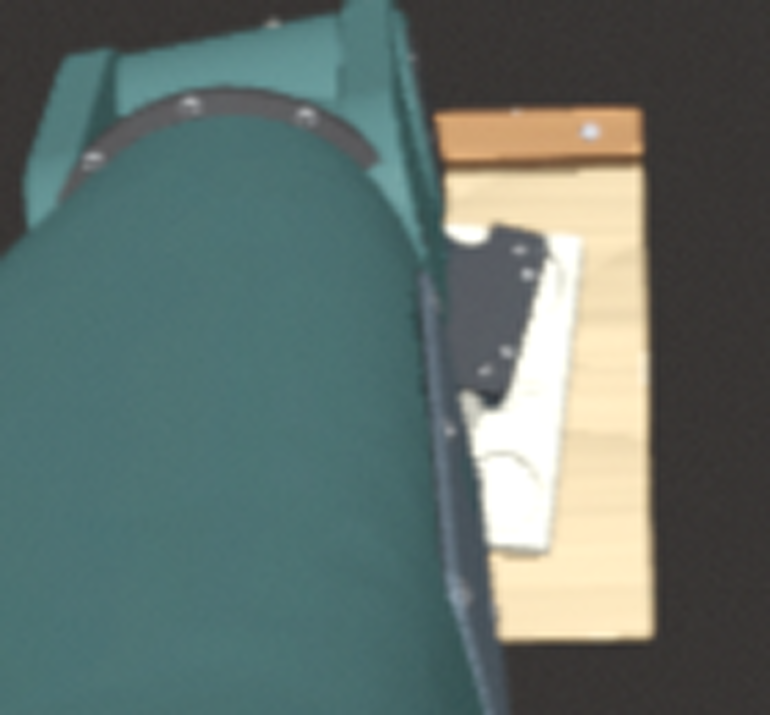

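Request:
{"fn": "carry_out", "kwargs": {"rows": [[[0,0,0],[0,0,0],0],[[0,0,0],[0,0,0],0],[[0,0,0],[0,0,0],0],[[0,0,0.2],[0,0,0],0],[[0,0,0.2],[0,0,0],0]]}}

```text
time: 3.92
position: [0.5665, 0.1406, 0.0475]
tcp_rot: [-3.142, -0.0, 2.887]
ft_force: [-0.4, -0.2, 0.6]
gripper_width: 0.492
```

```bash
python3 - <<'E'
from h import *
go(.5665,.140,.0515,2.887)
c=cam("side");save(c,"s4",(260,150,330,210),10)
E
```

```text
shift cm x -0.02 y -0.05 z -0.40 | turn z -0.00 deg | rot [-3.1416 -0.      2.887 ] pos [0.5665 0.1406 0.0475] t3.92 F [-0.4 -0.2  0.6]
```

View pics/s4.png

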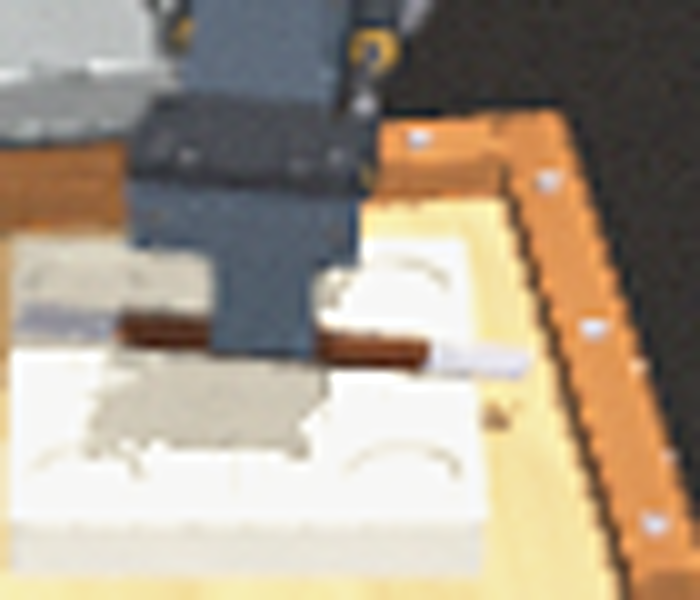

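Request:
{"fn": "carry_out", "kwargs": {"rows": [[[0,0,0.3],[0,0,0],0],[[0,0,0.3],[0,0,0],0],[[0,0,0.3],[0,0,0],0],[[0,0,0],[0,0,0],0]]}}

```text
time: 4.47
position: [0.5663, 0.1405, 0.0383]
tcp_rot: [-3.141, -0.0, 2.887]
ft_force: [-0.2, -0.6, -0.8]
gripper_width: 0.498
```

```bash
python3 - <<'E'
from h import *
go(.5665,.140,.0515,2.887)
c=cam("side");save(c,"s5",(260,150,330,210),10)
E
```

```text
shift cm x -0.03 y -0.05 z -1.32 | turn z 0.00 deg | rot [-3.1414e+00 -4.0000e-04  2.8870e+00] pos [0.5663 0.1405 0.0383] t4.47 F [-0.2 -0.6 -0.8]
```

View pics/s5.png

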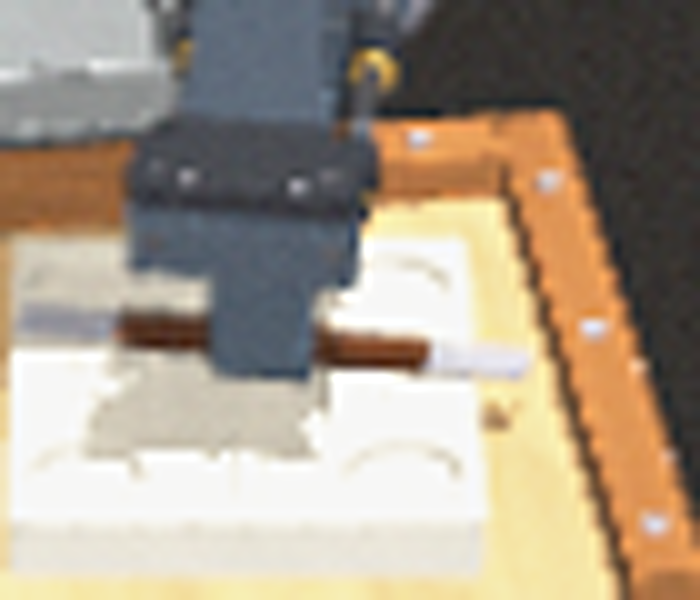

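Request:
{"fn": "carry_out", "kwargs": {"rows": [[[0,0,0.25],[0,0,0],0],[[0,0,0.25],[0,0,0],0],[[0,0,0.15],[0,0,0],0],[[0,0,0],[0,0,0],0]]}}

```text
time: 5.03
position: [0.5664, 0.1405, 0.032]
tcp_rot: [-3.141, -0.0, 2.887]
ft_force: [-0.7, -0.3, 0.5]
gripper_width: 0.5
```

```bash
python3 - <<'E'
from h import *
go(.5665,.140,.0515,2.887)
c=cam("side");save(c,"s6",(260,150,330,210),10)
E
```

```text
shift cm x -0.02 y -0.05 z -1.95 | turn z -0.00 deg | rot [-3.1415e+00 -2.0000e-04  2.8869e+00] pos [0.5664 0.1405 0.032 ] t5.03 F [-0.7 -0.3  0.5]
```

View pics/s6.png

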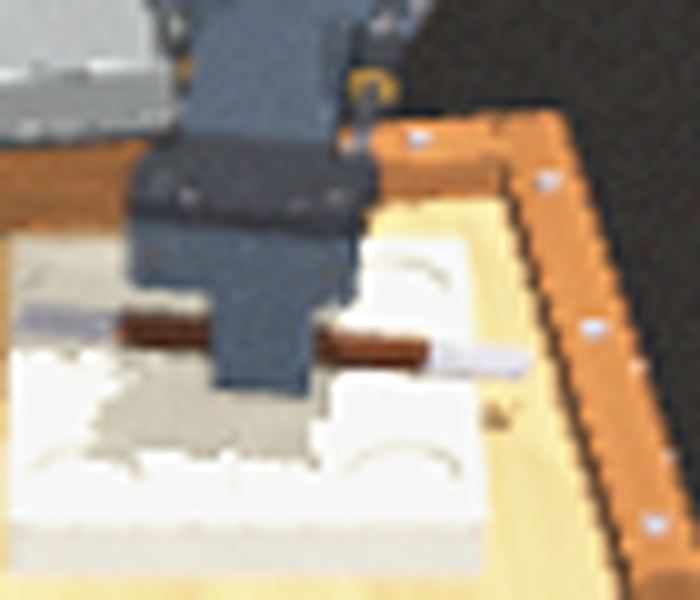

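Request:
{"fn": "carry_out", "kwargs": {"rows": [[[0,0,0.15],[0,0,0],0],[[0,0,0.15],[0,0,0],0],[[0,0,0],[0,0,0],0]]}}

```text
time: 5.45
position: [0.5664, 0.1405, 0.029]
tcp_rot: [-3.141, -0.0, 2.887]
ft_force: [-0.9, 0.2, 0.6]
gripper_width: 0.502
```

Request:
{"fn": "carry_out", "kwargs": {"rows": [[[0,0,0.1],[0,0,0],0],[[0,0,0.1],[0,0,0],0],[[0,0,0],[0,0,0],0]]}}

```text
time: 5.82
position: [0.5666, 0.1406, 0.0279]
tcp_rot: [-3.142, -0.0, 2.887]
ft_force: [-5.9, -2.0, 15.7]
gripper_width: 0.5
```

```bash
python3 - <<'E'
from h import *
go(.5665,.140,.0515,2.887)
c=cam("side");save(c,"s7",(260,150,330,210),10)
E
```

```text
shift cm x -0.00 y -0.06 z -2.36 | turn z 0.00 deg | rot [-3.1416e+00 -1.0000e-04  2.8870e+00] pos [0.5666 0.1406 0.0279] t5.83 F [-5.9 -2.  15.7]
```

View pics/s7.png

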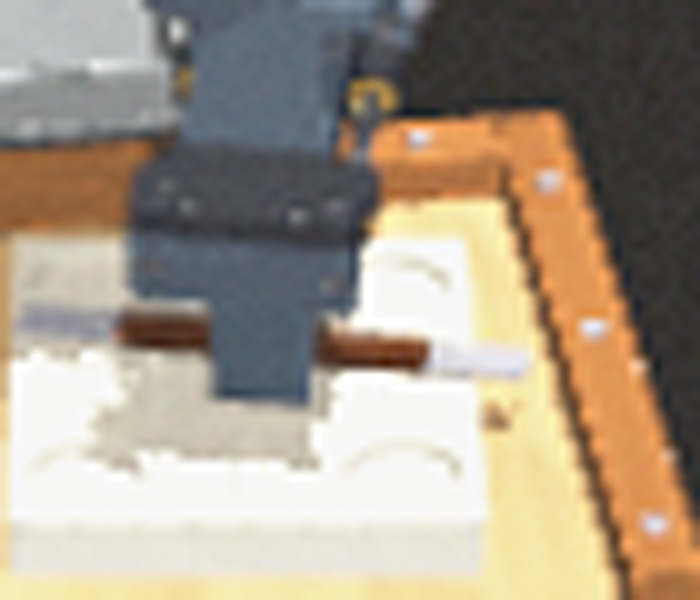

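Request:
{"fn": "carry_out", "kwargs": {"rows": [[[0,0,-0.15],[0,0,0],0],[[0,0,0],[0,0,0],1],[[0,0,0],[0,0,0],1],[[0,0,0],[0,0,0],1],[[0,0,0],[0,0,0],1],[[0,0,0],[0,0,0],1]]}}

```text
time: 6.62
position: [0.5664, 0.1405, 0.0286]
tcp_rot: [-3.142, -0.0, 2.887]
ft_force: [0.1, 0.1, -1.0]
gripper_width: 0.151
```

Request:
{"fn": "carry_out", "kwargs": {"rows": [[[0,0,-1],[0,0,0],1],[[0,0,-3],[0,0,0],1],[[0,0,-4],[0,0,0],1],[[0,0,-2],[0,0,0],1],[[0,0,0],[0,0,0],1]]}}

```text
time: 7.25
position: [0.5672, 0.1407, 0.1299]
tcp_rot: [3.14, 0.002, 2.887]
ft_force: [-0.3, -0.5, -1.0]
gripper_width: 0.149
```

```bash
python3 - <<'E'
from h import *
go(.505,.4394,.12,1.606)
c=cam("side");save(c,"s8",(200,80,340,200),5)
E
```

```text
shift cm x 13.55 y 27.34 z 0.99 | turn z 73.39 deg | rot [3.1405e+00 2.3000e-03 2.8870e+00] pos [0.5672 0.1407 0.1299] t7.25 F [-0.3 -0.5 -1. ]
```

View pics/s8.png

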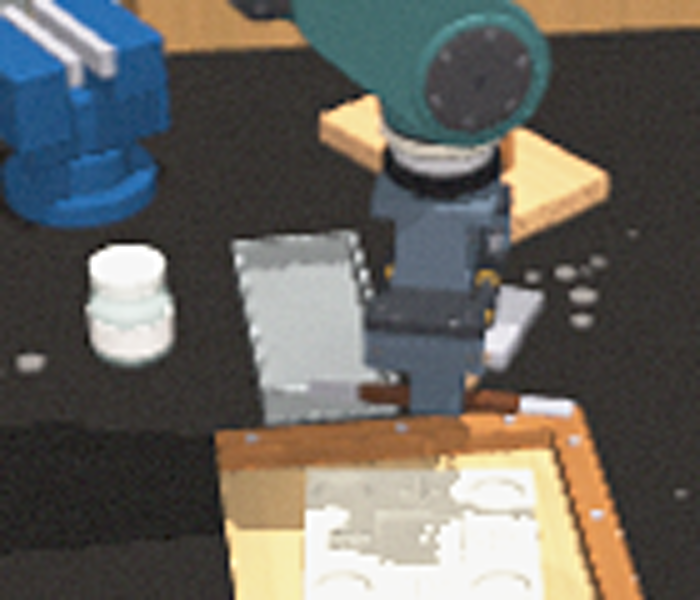

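Request:
{"fn": "carry_out", "kwargs": {"rows": [[[1.94,3.905,0],[0,0,0],1],[[1.94,3.905,0],[0,0,0],1],[[1.94,3.905,0],[0,0,0],1],[[1.94,3.905,0],[0,0,0],1],[[1.94,3.905,0],[0,0,0],1],[[1.94,3.905,0],[0,0,0],1],[[1.94,3.905,0],[0,0,0],1],[[0,0,0],[0,0,10.4],1],[[0,0,0],[0,0,10.4],1],[[0,0,0],[0,0,10.4],1],[[0,0,0],[0,0,10.4],1]]}}

```text
time: 8.68
position: [0.5031, 0.4387, 0.1264]
tcp_rot: [-3.139, 0.0, 2.155]
ft_force: [0.5, 0.0, -0.6]
gripper_width: 0.15
```

Request:
{"fn": "carry_out", "kwargs": {"rows": [[[0,0,1],[0,0,10.6],1],[[0,0,1],[0,0,10.6],1],[[0,0,1],[0,0,10.6],1],[[0,0,0],[0,0,0],1]]}}

```text
time: 9.18
position: [0.5028, 0.4384, 0.0962]
tcp_rot: [-3.139, 0.002, 1.607]
ft_force: [-0.1, 0.1, -0.2]
gripper_width: 0.151
```

```bash
python3 - <<'E'
from h import *
go(.505,.4394,-.0015,1.606)
c=cam("side");save(c,"s9",(200,80,340,200),5)
E
```

```text
shift cm x 0.09 y 0.22 z 9.77 | turn z 0.06 deg | rot [-3.1387e+00  2.1000e-03  1.6070e+00] pos [0.5028 0.4384 0.0962] t9.18 F [-0.1  0.1 -0.2]
```

View pics/s9.png

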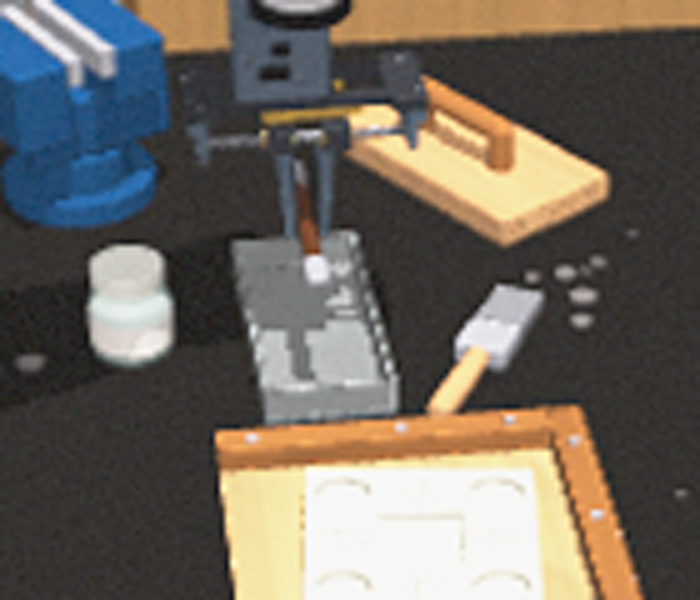

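Aligned over the tray; lowering.

Request:
{"fn": "carry_out", "kwargs": {"rows": [[[0.09,0.2,2.5],[0,0,0],1],[[0,0,2.5],[0,0,0],1],[[0,0,2.5],[0,0,0],1],[[0,0,1],[0,0,0],1],[[0,0,0.8],[0,0,0],1],[[0,0,0.3],[0,0,0],1],[[0,0,0.2],[0,0,0],1],[[0,0,0],[0,0,0],1]]}}

```text
time: 10.22
position: [0.5061, 0.4404, 0.001]
tcp_rot: [3.141, -0.0, 1.606]
ft_force: [0.8, 0.2, -0.6]
gripper_width: 0.149
```

Request:
{"fn": "carry_out", "kwargs": {"rows": [[[0,0,0.2],[0,0,0],1],[[0,0,0.15],[0,0,0],1],[[0,0,0],[0,0,0],1]]}}

```text
time: 10.6
position: [0.5058, 0.4402, -0.003]
tcp_rot: [-3.141, 0.0, 1.606]
ft_force: [-1.1, -0.3, -0.2]
gripper_width: 0.151
```

Open partly, then lift.

Request:
{"fn": "carry_out", "kwargs": {"rows": [[[0,0,0],[0,0,0],0.3],[[0,0,0],[0,0,0],0.3],[[0,0,-0.5],[0,0,0],0.3],[[0,0,-2],[0,0,0],0.3],[[0,0,-4],[0,0,0],0],[[0,0,-4],[0,0,0],0],[[0,0,-3],[0,0,0],0]]}}

```text
time: 11.48
position: [0.5064, 0.4407, 0.1356]
tcp_rot: [3.14, -0.001, 1.606]
ft_force: [0.2, -0.1, -0.1]
gripper_width: 0.502
```

```bash
python3 - <<'E'
from h import *
go(.505,.4394,-.0015,1.606)
c=cam("side");save(c,"s10",(200,80,340,200),5)
E
```

```text
shift cm x -0.12 y -0.14 z 13.71 | turn z -0.01 deg | rot [ 3.1396e+00 -1.5000e-03  1.6059e+00] pos [0.5064 0.4407 0.1356] t11.47 F [ 0.2 -0.1 -0.1]
```

View pics/s10.png

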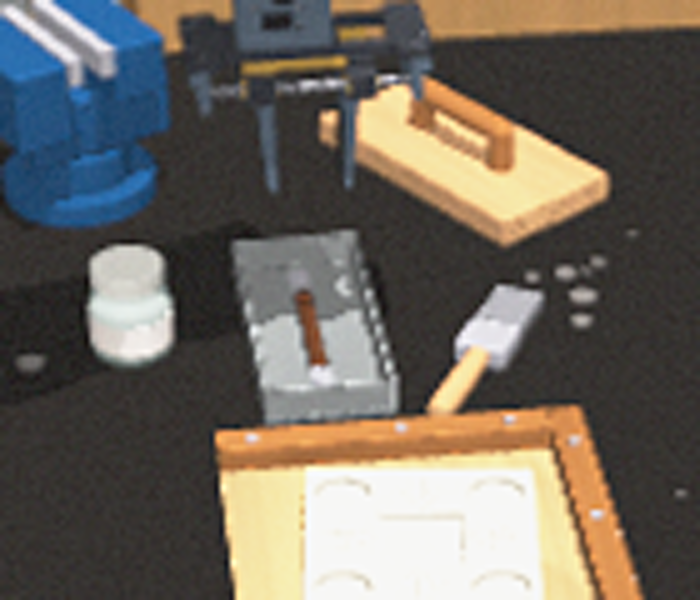

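```bash
python3 - <<'E'
from h import *
go(.566,.010,.10,1.586)
E
```

```text
shift cm x -43.36 y 4.30 z 3.93 | turn z 1.14 deg | rot [ 3.1364 -0.004   1.6059] pos [0.5078 0.4418 0.1393] t11.53 F [2.7 2.3 3. ]
```

Request:
{"fn": "carry_out", "kwargs": {"rows": [[[-4.33,0.43,0],[0,0,1.14],1],[[-4.33,0.43,0],[0,0,0],1],[[-4.33,0.43,0],[0,0,0],1],[[-4.33,0.43,0],[0,0,0],1],[[-4.33,0.43,0],[0,0,0],1],[[-4.33,0.43,0],[0,0,0],1],[[-4.33,0.43,0.3],[0,0,0],1],[[-4.33,0.43,1],[0,0,0],1],[[-4.33,0.43,1],[0,0,0],1],[[-4.33,0.43,1],[0,0,0],1],[[0,0,0],[0,0,0],1],[[0,0,0],[0,0,0],1]]}}

```text
time: 13.02
position: [0.5566, 0.0083, 0.1]
tcp_rot: [3.141, -0.0, 1.586]
ft_force: [-0.4, 1.0, 0.5]
gripper_width: 0.003
```

```bash
python3 - <<'E'
from h import *
go(.566,.010,.010,1.586)
c=cam("top"); save(c,"t6",(140,120,280,250),5.5)
c=cam("side"); save(c,"s11",(220,130,330,220),6)
E
```

```text
shift cm x 0.16 y 0.94 z 9.00 | turn z -0.03 deg | rot [ 3.1407 -0.      1.5855] pos [0.5566 0.0083 0.1   ] t13.03 F [-0.4  1.   0.5]
```

View pics/s11.png

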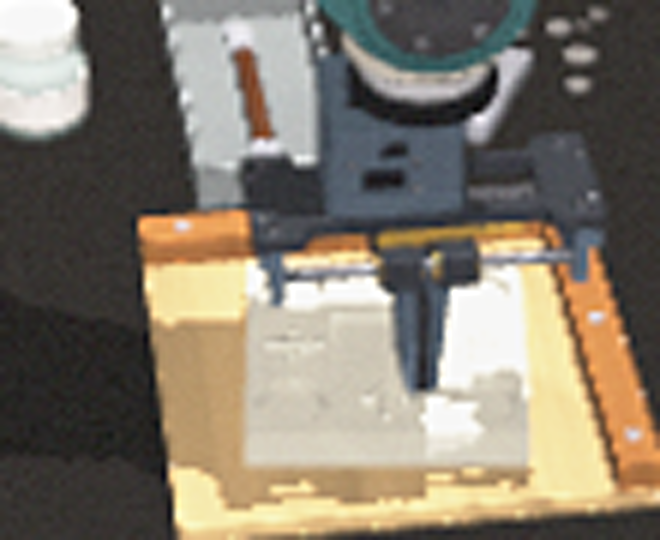

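View pics/t6.png

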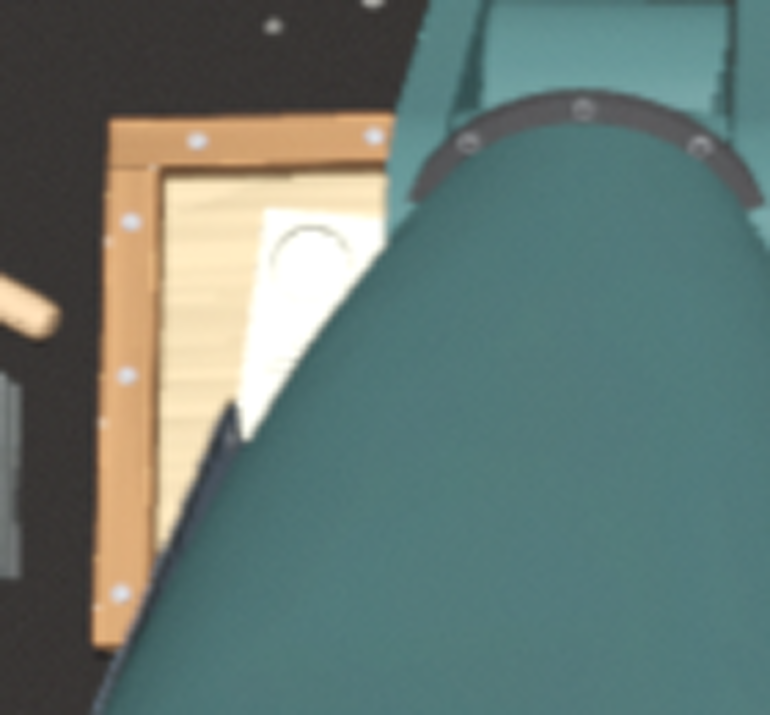

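Request:
{"fn": "carry_out", "kwargs": {"rows": [[[0.1,0.94,2],[0,0,0],1],[[0,0,2],[0,0,0],1],[[0,0,2],[0,0,0],1],[[0,0,1.5],[0,0,0],1],[[0,0,1],[0,0,0],1],[[0,0,0.4],[0,0,0],1],[[0,0,0],[0,0,0],1]]}}

```text
time: 14.0
position: [0.5658, 0.0092, 0.0102]
tcp_rot: [3.142, 0.0, 1.586]
ft_force: [0.5, -0.3, 0.1]
gripper_width: 0.003
```

```bash
python3 - <<'E'
from h import *
go(.566,.079,.010,1.586)
c=cam("side"); save(c,"s12",(220,130,330,220),6)
E
```

```text
shift cm x 6.98 y 0.12 z 0.02 | turn z -0.00 deg | rot [3.1415 0.     1.586 ] pos [0.5658 0.0092 0.0102] t14.00 F [ 0.5 -0.3  0.1]
```

View pics/s12.png

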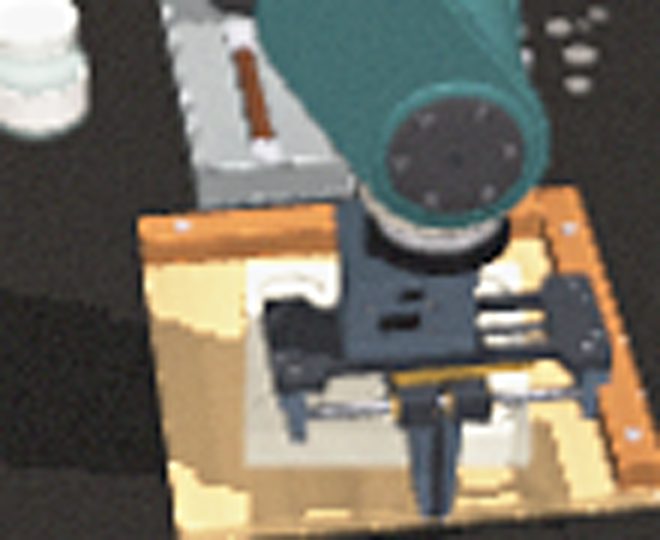

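Request:
{"fn": "carry_out", "kwargs": {"rows": [[[1,0,0],[0,0,0],1],[[0.6,0,0],[0,0,0],1],[[0.5,0,0],[0,0,0],1],[[0.5,0,0],[0,0,0],1],[[0.5,0,0],[0,0,0],1],[[0.5,0,0],[0,0,0],1],[[0.5,0,0],[0,0,0],1],[[0.5,0,0],[0,0,0],1],[[0,0,0],[0,0,0],1]]}}

```text
time: 15.18
position: [0.5647, 0.0557, 0.01]
tcp_rot: [-3.141, -0.0, 1.586]
ft_force: [0.0, 0.8, 0.4]
gripper_width: 0.004
```

```bash
python3 - <<'E'
from h import *
go(.566,.079,.010,1.586)
c=cam("side"); save(c,"s13",(220,130,330,220),6)
c=cam("top"); save(c,"t7",(140,120,280,250),5.5)
E
```

```text
shift cm x 2.33 y 0.17 z -0.00 | turn z 0.02 deg | rot [-3.1410e+00 -2.0000e-04  1.5863e+00] pos [0.5647 0.0557 0.01  ] t15.18 F [0.  0.8 0.4]
```

View pics/s13.png

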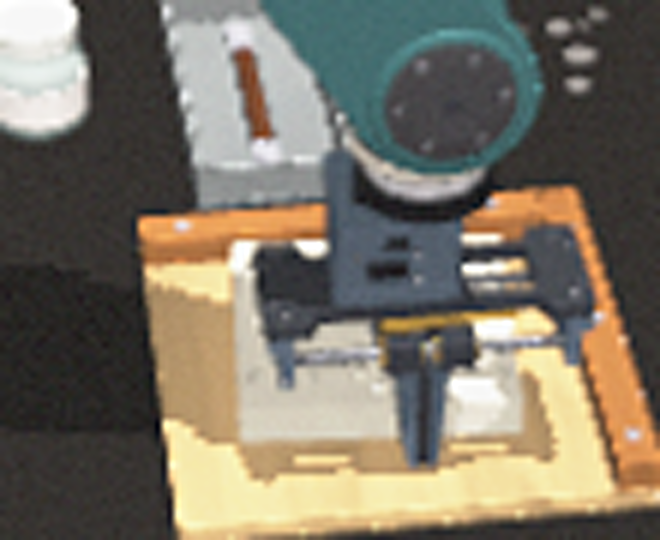

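View pics/t7.png

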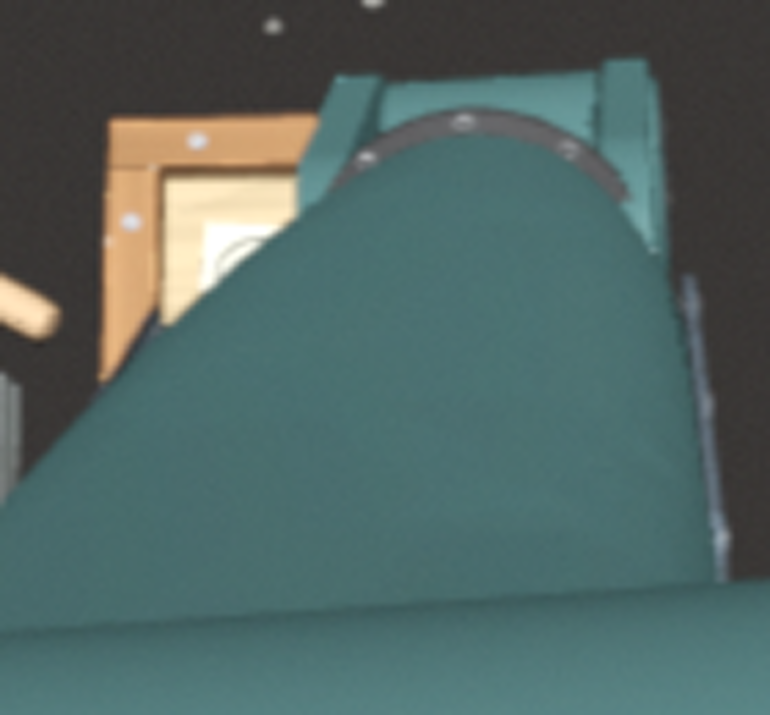

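Request:
{"fn": "carry_out", "kwargs": {"rows": [[[0.5,0,0],[0,0,0],1],[[0.5,0,0],[0,0,0],1],[[0.4,0,0],[0,0,0],1],[[0.3,0,0],[0,0,0],1],[[0,0,0],[0,0,0],1]]}}

```text
time: 15.9
position: [0.5648, 0.0725, 0.0102]
tcp_rot: [3.142, -0.0, 1.586]
ft_force: [-0.1, -0.2, -0.9]
gripper_width: 0.008
```

Request:
{"fn": "carry_out", "kwargs": {"rows": [[[0.2,0,0],[0,0,0],1],[[0.2,0,0],[0,0,0],1],[[0.2,0,0],[0,0,0],1]]}}

```text
time: 16.27
position: [0.567, 0.0773, 0.0109]
tcp_rot: [3.137, 0.001, 1.586]
ft_force: [13.4, -22.3, -2.0]
gripper_width: 0.002
```

```bash
python3 - <<'E'
from h import *
go(.566,.079,.010,1.586)
c=cam("side"); save(c,"s14",(220,130,330,220),6)
E
```

```text
shift cm x 0.17 y -0.09 z 0.09 | turn z 0.01 deg | rot [3.1371e+00 1.0000e-03 1.5862e+00] pos [0.567  0.0773 0.0109] t16.27 F [ 13.4 -22.3  -2. ]
```

View pics/s14.png

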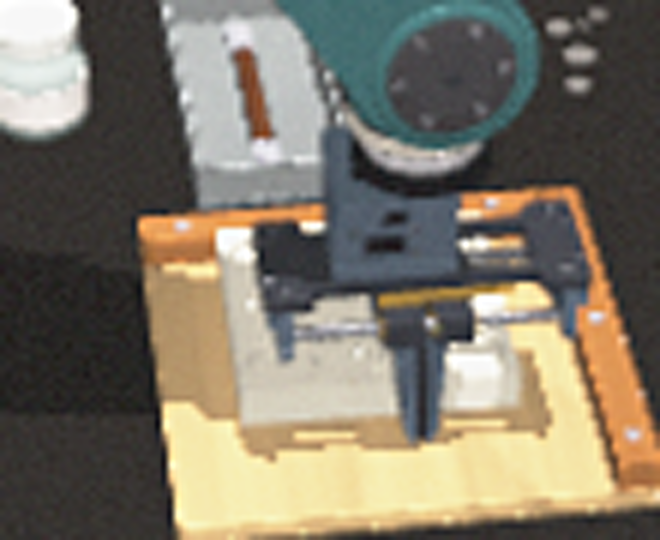

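Request:
{"fn": "carry_out", "kwargs": {"rows": [[[-0.7,0,0],[0,0,0],1],[[-0.7,0,0],[0,0,0],1],[[0,0,-2.5],[0,0,0],1],[[0,0,-2.5],[0,0,0],1],[[0,0,0],[0,0,0],1]]}}

```text
time: 16.95
position: [0.5658, 0.0642, 0.0616]
tcp_rot: [3.139, -0.0, 1.586]
ft_force: [0.9, 0.1, 0.2]
gripper_width: 0.008
```

```bash
python3 - <<'E'
from h import *
go(.446,.174,.060,1.586)
E
```

```text
shift cm x 11.16 y -11.82 z 0.16 | turn z -0.01 deg | rot [ 3.1390e+00 -3.0000e-04  1.5859e+00] pos [0.5658 0.0642 0.0616] t16.95 F [0.9 0.1 0.2]
```

Request:
{"fn": "carry_out", "kwargs": {"rows": [[[0,-4,0],[0,0,0],1],[[2,-4,0],[0,0,0],1],[[4.5,-3.8,0],[0,0,0],1],[[4.6,0,0],[0,0,0],1],[[0,0,0],[0,0,0],1]]}}

```text
time: 17.58
position: [0.4446, 0.1753, 0.0596]
tcp_rot: [-3.141, -0.0, 1.589]
ft_force: [0.0, 0.2, -0.4]
gripper_width: 0.006
```

```bash
python3 - <<'E'
from h import *
go(.446,.174,.010,1.586)
c=cam("side"); save(c,"s15",(220,130,330,220),6)
c=cam("top"); save(c,"t8",(140,120,280,250),5.5)
E
```

```text
shift cm x -0.13 y 0.14 z 4.96 | turn z 0.17 deg | rot [-3.1413e+00 -1.0000e-04  1.5890e+00] pos [0.4446 0.1753 0.0596] t17.57 F [ 0.   0.2 -0.4]
```

View pics/s15.png

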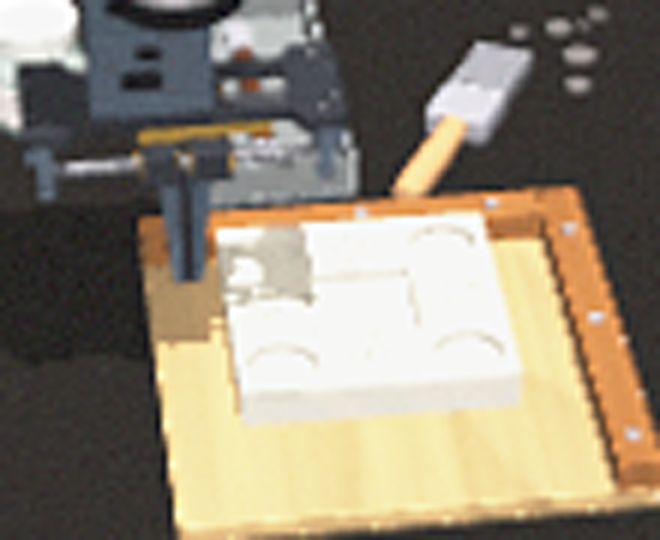

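View pics/t8.png

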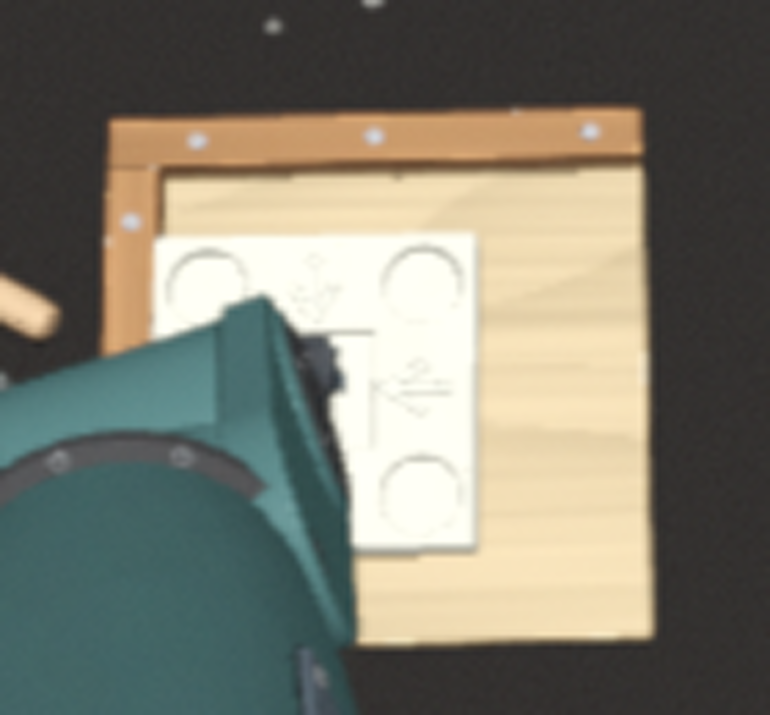

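Request:
{"fn": "carry_out", "kwargs": {"rows": [[[0,-0.3,1.5],[0,0,0],1],[[0,0,2],[0,0,0],1],[[0,0,1.4],[0,0,0],1],[[0,0,0],[0,0,0],1],[[0,1,0],[0,0,0],1],[[0,0.6,0],[0,0,0],1],[[0,0.5,0],[0,0,0],1],[[0,0.5,0],[0,0,0],1],[[0,0.5,0],[0,0,0],1],[[0,0.5,0],[0,0,0],1],[[0,0,0],[0,0,0],1]]}}

```text
time: 19.05
position: [0.4787, 0.174, 0.0114]
tcp_rot: [3.141, -0.0, 1.586]
ft_force: [0.1, 0.2, 0.2]
gripper_width: 0.002
```

```bash
python3 - <<'E'
from h import *
go(.498,.174,.010,1.586)
c=cam("side"); save(c,"s16",(220,130,330,220),6)
E
```

```text
shift cm x -0.03 y 1.93 z 0.14 | turn z -0.00 deg | rot [ 3.1409e+00 -2.0000e-04  1.5860e+00] pos [0.4787 0.174  0.0114] t19.05 F [0.1 0.2 0.2]
```

View pics/s16.png

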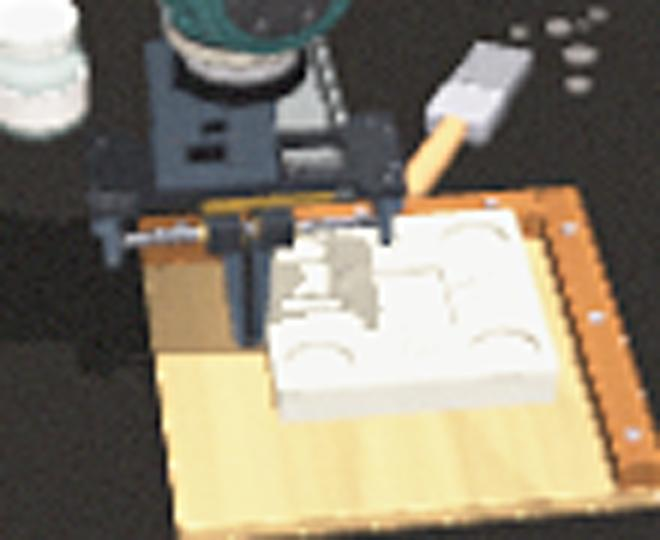

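Request:
{"fn": "carry_out", "kwargs": {"rows": [[[0,0.5,0],[0,0,0],1],[[0,0.4,0],[0,0,0],1],[[0,0.3,0],[0,0,0],1],[[0,0.2,0],[0,0,0],1],[[0,0,0],[0,0,0],1]]}}

```text
time: 19.73
position: [0.4923, 0.1741, 0.0111]
tcp_rot: [-3.142, 0.0, 1.586]
ft_force: [-4.3, -0.9, 2.4]
gripper_width: 0.007
```

Request:
{"fn": "carry_out", "kwargs": {"rows": [[[0,0.2,0],[0,0,0],1],[[0,0.2,0],[0,0,0],1],[[0,0.2,0],[0,0,0],1],[[0,0,0],[0,0,0],1]]}}

```text
time: 20.23
position: [0.4983, 0.1742, 0.0111]
tcp_rot: [3.141, -0.0, 1.586]
ft_force: [-3.1, -0.1, 1.9]
gripper_width: 0.006
```

```bash
python3 - <<'E'
from h import *
go(.498,.174,.010,1.586)
c=cam("side"); save(c,"s16",(220,130,330,220),6)
E
```

```text
shift cm x -0.02 y -0.03 z 0.11 | turn z 0.00 deg | rot [ 3.1414 -0.      1.586 ] pos [0.4983 0.1742 0.0111] t20.23 F [-3.1 -0.1  1.9]
```

View pics/s16.png

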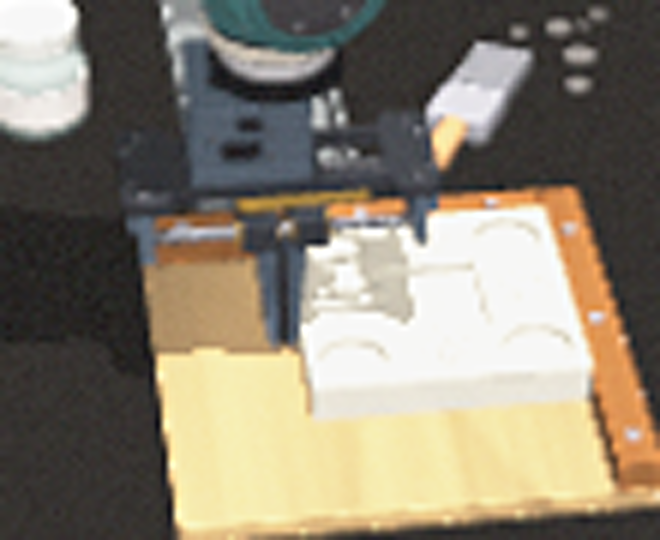

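Nearly at the fence; small steps until the force rises.

Request:
{"fn": "carry_out", "kwargs": {"rows": [[[0,0.15,0],[0,0,0],1],[[0,0.15,0],[0,0,0],1],[[0,0,0],[0,0,0],1]]}}

```text
time: 20.65
position: [0.4986, 0.174, 0.0108]
tcp_rot: [-3.136, 0.001, 1.586]
ft_force: [-18.8, 2.7, 16.5]
gripper_width: 0.006
```

Request:
{"fn": "carry_out", "kwargs": {"rows": [[[0,0.1,0],[0,0,0],1],[[0,0,0],[0,0,0],1]]}}

```text
time: 20.9
position: [0.4986, 0.1739, 0.0107]
tcp_rot: [-3.134, 0.001, 1.586]
ft_force: [-25.1, 4.2, 22.2]
gripper_width: 0.003
```

Request:
{"fn": "carry_out", "kwargs": {"rows": [[[0,-0.8,0],[0,0,0],1],[[0,-0.8,0],[0,0,0],1],[[0,0,-2.5],[0,0,0],1],[[0,0,-2.5],[0,0,0],1],[[0,-1,-2],[0,0,0],1],[[0,0,0],[0,0,0],1]]}}

```text
time: 21.65
position: [0.4768, 0.1741, 0.0823]
tcp_rot: [3.139, -0.001, 1.586]
ft_force: [0.3, 0.5, 0.2]
gripper_width: 0.006
```

```bash
python3 - <<'E'
from h import *
go(.567,.05,.08,1.586)
c=cam("side"); save(c,"s17",(220,130,330,220),7)
c=cam("top"); save(c,"t9",(140,120,280,250),5.5)
E
```

```text
shift cm x -12.55 y 8.83 z 0.23 | turn z 0.01 deg | rot [ 3.1388e+00 -8.0000e-04  1.5862e+00] pos [0.4768 0.1741 0.0823] t21.65 F [0.3 0.5 0.2]
```

View pics/s17.png

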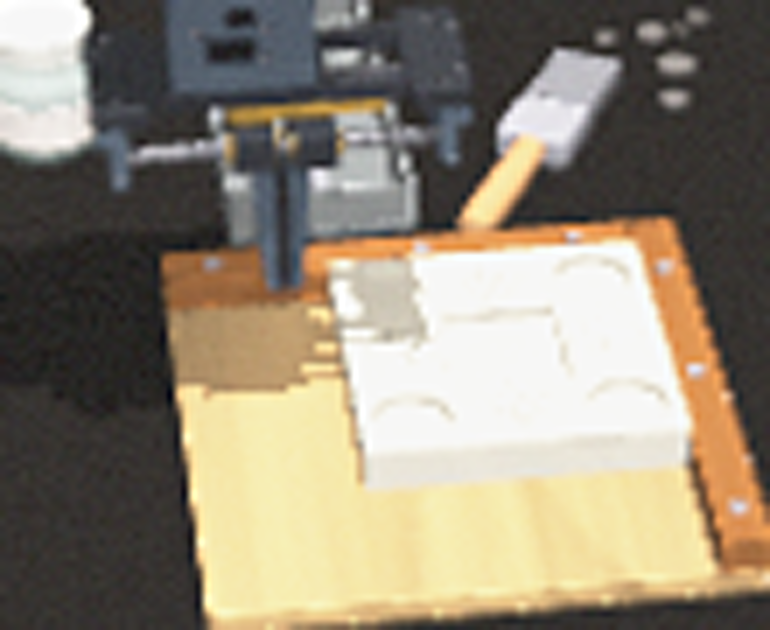

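View pics/t9.png

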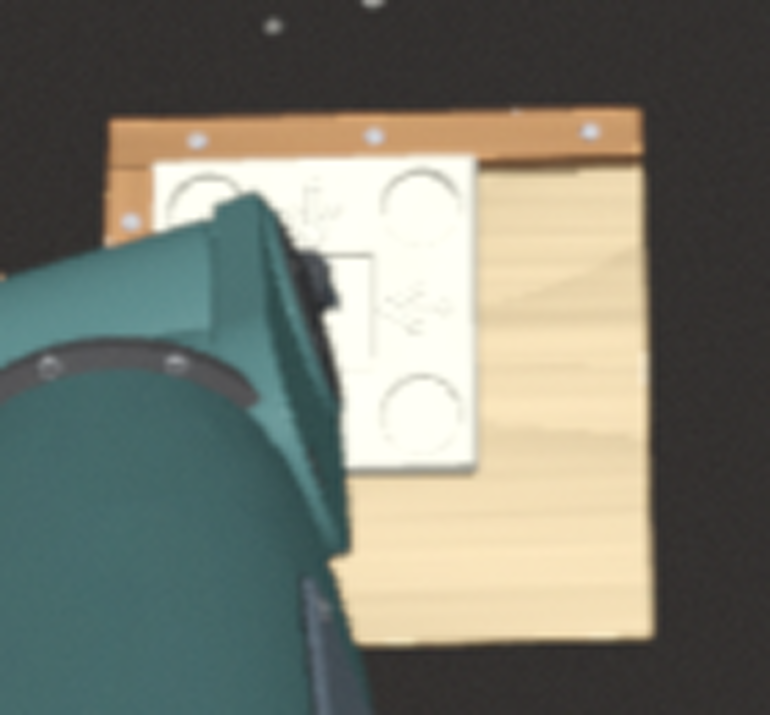

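Request:
{"fn": "carry_out", "kwargs": {"rows": [[[-4,0,0],[0,0,0],1],[[-4.5,0.5,0],[0,0,0],1],[[-4.1,5,0],[0,0,0],1],[[0,5.2,0],[0,0,0],1],[[0,0,2.5],[0,0,0],1],[[0,0,2.5],[0,0,0],1],[[0,0,2.1],[0,0,0],1],[[0,0,0],[0,0,0],1],[[1.5,0,0],[0,0,0],1],[[0.5,0,0],[0,0,0],1],[[0,0,0],[0,0,0],1]]}}

```text
time: 23.12
position: [0.5835, 0.0716, 0.0109]
tcp_rot: [3.14, -0.0, 1.587]
ft_force: [-0.1, -0.7, -0.3]
gripper_width: 0.005
```

Request:
{"fn": "carry_out", "kwargs": {"rows": [[[0.3,0,0],[0,0,0],1],[[0.2,0,0],[0,0,0],1],[[0,0,0],[0,0,0],1]]}}

```text
time: 23.5
position: [0.583, 0.0759, 0.0102]
tcp_rot: [3.141, 0.0, 1.586]
ft_force: [-0.6, 0.7, 1.0]
gripper_width: 0.008
```

Request:
{"fn": "carry_out", "kwargs": {"rows": [[[0.15,0,0],[0,0,0],1],[[0.15,0,0],[0,0,0],1],[[0,0,0],[0,0,0],1]]}}

```text
time: 23.88
position: [0.5829, 0.0784, 0.0101]
tcp_rot: [-3.141, 0.001, 1.586]
ft_force: [-0.5, -6.3, 1.2]
gripper_width: 0.004
```

Request:
{"fn": "carry_out", "kwargs": {"rows": [[[0.15,0,0],[0,0,0],1],[[0.1,0,0],[0,0,0],1],[[0,0,0],[0,0,0],1]]}}

```text
time: 24.25
position: [0.5829, 0.0786, 0.0102]
tcp_rot: [-3.141, 0.003, 1.587]
ft_force: [0.3, -35.2, 4.0]
gripper_width: 0.004
```

Request:
{"fn": "carry_out", "kwargs": {"rows": [[[-0.8,0,0],[0,0,0],1],[[-0.8,0,-0.5],[0,0,0],1],[[0,0,-3],[0,0,0],0],[[-2,0,-4],[0,0,0],-1],[[-5,0,-2],[0,0,0],-1],[[-5,0,0],[0,0,0],-1],[[-5,0,0],[0,0,0],-1],[[-5,0,0],[0,0,0],-1],[[-5,0,0],[0,0,0],-1],[[-5,0,0],[0,0,0],-1],[[0,0,0],[0,0,0],-1]]}}

```text
time: 25.62
position: [0.5881, -0.2575, 0.1056]
tcp_rot: [3.141, 0.001, 1.583]
ft_force: [0.2, -0.2, 0.4]
gripper_width: 0.959
```

```bash
python3 - <<'E'
from h import *
go(.5725,-.39,.08,1.586)
c=cam("top"); save(c,"t10",(140,120,280,250),5.5); save(c,"t10f",None,1.4)
c=cam("side"); save(c,"s18",(220,130,340,220),6.5)
E
```

```text
shift cm x -13.23 y -1.72 z 2.56 | turn z -0.17 deg | rot [3.1407e+00 5.0000e-04 1.5831e+00] pos [ 0.5881 -0.2575  0.1056] t25.62 F [ 0.2 -0.2  0.4]
```

View pics/t10.png

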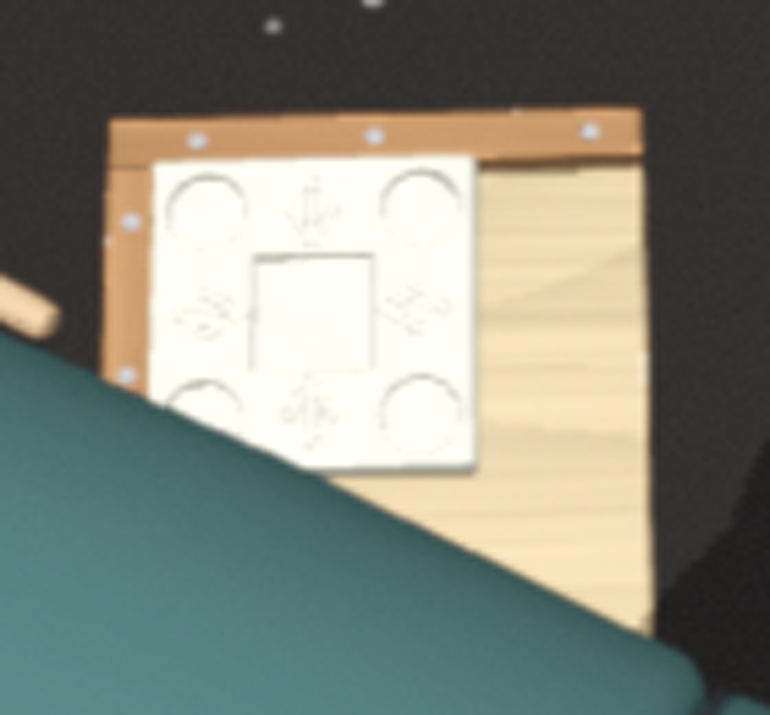

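View pics/t10f.png

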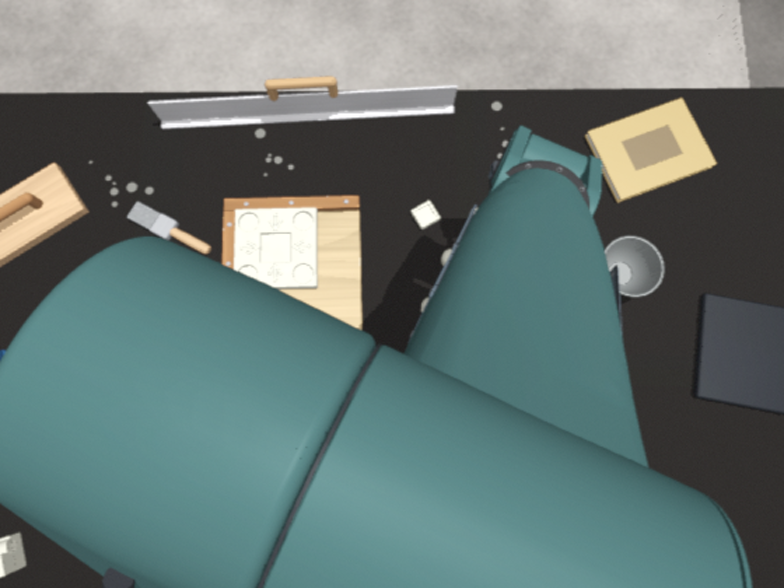

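View pics/s18.png

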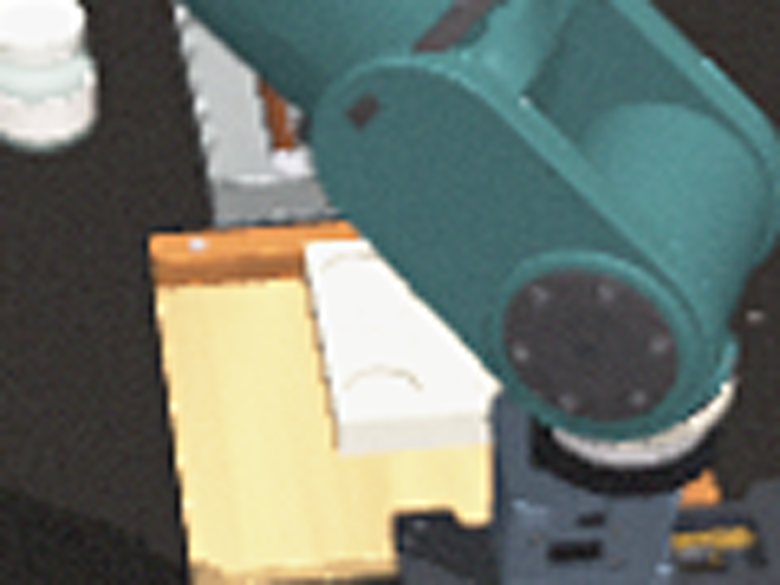

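```bash
cat > fit.py <<'E'
from h import *
from scipy.optimize import least_squares
np.set_printoptions(precision=4,suppress=True)
def ring(r,z,n=40): 
    t=np.arange(n)*2*np.pi/n; return np.c_[r*np.cos(t),r*np.sin(t),np.full(n,z)]
def box(a,h): return np.array([[sx*a/2,sy*a/2,z] for sx in(-1,1) for sy in(-1,1) for z in(0,h)])
M={"plinth":box(.056,.022),"collar":box(.042,.016),"boss":np.vstack([ring(.018,0),ring(.018,.02),ring(.012,.026),ring(.005,.0288)]),
 "rosette":np.vstack([ring(.014,0),ring(.02,.006),ring(.02,.017),ring(.004,.023)])}
def sil(c,m,x,y,yaw,z0=0,S=8,bx=None):
    R=np.array([[np.cos(yaw),-np.sin(yaw),0],[np.sin(yaw),np.cos(yaw),0],[0,0,1]])
    P=m@R.T+[x,y,z0]; uv=proj(c,P); x0,y0,x1,y1=bx
    h=cv2.convexHull(((uv-[x0,y0]+.5)*S-.5).astype(np.float32)); im=np.zeros(((y1-y0)*S,(x1-x0)*S),np.uint8)
    cv2.fillConvexPoly(im,np.round(h*16).astype(np.int32),255,shift=4)
    return cv2.resize(im,(x1-x0,y1-y0),interpolation=cv2.INTER_AREA)/255.
def fit(cams,m,x,y,yaw=None,lo=40,hi=None,z0=0,each=False):
    # coverage: brightness rel. to bench and object
    data=[]
    for c in cams:
        u=proj(c,[x,y,z0+.01])[0]; r=24; bx=(int(u[0])-r,int(u[1])-r,int(u[0])+r,int(u[1])+r)
        g=c["color"].astype(float).mean(2)[bx[1]:bx[3],bx[0]:bx[2]]
        bg=np.median(g); 
        cov=np.clip((g-bg-25)/(0.6*(np.percentile(g,99.5)-bg-25)),0,1)
        data.append((c,bx,cov))
    yaws=[yaw] if yaw is None else [yaw]
    def cost(p):
        e=0
        for c,bx,cov in data:
            s=sil(c,m,p[0],p[1],p[2] if len(p)>2 else 0,z0,8,bx)
            near=cv2.dilate((s>0).astype(np.uint8),np.ones((7,7)))>0
            e+=((s-cov)[near]**2).sum()
        return e
    from scipy.optimize import minimize
    p0=[x,y]+([yaw] if yaw is not None else [])
    sx=np.array([p0]+[np.array(p0)+d for d in ([[.003,0],[0,.003]] if yaw is None else [[.003,0,0],[0,.003,0],[0,0,.1]])])
    r=minimize(cost,p0,method="Nelder-Mead",options=dict(initial_simplex=sx,xatol=1e-4,fatol=1e-3,maxiter=200))
    return r.x,r.fun
E
python3 - <<'E'
from fit import *
T=cam("top");S=cam("side")
T["color"]=cv2.imread("pics/top0.png")[:,:,::-1];S["color"]=cv2.imread("pics/side0.png")[:,:,::-1]
for n,x,y,yw in [("plinth",.5725,-.39,-.2),("collar",.6605,-.1232,.5),("rosette",.655,-.237,None),("boss",.5663,-.17,None),("boss",.4635,-.235,None)]:
    for cs,l in(([T],"T"),([S],"S"),([T,S],"TS")): print(n,l,*fit(cs,M[n],x,y,yw))
c=T; b=(140,120);s=5.5
w=lambda p,z:px2w(c,crop2px(p,b,s),z)
for n,p in[("TL",(154,160)),("TR",(475,156)),("BR",(475,464)),("mTL",(252,256)),("mTR",(373,254)),("mBR",(373,370)),("mBL",(251,370))]: print(n,w(p,.036))
E
```

```text
plinth T [ 0.5738 -0.3928 -0.3184] 3.6892004386792037
plinth S [ 0.5735 -0.3887 -0.3204] 70.12032239475313
plinth TS [ 0.5731 -0.3914 -0.3195] 99.18751282001816
collar T [ 0.6631 -0.1233  0.5163] 2.8283466684692886
collar S [ 0.6625 -0.1197  0.5147] 3.6624510597348077
collar TS [ 0.6628 -0.1224  0.5067] 15.817352525958288
rosette T [ 0.657 -0.238] 1.7513225285088314
rosette S [ 0.6567 -0.2349] 1.6615621752436254
rosette TS [ 0.6567 -0.237 ] 10.533476322306612
boss T [ 0.5692 -0.1715] 2.1615579839135766
boss S [ 0.569 -0.168] 2.159324461703405
boss TS [ 0.5688 -0.1705] 10.768928096187135
boss T [ 0.4654 -0.2371] 2.582262145705278
boss S [ 0.4653 -0.2336] 2.0799337677649667
boss TS [ 0.4652 -0.2359] 13.012158061370314
TL [0.6693 0.2587 0.036 ]
TR [0.6696 0.0961 0.036 ]
BR [0.5095 0.0945 0.036 ]
mTL [0.6179 0.2076 0.036 ]
mTR [0.6183 0.1469 0.036 ]
mBR [0.558  0.1457 0.036 ]
mBL [0.5588 0.2063 0.036 ]
```

Request:
{"fn": "carry_out", "kwargs": {"rows": [[[0,0,0],[0,0,-10.15],-0.58],[[0,0,0],[0,0,-10.15],-0.58],[[0,0,0],[0,0,-10.15],-0.58],[[0,0,0],[0,0,-10.15],-0.58],[[0,0,0],[0,0,-10.15],-0.58],[[0,0,0],[0,0,-10.15],-0.58],[[0,0,0],[0,0,-10.15],-0.58],[[0,0,0],[0,0,0],-0.58]]}}

```text
time: 26.82
position: [0.5881, -0.2535, 0.1052]
tcp_rot: [3.142, -0.0, 2.826]
ft_force: [-0.3, -0.4, 0.2]
gripper_width: 0.791
```

```bash
python3 - <<'E'
from h import *
go(.5735,-.391,.06,2.823)
E
```

```text
shift cm x -2.87 y -13.52 z 4.52 | turn z 0.19 deg | rot [ 3.1415e+00 -1.0000e-04  2.8262e+00] pos [ 0.5881 -0.2535  0.1052] t26.82 F [-0.3 -0.4  0.2]
```

Request:
{"fn": "carry_out", "kwargs": {"rows": [[[-0.72,-3.38,0.5],[0,0,0.2],-0.58],[[-0.72,-3.38,1],[0,0,0],-0.58],[[-0.72,-3.38,1.5],[0,0,0],-0.58],[[-0.71,-3.38,1.5],[0,0,0],-0.58],[[0,0,0],[0,0,0],-0.58],[[0,0,0],[0,0,0],-0.58]]}}

```text
time: 27.58
position: [0.5731, -0.3912, 0.0603]
tcp_rot: [3.141, -0.0, 2.82]
ft_force: [0.5, 0.5, -0.1]
gripper_width: 0.788
```

```bash
python3 - <<'E'
from h import *
go(.5735,-.391,.0025,2.823)
c=cam("side"); save(c,"s19",(270,270,380,360),7)
E
```

```text
shift cm x -0.03 y 0.03 z 5.78 | turn z -0.15 deg | rot [ 3.1414e+00 -3.0000e-04  2.8204e+00] pos [ 0.5731 -0.3912  0.0603] t27.57 F [ 0.5  0.5 -0.1]
```

View pics/s19.png

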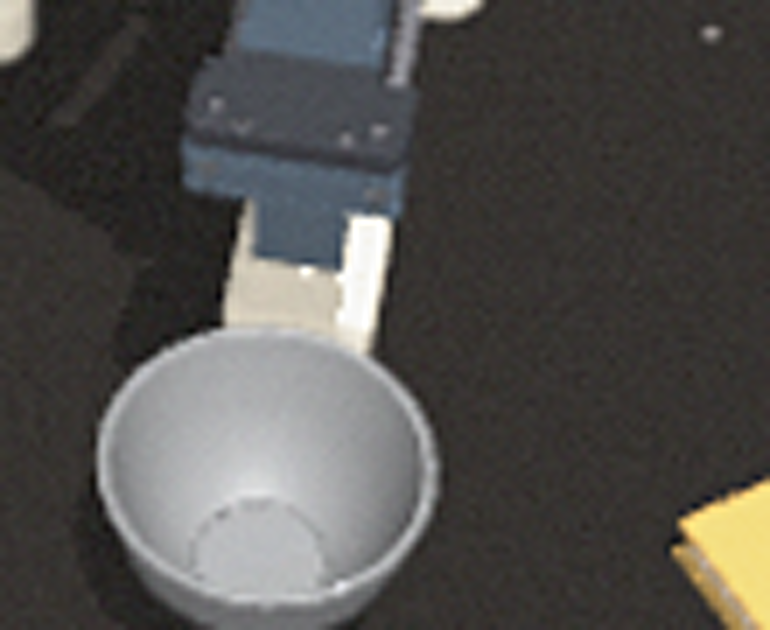

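Request:
{"fn": "carry_out", "kwargs": {"rows": [[[0,0,2],[0,0,0],-0.58],[[0,0,2],[0,0,0],-0.58],[[0,0,1.2],[0,0,0],-0.58],[[0,0,0.5],[0,0,0],-0.58],[[0,0,0],[0,0,0],-0.58]]}}

```text
time: 28.25
position: [0.573, -0.3919, 0.0028]
tcp_rot: [3.141, -0.0, 2.823]
ft_force: [0.3, 0.4, 0.3]
gripper_width: 0.794
```

```bash
python3 - <<'E'
from h import *
go(.5735,-.391,.0025,2.823)
c=cam("side"); save(c,"s20",(270,270,380,360),7)
E
```

```text
shift cm x -0.02 y 0.11 z 0.03 | turn z -0.03 deg | rot [ 3.1415e+00 -4.0000e-04  2.8225e+00] pos [ 0.573  -0.3919  0.0028] t28.25 F [0.3 0.4 0.3]
```

View pics/s20.png

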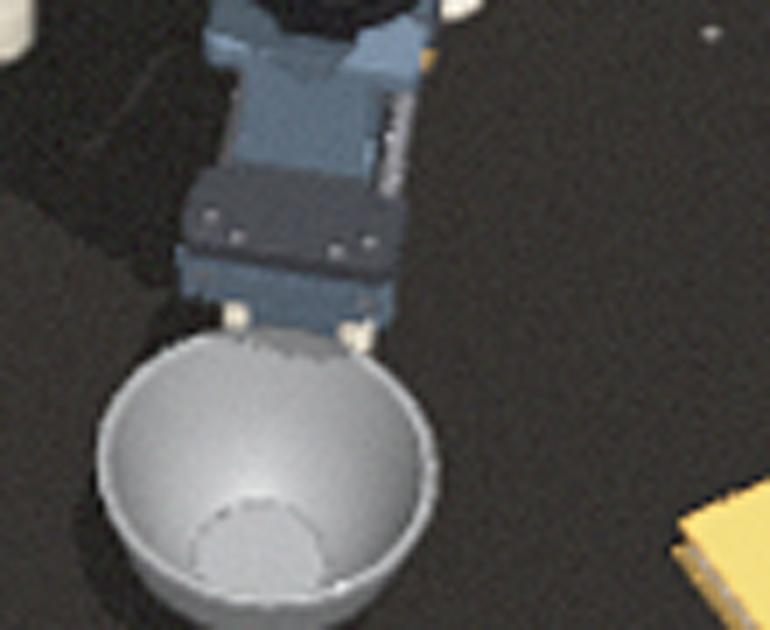

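Request:
{"fn": "carry_out", "kwargs": {"rows": [[[0,0,0],[0,0,0],0],[[0,0,0],[0,0,0],0],[[0,0,0],[0,0,0],0],[[0,0,0],[0,0,0],0]]}}

```text
time: 28.8
position: [0.5733, -0.3922, 0.0036]
tcp_rot: [-3.141, 0.001, 2.823]
ft_force: [-1.6, 1.1, 6.0]
gripper_width: 0.611
```

```bash
python3 - <<'E'
from h import *
go(.5735,-.391,.0025,2.823)
c=cam("side"); save(c,"s20",(270,270,380,360),7)
E
```

```text
shift cm x 0.02 y 0.12 z 0.11 | turn z -0.03 deg | rot [-3.1414e+00  6.0000e-04  2.8225e+00] pos [ 0.5733 -0.3922  0.0036] t28.80 F [-1.6  1.1  6. ]
```

Request:
{"fn": "carry_out", "kwargs": {"rows": [[[0,0,0],[0,0,0],-0.58],[[0,0,0],[0,0,0],-0.58],[[0,0,-1],[0,0,0],-0.58],[[0,0,-2.5],[0,0,0],-0.58],[[0,0,-1],[0,0,10.6],-0.58],[[0,0,0],[0,0,10.6],-0.58],[[0,0,0],[0,0,10.6],-0.58],[[0,0,0],[0,0,10.6],-0.58],[[0,0,0],[0,0,10.6],-0.58],[[0,0,0],[0,0,10.6],-0.58],[[0,0,0],[0,0,10.6],-0.58],[[0,0,0],[0,0,10.6],-0.58]]}}

```text
time: 30.35
position: [0.5735, -0.3924, 0.0502]
tcp_rot: [3.14, 0.001, 1.336]
ft_force: [-0.9, -0.4, -0.8]
gripper_width: 0.793
```

Request:
{"fn": "carry_out", "kwargs": {"rows": [[[0,0,0],[0,0,5.2],-0.58],[[0,0,0],[0,0,0],-0.58]]}}

```text
time: 30.6
position: [0.5735, -0.3924, 0.0498]
tcp_rot: [3.14, 0.001, 1.252]
ft_force: [0.0, -0.6, 0.5]
gripper_width: 0.788
```

```bash
python3 - <<'E'
from h import *
go(.5733,-.3922,.0025,1.252)
c=cam("side"); save(c,"s21",(270,270,380,360),7)
E
```

```text
shift cm x 0.01 y -0.03 z 4.73 | turn z 0.02 deg | rot [3.1401e+00 5.0000e-04 1.2524e+00] pos [ 0.5735 -0.3924  0.0498] t30.60 F [ 0.  -0.6  0.5]
```

View pics/s21.png

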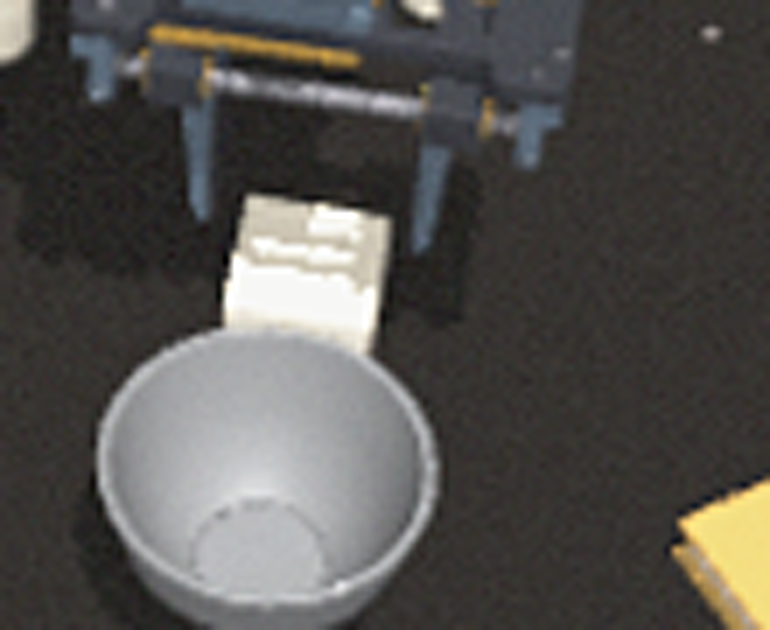

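Request:
{"fn": "carry_out", "kwargs": {"rows": [[[0,0,2],[0,0,0],-0.58],[[0,0,1.6],[0,0,0],-0.58],[[0,0,1.1],[0,0,0],-0.58],[[0,0,0],[0,0,0],-0.58],[[0,0,0],[0,0,0],1],[[0,0,0],[0,0,0],1],[[0,0,0],[0,0,0],1],[[0,0,0],[0,0,0],1],[[0,0,0],[0,0,0],1]]}}

```text
time: 31.78
position: [0.5733, -0.3922, 0.0017]
tcp_rot: [3.141, 0.0, 1.252]
ft_force: [-0.7, 0.5, 5.5]
gripper_width: 0.61
```

Request:
{"fn": "carry_out", "kwargs": {"rows": [[[0,0,-1],[0,0,0],1],[[0,0,-3],[0,0,0],1],[[0,0,-4],[0,0,0],1],[[0,0,-2],[0,0,-9.48],1],[[0,0,0],[0,0,-9.48],1],[[0,0,0],[0,0,0],1]]}}

```text
time: 32.52
position: [0.573, -0.3919, 0.1017]
tcp_rot: [3.141, 0.0, 1.582]
ft_force: [-0.2, -0.4, -0.6]
gripper_width: 0.612
```

```bash
python3 - <<'E'
from h import *
go(.5885,.176,.10,1.583)
E
```

```text
shift cm x 56.77 y 2.17 z 0.17 | turn z -0.08 deg | rot [3.1413e+00 2.0000e-04 1.5817e+00] pos [ 0.573  -0.3919  0.1017] t32.52 F [-0.2 -0.4 -0.6]
```

Request:
{"fn": "carry_out", "kwargs": {"rows": [[[4.73,0.18,0],[0,0,0],1],[[4.73,0.18,0],[0,0,0],1],[[4.73,0.18,0],[0,0,0],1],[[4.73,0.18,0],[0,0,0],1],[[4.73,0.18,0],[0,0,0],1],[[4.73,0.18,0],[0,0,0],1],[[4.73,0.18,0],[0,0,0],1],[[4.73,0.18,0],[0,0,0],1],[[4.73,0.18,0],[0,0,0],1],[[4.73,0.18,0],[0,0,0],1],[[4.73,0.18,0],[0,0,0],1],[[4.73,0.18,0],[0,0,0],1]]}}

```text
time: 34.02
position: [0.5875, 0.1774, 0.101]
tcp_rot: [-3.141, 0.0, 1.578]
ft_force: [0.9, -0.4, -0.6]
gripper_width: 0.61
```

Request:
{"fn": "carry_out", "kwargs": {"rows": [[[0,0,1.5],[0,0,0],1],[[0,0,1.5],[0,0,0],1],[[0,0,0],[0,0,0],1]]}}

```text
time: 34.4
position: [0.5867, 0.1746, 0.0694]
tcp_rot: [-3.139, 0.001, 1.58]
ft_force: [0.4, -0.2, -0.1]
gripper_width: 0.611
```

```bash
python3 - <<'E'
from h import *
go(.5885,.176,.05,1.583)
c=cam("side"); save(c,"s22",(230,130,340,220),7)
c=cam("top"); save(c,"t11",(140,120,280,250),5.5)
E
```

```text
shift cm x 0.14 y 0.18 z 1.94 | turn z -0.15 deg | rot [-3.1387e+00  8.0000e-04  1.5804e+00] pos [0.5867 0.1746 0.0694] t34.40 F [ 0.4 -0.2 -0.1]
```

View pics/s22.png

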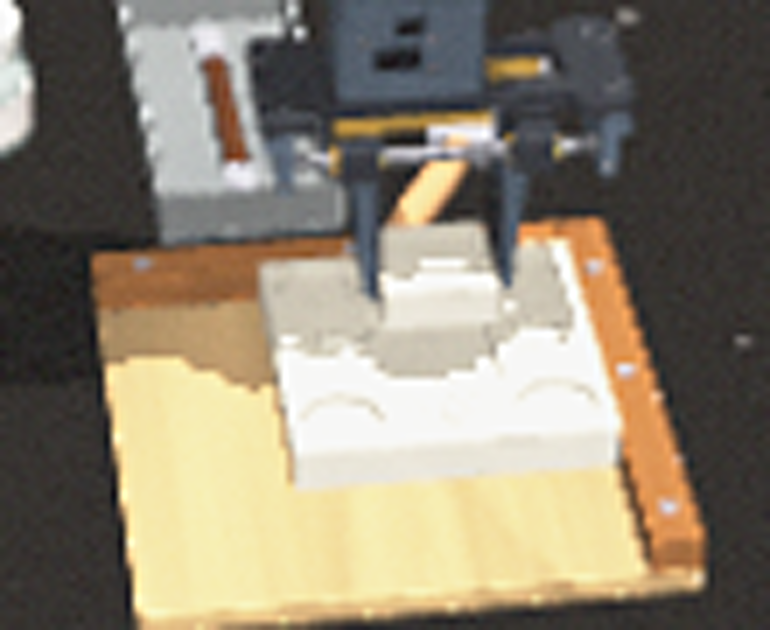

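View pics/t11.png

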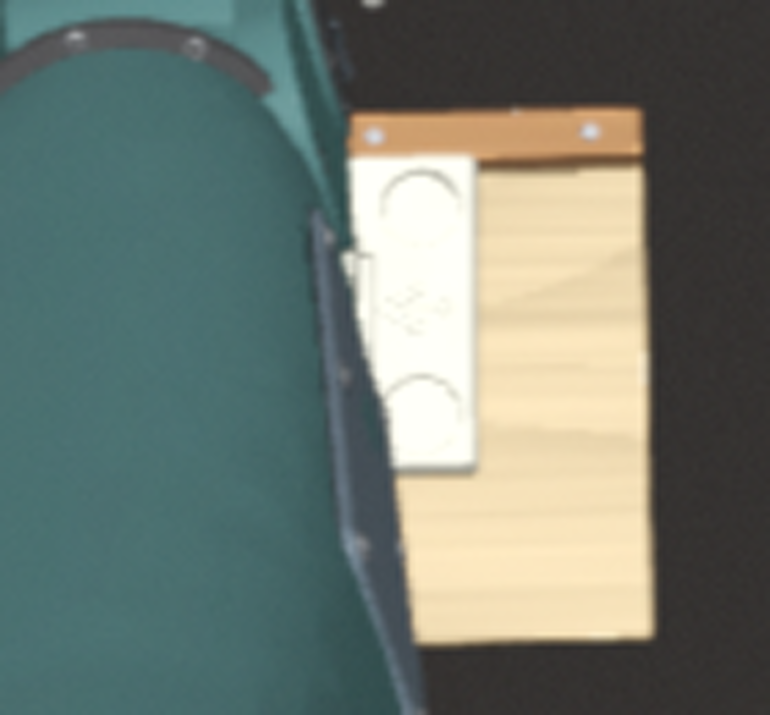

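```bash
python3 - <<'E'
from h import *
np.set_printoptions(precision=1,suppress=True)
c=cam("side"); b=np.array((230,130)); s=7
st=manip.observe();p=st["position"];y=st["tcp_rot"][2]
def pr(P): return (proj(c,P)+.5-b)*s-.5
def rect(cx,cy,yaw,a,z): 
    R=np.array([[np.cos(yaw),-np.sin(yaw)],[np.sin(yaw),np.cos(yaw)]])
    q=np.array([[a,a],[a,-a],[-a,-a],[-a,a]])/2@R.T+[cx,cy]; return np.c_[q,np.full(4,z)]
print(p)
A=rect(p[0],p[1],y-np.pi/2,.056,p[2]-.0017); B=rect(p[0],p[1],y-np.pi/2,.056,p[2]+.0203)
print("plinth bottom +x+y,+x-y,-x-y,-x+y\n",pr(A),"\ntop\n",pr(B))
C=rect(.5885,.176,.012,.16,.036);D=rect(.5885,.176,.012,.16,.012)
print("panel top\n",pr(C),"\nbot\n",pr(D))
im=c["color"][:,:,::-1][130:220,230:340]; im=cv2.resize(im,None,fx=s,fy=s,interpolation=cv2.INTER_CUBIC)
g=np.clip((im.astype(float)-120)*1.9,0,255).astype(np.uint8)
for q,col in((A,(0,0,255)),(B,(0,160,0)),(C,(255,0,0)),(D,(255,0,255))):
    cv2.polylines(g,[np.round(pr(q)*16).astype(np.int32)],True,col,1,shift=4)
cv2.imwrite("pics/s23.png",g)
E
```

```text
[0.6 0.2 0.1]
plinth bottom +x+y,+x-y,-x-y,-x+y
 [[481.4 257.2]
 [498.9 322.2]
 [386.3 330.3]
 [371.5 264.9]] 
top
 [[482.6 221.1]
 [500.2 285.7]
 [386.8 293.7]
 [371.8 228.7]]
panel top
 [[562.8 245.2]
 [619.1 431. ]
 [294.8 455.8]
 [259.  266.7]] 
bot
 [[560.9 282.7]
 [616.5 469.5]
 [295.1 494.3]
 [259.5 304.4]]
```

View pics/s23.png

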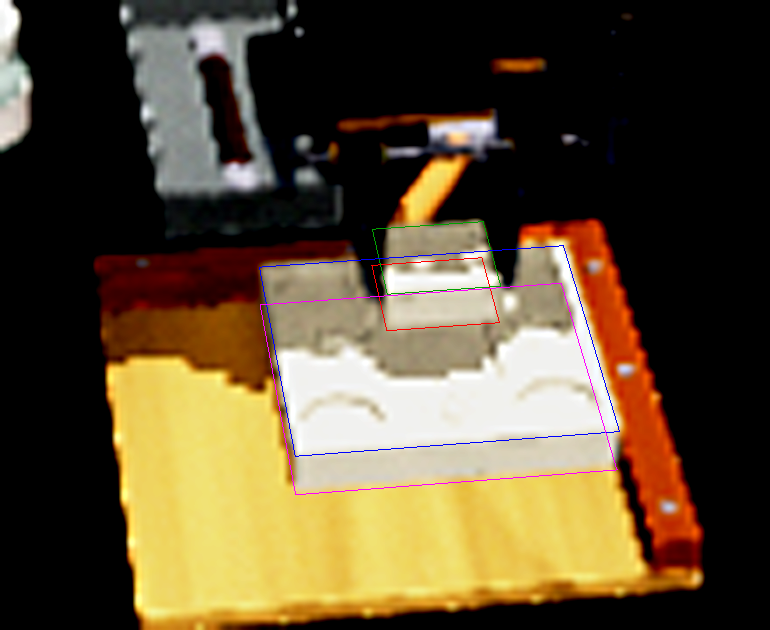

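Request:
{"fn": "carry_out", "kwargs": {"rows": [[[0.14,0.18,1.5],[0,0,-0.15],1],[[0,0,1.2],[0,0,0],1],[[0,0,0],[0,0,0],1],[[0,0,0],[0,0,0],1]]}}

```text
time: 35.05
position: [0.5896, 0.1772, 0.0441]
tcp_rot: [-3.141, 0.0, 1.585]
ft_force: [-0.5, -0.3, -0.8]
gripper_width: 0.607
```

```bash
cat > ov.py <<'E'
from h import *
def rect(cx,cy,yaw,a,z): 
    R=np.array([[np.cos(yaw),-np.sin(yaw)],[np.sin(yaw),np.cos(yaw)]])
    q=np.array([[a,a],[a,-a],[-a,-a],[-a,a]])/2@R.T+[cx,cy]; return np.c_[q,np.full(4,z)]
E
python3 - <<'E'
from ov import *
go(.5885,.176,.0297,1.583)
c=cam("side"); b=np.array((260,140)); s=10
im=c["color"][:,:,::-1][140:200,260:335]; im=cv2.resize(im,None,fx=s,fy=s,interpolation=cv2.INTER_CUBIC)
g=np.clip((im.astype(float)-90)*1.55,0,255).astype(np.uint8)
cv2.imwrite("pics/s24.png",g)
E
```

```text
shift cm x -0.12 y -0.12 z 1.44 | turn z 0.13 deg | rot [-3.1414e+00  1.0000e-04  1.5853e+00] pos [0.5896 0.1772 0.0441] t35.05 F [-0.5 -0.3 -0.8]
```

View pics/s24.png

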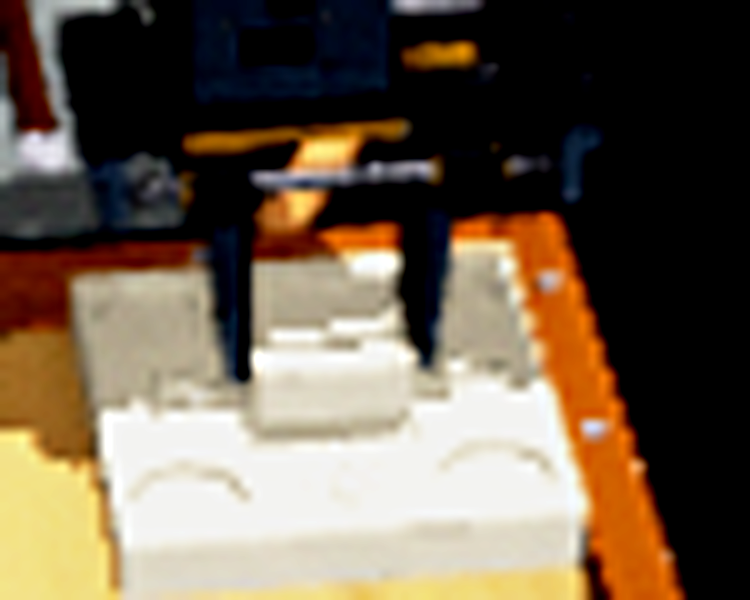

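```bash
python3 - <<'E'
from ov import *
np.set_printoptions(precision=4,suppress=True)
c=cam("side")
w=lambda p,z:px2w(c,crop2px(p,(260,140),10),z)
for n,p,z in[("pl -x-y",(250,432),.0424),("pl +x-y",(408,426),.0424),("pl top -x-y",(254,372),.0644),("pl top +x-y",(404,362),.0644),("panel near L top",(124,548),.036),("near R top",(585,512),.036),("near L bot",(124,598),.012),("far L",(75,280),.036),("far R",(507,244),.036),
 ("fence inner near-right top", (700,600),.032)]: print(n,w(p,z))
E
```

```text
pl -x-y [0.5601 0.1488 0.0424]
pl +x-y [0.6153 0.1462 0.0424]
pl top -x-y [0.5619 0.1538 0.0644]
pl top +x-y [0.6144 0.1539 0.0644]
panel near L top [0.5106 0.0968 0.036 ]
near R top [0.67   0.0992 0.036 ]
near L bot [0.5107 0.0996 0.012 ]
far L [0.5094 0.2556 0.036 ]
far R [0.6692 0.261  0.036 ]
fence inner near-right top [0.7013 0.0521 0.032 ]
```

```bash
python3 - <<'E'
from ov import *
c=cam("side"); b=np.array((278,168)); s=20
im=c["color"][:,:,::-1][168:192,278:310].astype(float)
g=np.clip((im-130)*2,0,255).astype(np.uint8)
g=cv2.resize(g,None,fx=s,fy=s,interpolation=cv2.INTER_NEAREST)
cv2.imwrite("pics/s25.png",g)
print(c["color"][168:190,290].mean(1).round())
print(c["color"][168:190,296].mean(1).round())
E
```

```text
[203. 196. 194. 193. 196. 196. 189. 249. 249. 226. 223. 229. 229. 230.
 205. 189. 243. 247. 247. 246. 245. 246.]
[199. 195. 194. 188. 250. 223. 246. 248. 246. 233. 226. 226. 227. 218.
 200. 216. 248. 247. 247. 245. 245. 246.]
```

View pics/s25.png

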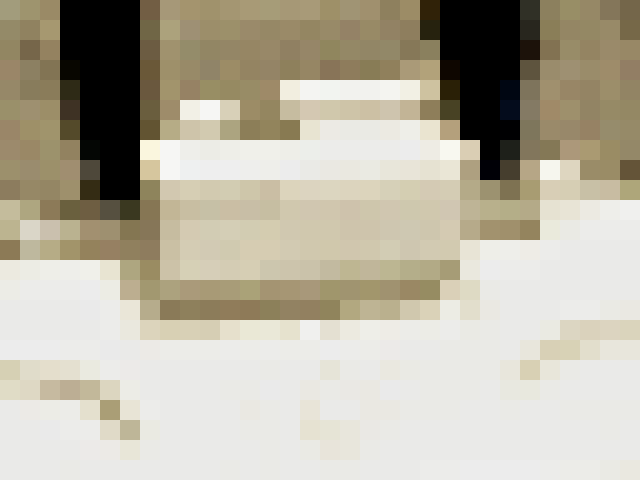

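```bash
python3 - <<'E'
from ov import *
np.set_printoptions(precision=4,suppress=True)
c=cam("side")
for p,z in[((285.6,181.9),.0424),((300.5,181.1),.0424),((285.7,176.7),.0644),((300.5,176.1),.0644)]: print(px2w(c,p,z))
g=c["color"].astype(float)
# panel near bottom edge / top near edge: saturation profile along columns
for col in (275,285,295,305,312):
    p=g[185:206,col]; print(col,"b",p[:,2].round().astype(int),)
# left and right panel edges by rows
for r in (175,180,185,190): print(r,"L",g[r,262:278,2].astype(int),"R",g[r,306:324,2].astype(int))
E
```

```text
[0.5644 0.1533 0.0424]
[0.6167 0.1522 0.0424]
[0.5645 0.1538 0.0644]
[0.616  0.1516 0.0644]
275 b [246 244 217 241 246 246 246 246 247 237 220 218 218 219 214 177 163 165
 166 166 166]
285 b [245 246 246 246 243 245 246 247 243 226 220 218 220 221 185 176 176 175
 173 178 175]
295 b [247 245 244 246 239 240 245 243 222 214 217 217 220 178 156 155 160 165
 163 168 167]
305 b [220 239 245 246 246 246 247 215 213 217 218 220 195 172 170 167 168 166
 170 167 170]
312 b [202 245 247 246 245 246 238 220 217 218 221 216 174 164 165 166 170 168
 170 169 169]
175 L [113 112 108 108 106 119 151 173 184 181 182 186 181 182 186 181] R [191 183 181 183 180 181 181 194 135  82  86  87  86  90  60  45  48  53]
180 L [112 114 110 108 107 101 120 155 174 180 174 229 214 187 193 175] R [246 246 246 246 246 246 247 247 252 212  92  81  76  85  91  92  70  49]
185 L [181 171 127 105 105 102  97 114 235 248 246 245 246 246 247 248] R [222 231 239 239 240 227 202 200 222 248 232 128  80  81  80  92  87  69]
190 L [178 176 174 175 173 170 166 167 135 235 246 244 246 246 246 246] R [246 246 246 246 246 246 246 246 247 247 248 253 215 101  86  86  86  88]
```

```bash
python3 - <<'E'
from ov import *
np.set_printoptions(precision=4,suppress=True)
c=cam("side")
for u,v in((275,194.15),(285,193.75),(295,192.75),(305,191.6),(312,191.2)): print("top",px2w(c,(u,v),.036))
for u,v in((275,199.7),(285,198.75),(295,197.85),(305,197.0),(312,196.6)): print("bot",px2w(c,(u,v),.012))
for u,v in((267.9,175),(268.9,180),(269.6,185),(270.7,190)): print("L",px2w(c,(u,v),.036))
for u,v in((314.1,175),(315.3,180),(316.8,185),(318.3,190)): print("R",px2w(c,(u,v),.036))
E
```

```text
top [0.521  0.0967 0.036 ]
top [0.5551 0.0951 0.036 ]
top [0.5897 0.0969 0.036 ]
top [0.6247 0.0994 0.036 ]
top [0.6489 0.099  0.036 ]
bot [0.5209 0.0965 0.012 ]
bot [0.5557 0.0979 0.012 ]
bot [0.5906 0.099  0.012 ]
bot [0.6256 0.0998 0.012 ]
bot [0.65   0.0993 0.012 ]
L [0.5079 0.2095 0.036 ]
L [0.5084 0.1794 0.036 ]
L [0.5079 0.1501 0.036 ]
L [0.5088 0.1213 0.036 ]
R [0.6718 0.1914 0.036 ]
R [0.671  0.1613 0.036 ]
R [0.6713 0.1319 0.036 ]
R [0.6715 0.1032 0.036 ]
```

Request:
{"fn": "carry_out", "kwargs": {"rows": [[[-0.27,-0.06,0],[0,0,0],1],[[0,0,0.4],[0,0,0],1],[[0,0,0.2],[0,0,0],1],[[0,0,0],[0,0,0],1]]}}

```text
time: 35.8
position: [0.5889, 0.1745, 0.0378]
tcp_rot: [-3.141, 0.0, 1.585]
ft_force: [-0.1, 0.1, -0.4]
gripper_width: 0.613
```

Request:
{"fn": "carry_out", "kwargs": {"rows": [[[0,0,0.15],[0,0,0],1],[[0,0,0.15],[0,0,0],1],[[0,0,0],[0,0,0],1]]}}

```text
time: 36.17
position: [0.589, 0.1745, 0.035]
tcp_rot: [-3.141, 0.0, 1.585]
ft_force: [0.1, 0.3, -1.1]
gripper_width: 0.609
```

Request:
{"fn": "carry_out", "kwargs": {"rows": [[[0,0,0.2],[0,0,0],1],[[0,0,0.2],[0,0,0],1],[[0,0,0],[0,0,0],1]]}}

```text
time: 36.55
position: [0.589, 0.1745, 0.0309]
tcp_rot: [-3.141, 0.0, 1.585]
ft_force: [-0.4, 0.4, -0.1]
gripper_width: 0.611
```

Request:
{"fn": "carry_out", "kwargs": {"rows": [[[0,0,0.1],[0,0,0],1],[[0,0,0],[0,0,0],1]]}}

```text
time: 36.8
position: [0.5891, 0.1745, 0.0301]
tcp_rot: [-3.142, 0.0, 1.585]
ft_force: [-0.7, 0.7, -0.7]
gripper_width: 0.613
```

Request:
{"fn": "carry_out", "kwargs": {"rows": [[[0,0,0],[0,0,0],-0.4],[[0,0,0],[0,0,0],-0.5],[[0,0,-1],[0,0,0],-0.58],[[0,0,-3],[0,0,0],-0.58],[[0,0,-3],[0,0,0],-0.58],[[-5,0,-1],[0,0,0],-0.58],[[-5,0,0],[0,0,0],-0.58],[[-5,0,0],[0,0,0],-0.58],[[-5,0,0],[0,0,0],-0.58],[[-5,0,0],[0,0,0],-0.58],[[-5,0,0],[0,0,0],-0.58],[[0,0,0],[0,0,0],-0.58]]}}

```text
time: 38.3
position: [0.5937, -0.1282, 0.111]
tcp_rot: [3.14, 0.0, 1.582]
ft_force: [0.5, 1.0, 0.1]
gripper_width: 0.79
```

```bash
python3 - <<'E'
from ov import *
go(.6631,-.1228,.05,.516+np.pi/2)
c=cam("side"); save(c,"s26",(230,130,340,220),7)
c=cam("top"); save(c,"t12",None,1.4);save(c,"t12b",(160,130,260,220),7)
E
```

```text
shift cm x 0.46 y 6.95 z 6.10 | turn z -28.92 deg | rot [3.1405e+00 5.0000e-04 1.5821e+00] pos [ 0.5937 -0.1282  0.111 ] t38.30 F [0.5 1.  0.1]
```

View pics/t12.png

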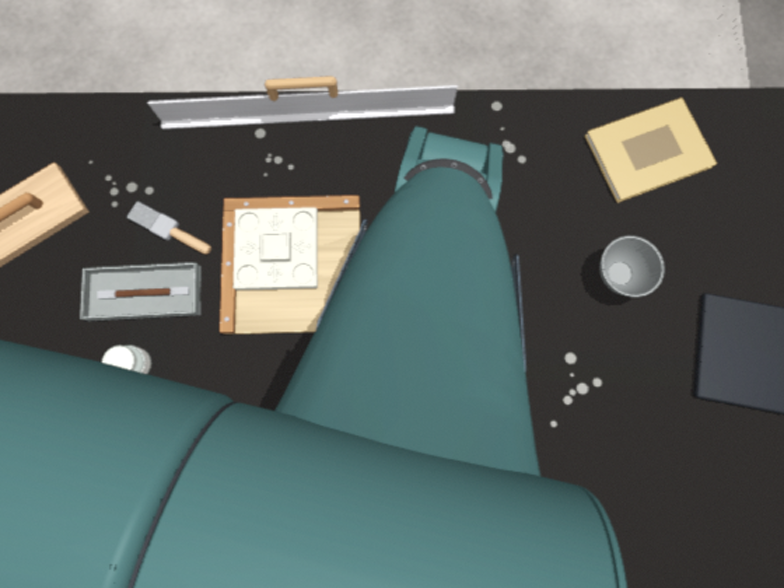

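View pics/t12b.png

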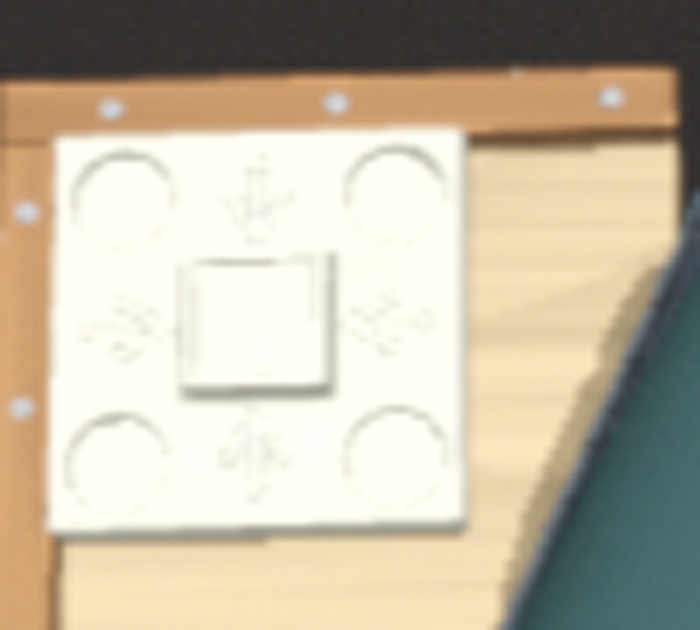

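View pics/s26.png

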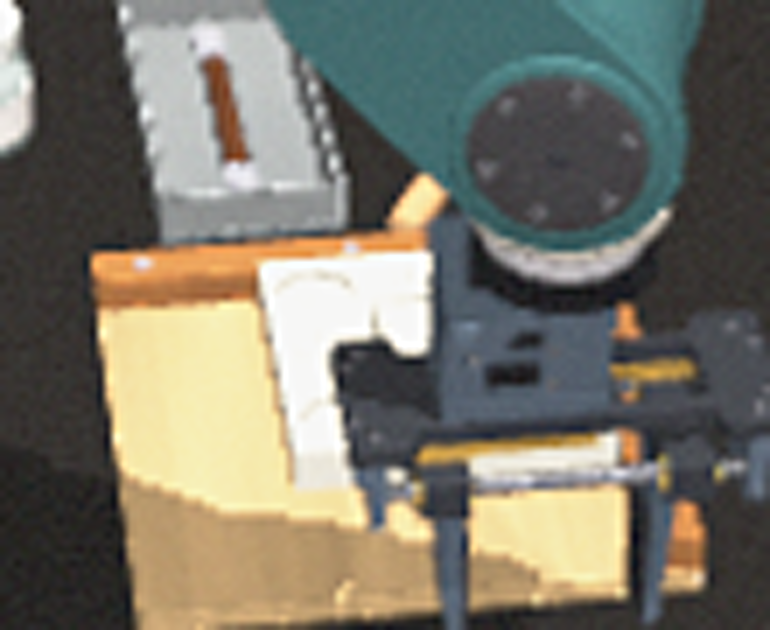

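Request:
{"fn": "carry_out", "kwargs": {"rows": [[[0.46,3.5,1],[0,0,0],-0.32],[[0,3.45,1],[0,0,0],-0.32],[[0,0,0.5],[0,0,-9.65],-0.32],[[0,0,0.5],[0,0,-9.65],-0.32],[[0,0,0],[0,0,-9.65],-0.32],[[0,0,0],[0,0,0],-0.32],[[0,0,0],[0,0,0],-0.32]]}}

```text
time: 39.28
position: [0.6629, -0.119, 0.0803]
tcp_rot: [3.141, 0.0, 2.088]
ft_force: [-0.6, -0.2, -0.0]
gripper_width: 0.656
```

```bash
python3 - <<'E'
from ov import *
go(.6631,-.1228,-.0015,.516+np.pi/2)
c=cam("side"); save(c,"s27",(290,200,380,270),8)
E
```

```text
shift cm x -0.34 y -0.17 z 8.18 | turn z 0.05 deg | rot [3.1415 0.     2.0876] pos [ 0.6629 -0.119   0.0803] t39.27 F [-0.6 -0.2 -0. ]
```

View pics/s27.png

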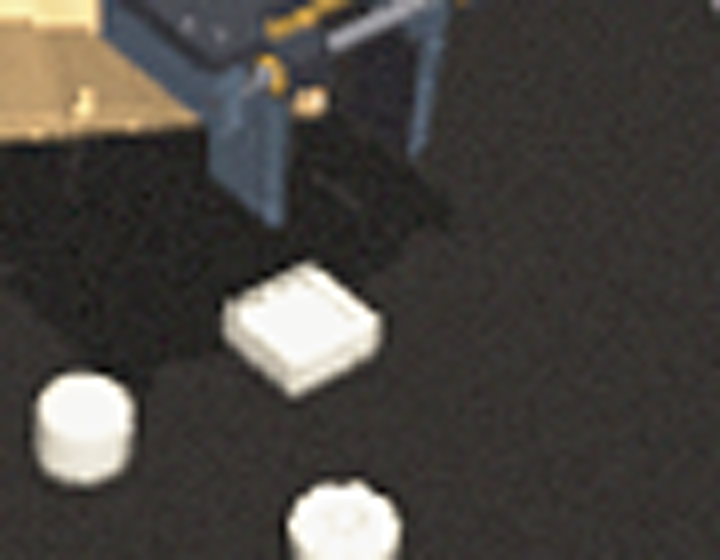

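Request:
{"fn": "carry_out", "kwargs": {"rows": [[[-0.38,-0.2,2],[0,0,0],-0.32],[[0,0,2.5],[0,0,0],-0.32],[[0,0,2],[0,0,0],-0.32],[[0,0,1],[0,0,0],-0.32],[[0,0,0.6],[0,0,0],-0.32],[[0,0,0],[0,0,0],-0.32],[[0,0,0],[0,0,0],0.4],[[0,0,0],[0,0,0],0.4],[[0,0,0],[0,0,0],0.4],[[0,0,0],[0,0,0],0.4]]}}

```text
time: 40.58
position: [0.6634, -0.1242, -0.0003]
tcp_rot: [3.141, 0.0, 2.091]
ft_force: [-1.3, 0.1, 5.5]
gripper_width: 0.454
```

Request:
{"fn": "carry_out", "kwargs": {"rows": [[[0,0,0],[0,0,0],-0.32],[[0,0,0],[0,0,0],-0.32],[[0,0,-1],[0,0,0],-0.32],[[0,0,-2.5],[0,0,10],-0.32],[[0,0,0],[0,0,10],-0.32],[[0,0,0],[0,0,10],-0.32],[[0,0,0],[0,0,10],-0.32],[[0,0,0],[0,0,10],-0.32],[[0,0,0],[0,0,10],-0.32],[[0,0,0],[0,0,10],-0.32],[[0,0,0],[0,0,10],-0.32],[[0,0,0],[0,0,10],-0.32]]}}

```text
time: 42.08
position: [0.6632, -0.1241, 0.0348]
tcp_rot: [3.141, -0.0, 0.514]
ft_force: [-0.5, 0.1, -1.0]
gripper_width: 0.661
```

```bash
python3 - <<'E'
from ov import *
go(.6634,-.1242,-.001,.519)
E
```

```text
shift cm x 0.01 y 0.02 z 3.58 | turn z -0.28 deg | rot [ 3.1413e+00 -3.0000e-04  5.1410e-01] pos [ 0.6632 -0.1241  0.0348] t42.08 F [-0.5  0.1 -1. ]
```

Request:
{"fn": "carry_out", "kwargs": {"rows": [[[0,0,1.5],[0,0,0],-0.32],[[0,0,1.5],[0,0,0],-0.32],[[0,0,0.5],[0,0,0],-0.32],[[0,0,0],[0,0,0],-0.32],[[0,0,0],[0,0,0],1],[[0,0,0],[0,0,0],1],[[0,0,0],[0,0,0],1],[[0,0,0],[0,0,0],1]]}}

```text
time: 43.08
position: [0.6633, -0.1242, -0.0005]
tcp_rot: [3.141, -0.0, 0.52]
ft_force: [-1.1, 0.2, 5.5]
gripper_width: 0.459
```

Request:
{"fn": "carry_out", "kwargs": {"rows": [[[0,0,-1],[0,0,0],1],[[0,0,-3.5],[0,0,0],1],[[0,0,-4],[0,0,0],1],[[0,0,-2],[0,0,9.65],1],[[0,0,0],[0,0,9.65],1],[[0,0,0],[0,0,9.65],1],[[0,0,0],[0,0,0],1]]}}

```text
time: 43.95
position: [0.663, -0.1241, 0.1046]
tcp_rot: [3.142, -0.0, 0.016]
ft_force: [-0.1, 0.8, -0.5]
gripper_width: 0.453
```

```bash
python3 - <<'E'
from ov import *
go(.589,.1745,.08,.0145)
E
```

```text
shift cm x -6.94 y -29.97 z 2.46 | turn z 0.06 deg | rot [ 3.1415e+00 -3.0000e-04  1.5500e-02] pos [ 0.663  -0.1241  0.1046] t43.95 F [-0.1  0.8 -0.5]
```

Request:
{"fn": "carry_out", "kwargs": {"rows": [[[-1,-4.3,0],[0,0,0],1],[[-1,-4.3,0],[0,0,0],1],[[-1,-4.3,0],[0,0,0],1],[[-1,-4.3,0],[0,0,0],1],[[-1,-4.3,0],[0,0,0],1],[[-1,-4.3,0],[0,0,0],1],[[-0.94,-4.17,0.5],[0,0,0],1],[[0,0,1],[0,0,0],1],[[0,0,1],[0,0,0],1],[[0,0,0],[0,0,0],1],[[0,0,0],[0,0,0],1]]}}

```text
time: 45.32
position: [0.5896, 0.1738, 0.0792]
tcp_rot: [3.142, 0.0, 0.014]
ft_force: [0.8, -0.4, 0.0]
gripper_width: 0.457
```

```bash
python3 - <<'E'
from ov import *
go(.589,.1745,.052,.0145)
c=cam("side"); save(c,"s28",(230,130,340,220),7)
c=cam("top"); save(c,"t13",(160,130,260,220),7)
E
```

```text
shift cm x -0.06 y -0.07 z 2.72 | turn z -0.03 deg | rot [3.1416 0.     0.0141] pos [0.5896 0.1738 0.0792] t45.33 F [ 0.8 -0.4  0. ]
```

View pics/s28.png

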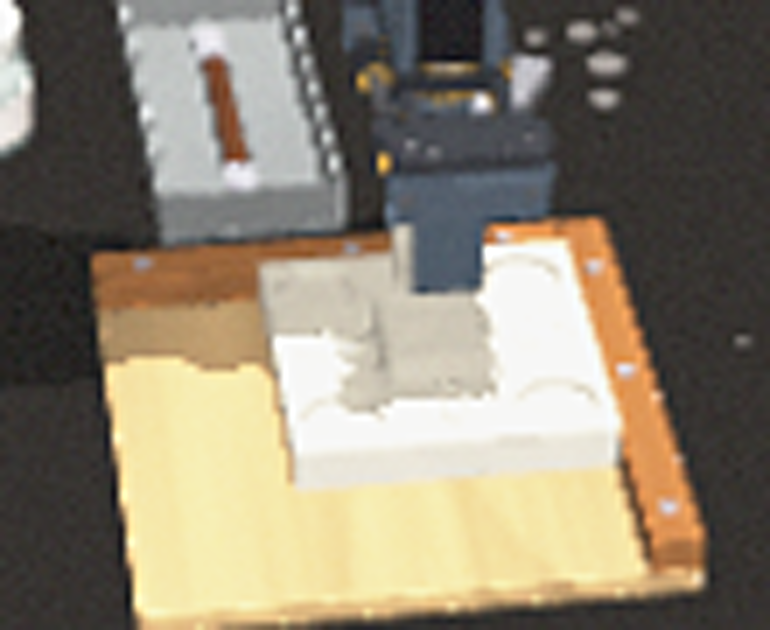

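View pics/t13.png

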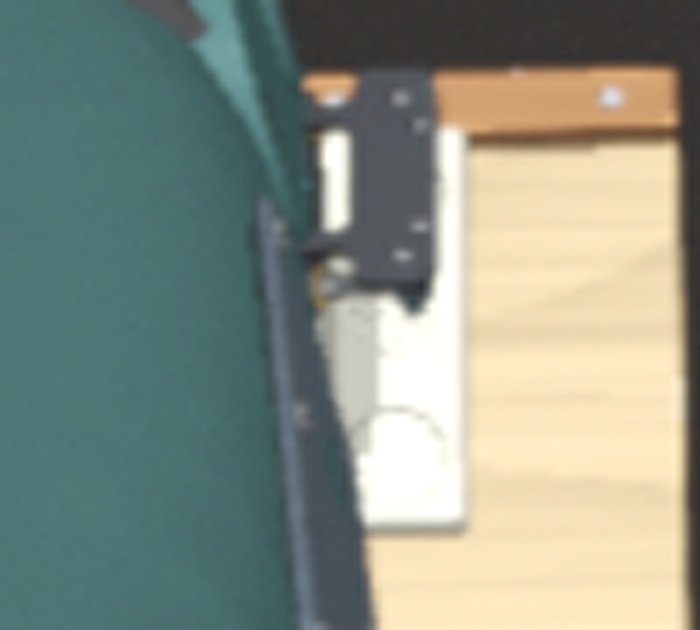

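Request:
{"fn": "carry_out", "kwargs": {"rows": [[[-0.06,-0.07,1.5],[0,0,0],1],[[0,0,1],[0,0,0],1],[[0,0,0.3],[0,0,0],1],[[0,0,0],[0,0,0],1]]}}

```text
time: 45.92
position: [0.5885, 0.1752, 0.0507]
tcp_rot: [3.141, 0.001, 0.015]
ft_force: [0.6, 0.2, 1.0]
gripper_width: 0.46
```

Request:
{"fn": "carry_out", "kwargs": {"rows": [[[0.04,0.06,0],[0,0,0],1],[[0,0,0.15],[0,0,0],1],[[0,0,0.1],[0,0,0],1],[[0,0,0],[0,0,0],1]]}}

```text
time: 46.42
position: [0.589, 0.1747, 0.0486]
tcp_rot: [3.142, 0.0, 0.015]
ft_force: [-0.3, -0.6, 0.3]
gripper_width: 0.458
```

Request:
{"fn": "carry_out", "kwargs": {"rows": [[[0,0,0.1],[0,0,0],1],[[0,0,0.1],[0,0,0],1],[[0,0,0],[0,0,0],1]]}}

```text
time: 46.8
position: [0.589, 0.1746, 0.0465]
tcp_rot: [3.142, 0.0, 0.015]
ft_force: [-0.5, 0.1, -1.3]
gripper_width: 0.454
```

Request:
{"fn": "carry_out", "kwargs": {"rows": [[[0,0,0.06],[0,0,0],1],[[0,0,0],[0,0,0],1],[[0,0,0],[0,0,0],-0.1],[[0,0,0],[0,0,0],-0.2],[[0,0,-1],[0,0,0],-0.32],[[0,0,-2.5],[0,0,0],-0.32],[[0,0,-3],[0,0,0],-0.32],[[0,4,0],[0,0,0],-0.32],[[0.5,5,0],[0,0,0],-0.32],[[0.5,5,0],[0,0,0],-0.32],[[1,5,0],[0,0,0],-0.32],[[1,5,0],[0,0,0],-0.32]]}}

```text
time: 48.3
position: [0.623, -0.0666, 0.112]
tcp_rot: [3.141, -0.001, 0.015]
ft_force: [0.1, 0.4, -0.3]
gripper_width: 0.66
```

Request:
{"fn": "carry_out", "kwargs": {"rows": [[[1,5,0],[0,0,0],-0.32],[[1,5,0],[0,0,0],-0.32],[[1,5,0],[0,0,0],-0.32],[[0,0,0],[0,0,0],-0.32],[[0,0,0],[0,0,0],-0.32]]}}

```text
time: 48.92
position: [0.6545, -0.2142, 0.1113]
tcp_rot: [-3.141, 0.0, 0.014]
ft_force: [-0.1, 0.6, -1.6]
gripper_width: 0.665
```

```bash
python3 - <<'E'
from fit import *
go(.657,-.238,.0,0.0145)
c=cam("top"); save(c,"t14",None,1.4);save(c,"t14b",(160,130,260,220),7)
s=cam("side"); save(s,"s29",None,1.4)
print(fit([s],M["rosette"],.657,-.235))
for x,y in((.569,-.168),(.465,-.2336)): print(fit([s],M["boss"],x,y))
E
```

```text
shift cm x 0.22 y 2.38 z 11.13 | turn z -0.02 deg | rot [-3.1414  0.0001  0.0141] pos [ 0.6545 -0.2142  0.1113] t48.92 F [-0.1  0.6 -1.6]
(array([ 0.6565, -0.2359]), np.float64(2.3833485044441254))
(array([ 0.5685, -0.169 ]), np.float64(1.7596421956489947))
(array([ 0.4654, -0.2338]), np.float64(2.035746502673926))
```

View pics/t14b.png

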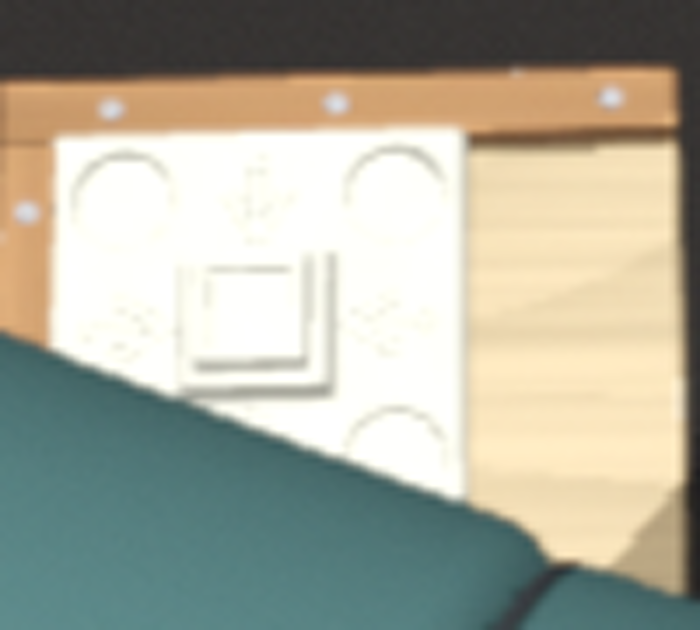

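View pics/s29.png

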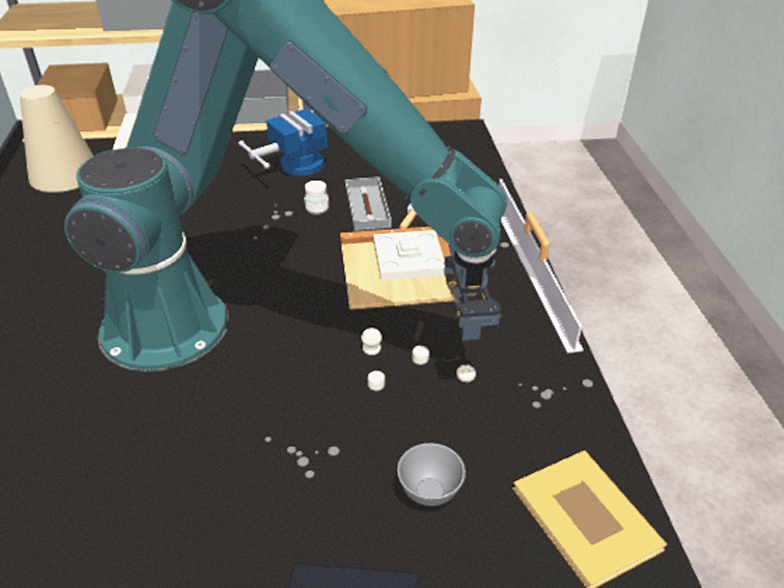

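Request:
{"fn": "carry_out", "kwargs": {"rows": [[[0.22,2.4,2],[0,0,0],-0.32],[[0,0,3],[0,0,0],-0.32],[[0,0,3],[0,0,0],-0.32],[[0,0,2],[0,0,0],-0.32],[[0,0,0.8],[0,0,0],-0.32],[[0,0,0.3],[0,0,0],-0.32],[[0,0,0],[0,0,0],-0.32]]}}

```text
time: 49.9
position: [0.6578, -0.2385, 0.0008]
tcp_rot: [3.141, -0.001, 0.015]
ft_force: [0.8, 0.4, 0.2]
gripper_width: 0.659
```

```bash
python3 - <<'E'
from fit import *
go(.657,-.2383,.0,0.0145)
s=cam("side"); save(s,"s30",(290,220,380,290),8)
E
```

```text
shift cm x -0.08 y -0.02 z 0.08 | turn z 0.01 deg | rot [ 3.1413 -0.0009  0.0146] pos [ 0.6578 -0.2385  0.0008] t49.90 F [0.8 0.4 0.2]
```

View pics/s30.png

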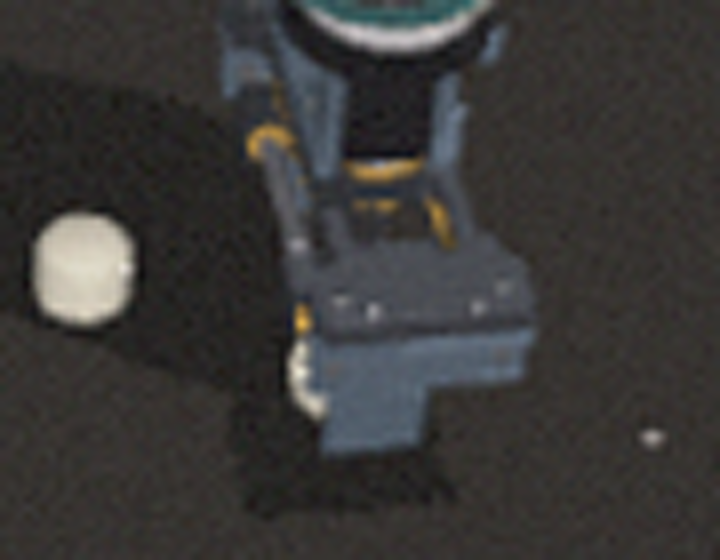

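Request:
{"fn": "carry_out", "kwargs": {"rows": [[[0,0,0],[0,0,0],0.4],[[0,0,0],[0,0,0],0.4],[[0,0,0],[0,0,0],0.4],[[0,0,0],[0,0,0],0.4],[[0,0,0],[0,0,0],0.4]]}}

```text
time: 50.58
position: [0.6575, -0.2385, 0.0003]
tcp_rot: [3.141, -0.0, 0.015]
ft_force: [0.4, 0.7, 5.7]
gripper_width: 0.423
```

Request:
{"fn": "carry_out", "kwargs": {"rows": [[[0,0,0],[0,0,0],-0.32],[[0,0,0],[0,0,0],-0.32],[[0,0,-1],[0,0,0],-0.32],[[0,0,-2.5],[0,0,-10],-0.32],[[0,0,0],[0,0,-10],-0.32],[[0,0,0],[0,0,-10],-0.32],[[0,0,0],[0,0,-10],-0.32],[[0,0,0],[0,0,-10],-0.32],[[0,0,0],[0,0,-10],-0.32],[[0,0,0],[0,0,-10],-0.32],[[0,0,0],[0,0,-10],-0.32],[[0,0,0],[0,0,-10],-0.32]]}}

```text
time: 52.08
position: [0.6575, -0.2385, 0.0357]
tcp_rot: [3.141, 0.0, 1.591]
ft_force: [0.1, -0.1, -1.1]
gripper_width: 0.658
```

```bash
python3 - <<'E'
from fit import *
go(.6573,-.2385,.0003,1.585)
s=cam("side"); save(s,"s31",(290,220,380,290),8)
print(fit([s],M["rosette"],.657,-.235))
E
```

```text
shift cm x -0.00 y -0.02 z 3.54 | turn z 0.35 deg | rot [3.1412 0.0002 1.5911] pos [ 0.6575 -0.2385  0.0357] t52.08 F [ 0.1 -0.1 -1.1]
(array([ 0.6564, -0.2364]), np.float64(3.3566473008688025))
```

View pics/s31.png

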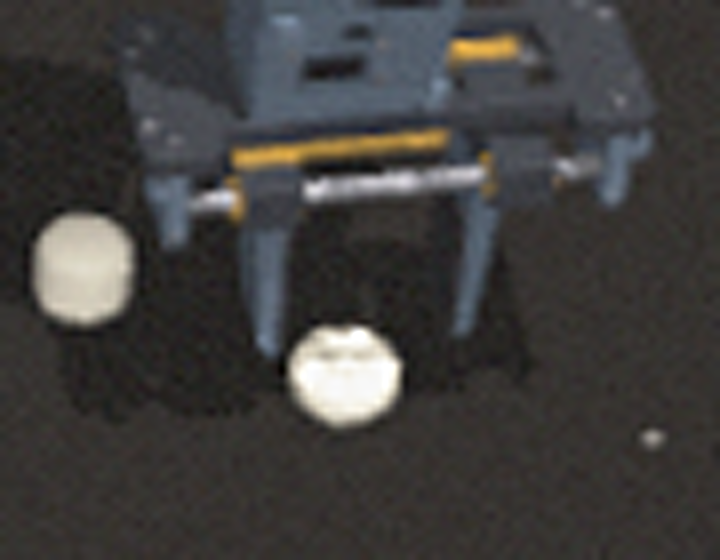

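Request:
{"fn": "carry_out", "kwargs": {"rows": [[[0,0,1.5],[0,0,0],-0.32],[[0,0,1.5],[0,0,0],-0.32],[[0,0,0.5],[0,0,0],-0.32],[[0,0,0],[0,0,0],-0.32],[[0,0,0],[0,0,0],1],[[0,0,0],[0,0,0],1],[[0,0,0],[0,0,0],1],[[0,0,0],[0,0,0],1]]}}

```text
time: 53.12
position: [0.6575, -0.2385, 0.0004]
tcp_rot: [3.141, 0.0, 1.585]
ft_force: [-0.4, 0.1, 3.6]
gripper_width: 0.429
```

Request:
{"fn": "carry_out", "kwargs": {"rows": [[[0,0,-1],[0,0,0],1],[[0,0,-3.5],[0,0,0],1],[[0,0,-4],[0,0,0],1],[[0,0,-3],[0,0,0],1],[[4.5,-0.8,0],[0,0,0],1],[[4.5,-0.8,0],[0,0,0],1],[[4.5,-0.8,0],[0,0,0],1],[[4.5,-0.8,0],[0,0,0],1],[[4.5,-0.8,0],[0,0,0],1],[[4.5,-0.8,0],[0,0,0],1],[[4.5,-0.8,0],[0,0,0],1],[[4.5,-0.8,0],[0,0,0],1]]}}

```text
time: 54.62
position: [0.5877, 0.1221, 0.1157]
tcp_rot: [3.141, -0.0, 1.585]
ft_force: [-0.7, -0.5, 0.7]
gripper_width: 0.424
```

```bash
python3 - <<'E'
from fit import *
go(.589,.1745,.068,1.585)
E
```

```text
shift cm x 5.24 y 0.21 z 4.77 | turn z 0.02 deg | rot [ 3.141  -0.0001  1.5853] pos [0.5877 0.1221 0.1157] t54.62 F [-0.7 -0.5  0.7]
```

Request:
{"fn": "carry_out", "kwargs": {"rows": [[[3,0.2,0.5],[0,0,0],1],[[2.2,0,1.5],[0,0,0],1],[[0,0,1.5],[0,0,0],1],[[0,0,1],[0,0,0],1],[[0,0,0],[0,0,0],1],[[0,0,0],[0,0,0],1]]}}

```text
time: 55.38
position: [0.5896, 0.1721, 0.0702]
tcp_rot: [3.141, -0.0, 1.584]
ft_force: [-0.2, -0.3, -0.6]
gripper_width: 0.424
```

```bash
python3 - <<'E'
from fit import *
go(.589,.1745,.0632,1.585)
s=cam("side"); save(s,"s32",(260,130,340,200),8)
E
```

```text
shift cm x 0.24 y -0.06 z 0.70 | turn z -0.03 deg | rot [ 3.1414 -0.      1.5845] pos [0.5896 0.1721 0.0702] t55.38 F [-0.2 -0.3 -0.6]
```

View pics/s32.png

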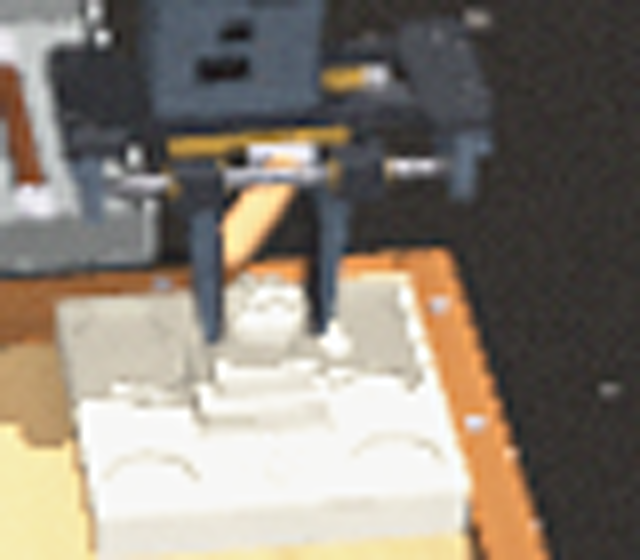

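Request:
{"fn": "carry_out", "kwargs": {"rows": [[[0.24,-0.06,0.3],[0,0,0],1],[[0,0,0.4],[0,0,0],1],[[0,0,0],[0,0,0],1],[[0,0,0],[0,0,0],1]]}}

```text
time: 55.92
position: [0.5887, 0.1751, 0.063]
tcp_rot: [-3.142, 0.0, 1.585]
ft_force: [0.7, -0.3, -0.5]
gripper_width: 0.426
```

Request:
{"fn": "carry_out", "kwargs": {"rows": [[[-0.05,0.02,0.1],[0,0,0],1],[[0,0,0.1],[0,0,0],1],[[0,0,0],[0,0,0],1]]}}

```text
time: 56.3
position: [0.5888, 0.1745, 0.0609]
tcp_rot: [-3.141, 0.0, 1.585]
ft_force: [1.0, -0.3, -0.8]
gripper_width: 0.426
```

Request:
{"fn": "carry_out", "kwargs": {"rows": [[[0,0,0.1],[0,0,0],1],[[0,0,0.1],[0,0,0],1],[[0,0,0],[0,0,0],1]]}}

```text
time: 56.68
position: [0.5888, 0.1745, 0.0589]
tcp_rot: [-3.141, 0.0, 1.585]
ft_force: [-0.3, -0.0, -0.8]
gripper_width: 0.43
```

Inserted without force. Release, lift and go to the first boss.

Request:
{"fn": "carry_out", "kwargs": {"rows": [[[0,0,0.03],[0,0,0],1],[[0,0,0],[0,0,0],0],[[0,0,0],[0,0,0],-0.2],[[0,0,-1],[0,0,0],-0.3],[[0,0,-2.5],[0,0,0],-0.3],[[0,0,-3],[0,0,0],-0.3],[[-5,0,0],[0,0,0],-0.3],[[-5,0,0],[0,0,0],-0.3],[[-5,0,0],[0,0,0],-0.3],[[-5,0,0],[0,0,0],-0.3],[[-5,0,0],[0,0,0],-0.3],[[-5,0,0],[0,0,0],-0.3]]}}

```text
time: 58.18
position: [0.5933, -0.1271, 0.1246]
tcp_rot: [3.141, 0.0, 1.585]
ft_force: [0.6, 0.7, 0.3]
gripper_width: 0.653
```

```bash
python3 - <<'E'
from fit import *
go(.569,-.1718,.06,1.585)
c=cam("top"); save(c,"t15",None,1.4);save(c,"t15b",(160,130,260,220),7)
s=cam("side"); save(s,"s33",(230,120,370,220),5.5)
for x,y in((.569,-.168),(.465,-.2336)): print(fit([s],M["boss"],x,y))
E
```

```text
shift cm x -4.43 y -2.49 z 6.46 | turn z 0.02 deg | rot [3.1408 0.0002 1.5853] pos [ 0.5933 -0.1271  0.1246] t58.17 F [0.6 0.7 0.3]
(array([ 0.5689, -0.1682]), np.float64(2.3519931165268484))
(array([ 0.4654, -0.2338]), np.float64(2.0498862784159364))
```

View pics/t15b.png

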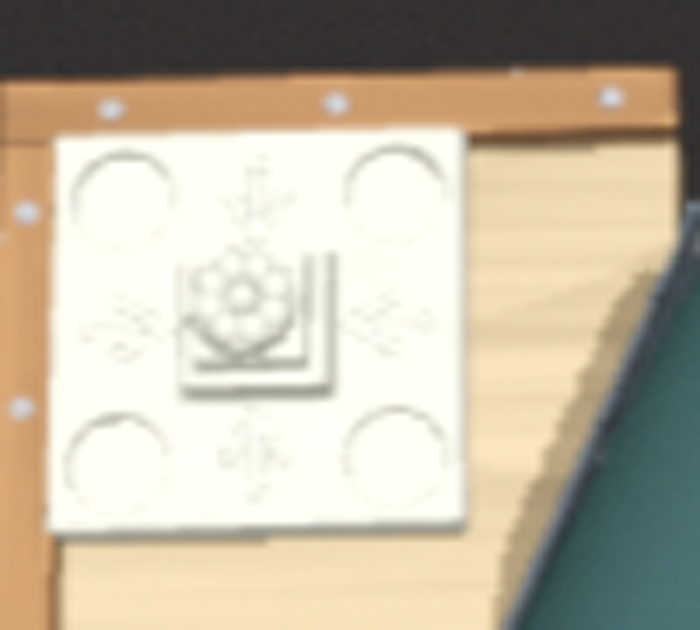

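View pics/t15.png

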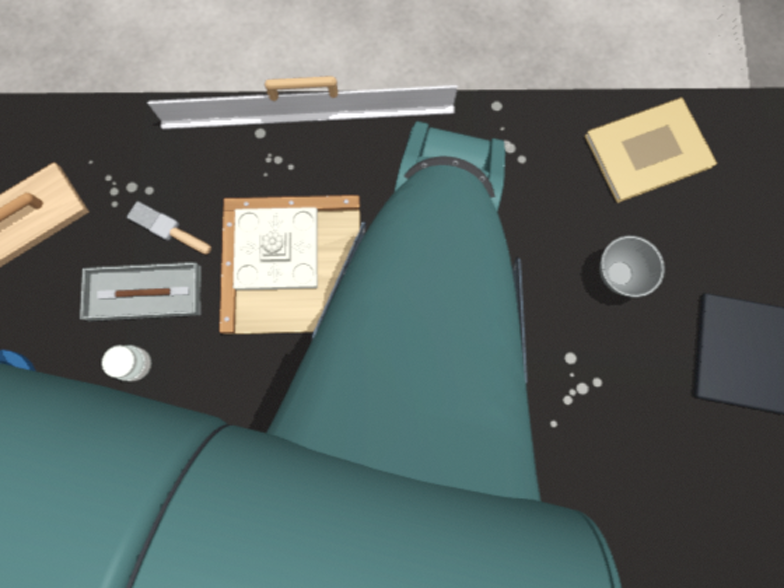

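View pics/s33.png

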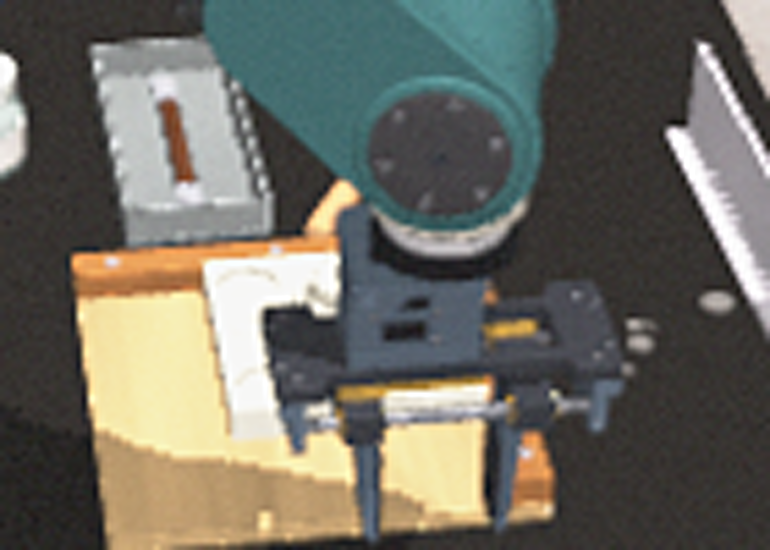

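Request:
{"fn": "carry_out", "kwargs": {"rows": [[[-2.2,-1.2,1.5],[0,0,0],-0.3],[[-2.25,-1.25,2],[0,0,0],-0.3],[[0,0,2],[0,0,0],-0.3],[[0,0,0],[0,0,0],-0.3],[[0,0,0],[0,0,0],-0.3]]}}

```text
time: 58.9
position: [0.5701, -0.1696, 0.0693]
tcp_rot: [3.141, 0.0, 1.586]
ft_force: [0.4, -0.4, 0.3]
gripper_width: 0.648
```

```bash
python3 - <<'E'
from fit import *
go(.569,-.1718,.0025,1.585)
s=cam("side"); save(s,"s34",(270,200,370,280),7)
E
```

```text
shift cm x -0.22 y -0.11 z 6.68 | turn z 0.06 deg | rot [3.1411 0.0001 1.5861] pos [ 0.5701 -0.1696  0.0693] t58.90 F [ 0.4 -0.4  0.3]
```

View pics/s34.png

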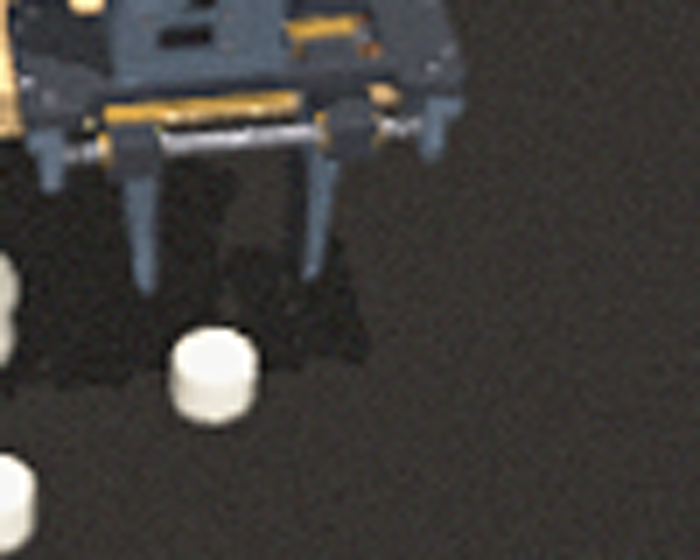

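Request:
{"fn": "carry_out", "kwargs": {"rows": [[[-0.2,-0.1,2],[0,0,0],-0.3],[[0,0,2.5],[0,0,0],-0.3],[[0,0,1.5],[0,0,0],-0.3],[[0,0,0.6],[0,0,0],-0.3],[[0,0,0],[0,0,0],-0.3],[[0,0,0],[0,0,0],0.4],[[0,0,0],[0,0,0],0.4],[[0,0,0],[0,0,0],0.4],[[0,0,0],[0,0,0],0.4],[[0,0,0],[0,0,0],0.4]]}}

```text
time: 60.2
position: [0.5687, -0.1724, 0.0032]
tcp_rot: [3.141, 0.0, 1.585]
ft_force: [-1.5, 0.8, 6.3]
gripper_width: 0.374
```

Request:
{"fn": "carry_out", "kwargs": {"rows": [[[0,0,0],[0,0,0],0.4],[[0,0,0],[0,0,0],0.4]]}}

```text
time: 60.45
position: [0.5687, -0.1724, 0.0032]
tcp_rot: [3.141, 0.0, 1.585]
ft_force: [-1.3, 1.4, 5.7]
gripper_width: 0.383
```

```bash
python3 - <<'E'
from fit import *
go(.569,-.1718,.0025,1.585)
s=cam("side"); save(s,"s35",(270,200,370,280),7)
E
```

```text
shift cm x 0.06 y 0.03 z 0.07 | turn z 0.02 deg | rot [3.141  0.0002 1.5853] pos [ 0.5687 -0.1724  0.0032] t60.45 F [-1.3  1.4  5.7]
```

View pics/s35.png

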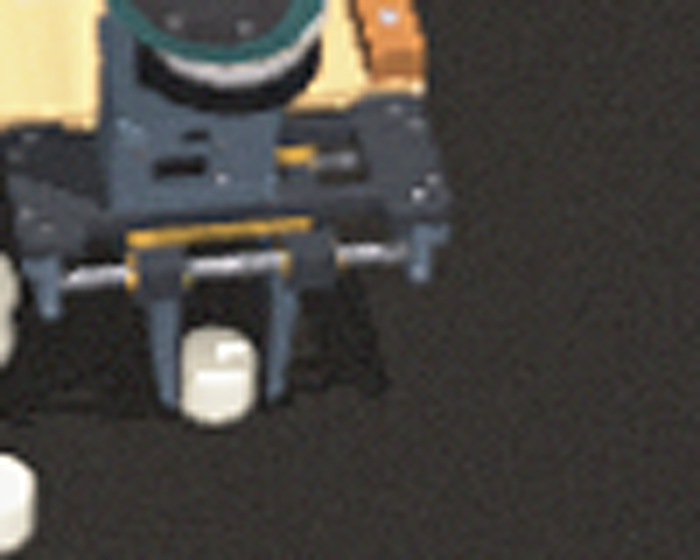

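Request:
{"fn": "carry_out", "kwargs": {"rows": [[[0,0,0],[0,0,0],-0.3],[[0,0,0],[0,0,0],-0.3],[[0,0,-1],[0,0,0],-0.3],[[0,0,-2.7],[0,0,10],-0.3],[[0,0,0],[0,0,10],-0.3],[[0,0,0],[0,0,10],-0.3],[[0,0,0],[0,0,10],-0.3],[[0,0,0],[0,0,10],-0.3],[[0,0,0],[0,0,10],-0.3],[[0,0,0],[0,0,10],-0.3],[[0,0,0],[0,0,10],-0.3],[[0,0,0],[0,0,10],-0.3]]}}

```text
time: 62.0
position: [0.5685, -0.1723, 0.0404]
tcp_rot: [3.141, -0.0, 0.009]
ft_force: [-0.1, -0.7, -0.4]
gripper_width: 0.652
```

Request:
{"fn": "carry_out", "kwargs": {"rows": [[[0,0,1.5],[0,0,0],-0.3],[[0,0,1.5],[0,0,0],-0.3],[[0,0,0.7],[0,0,0],-0.3],[[0,0,0],[0,0,0],-0.3],[[0,0,0],[0,0,0],1],[[0,0,0],[0,0,0],1],[[0,0,0],[0,0,0],1],[[0,0,0],[0,0,0],1],[[0,0,0],[0,0,0],1]]}}

```text
time: 63.12
position: [0.5686, -0.1724, 0.003]
tcp_rot: [3.141, -0.0, 0.015]
ft_force: [-0.9, 0.7, 6.5]
gripper_width: 0.379
```

Request:
{"fn": "carry_out", "kwargs": {"rows": [[[0,0,-1],[0,0,0],1],[[0,0,-3.5],[0,0,0],1],[[0,0,-4],[0,0,0],1],[[1.1,-4.2,0],[0,0,0],1],[[1.1,-4.2,0],[0,0,0],1],[[1.1,-4.2,0],[0,0,0],1],[[1.1,-4.2,0],[0,0,0],1],[[1.1,-4.2,0],[0,0,0],1],[[1.1,-4.2,0],[0,0,0],1],[[1.1,-4.2,0],[0,0,0],1],[[0,0,0],[0,0,0],1]]}}

```text
time: 64.5
position: [0.6416, 0.1252, 0.0883]
tcp_rot: [-3.141, -0.001, 0.017]
ft_force: [-0.9, -0.2, -0.1]
gripper_width: 0.378
```

```bash
python3 - <<'E'
from fit import *
go(.6438,.1213,.040,.0145)
s=cam("side"); save(s,"s36",(230,120,370,220),5.5)
c=cam("top"); save(c,"t16",(160,130,260,220),7)
E
```

```text
shift cm x 0.22 y 0.39 z 4.83 | turn z 0.15 deg | rot [-3.1414 -0.0008  0.0172] pos [0.6416 0.1252 0.0883] t64.50 F [-0.9 -0.2 -0.1]
```

View pics/t16.png

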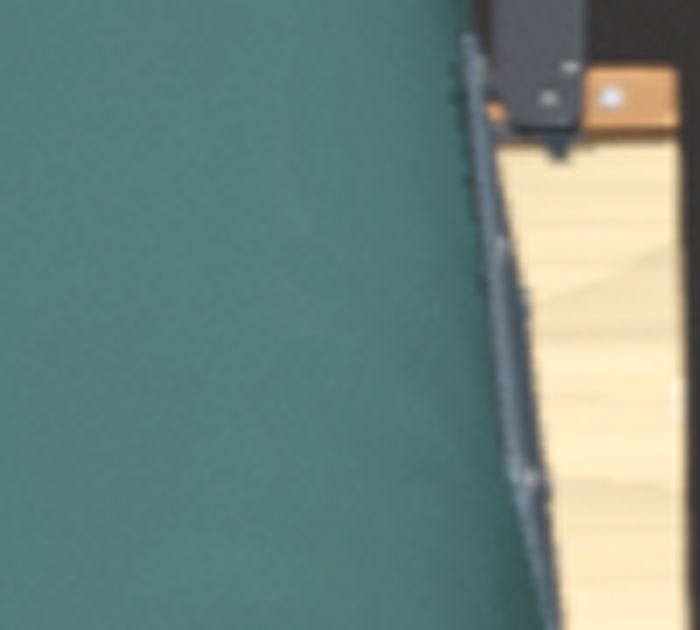

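View pics/s36.png

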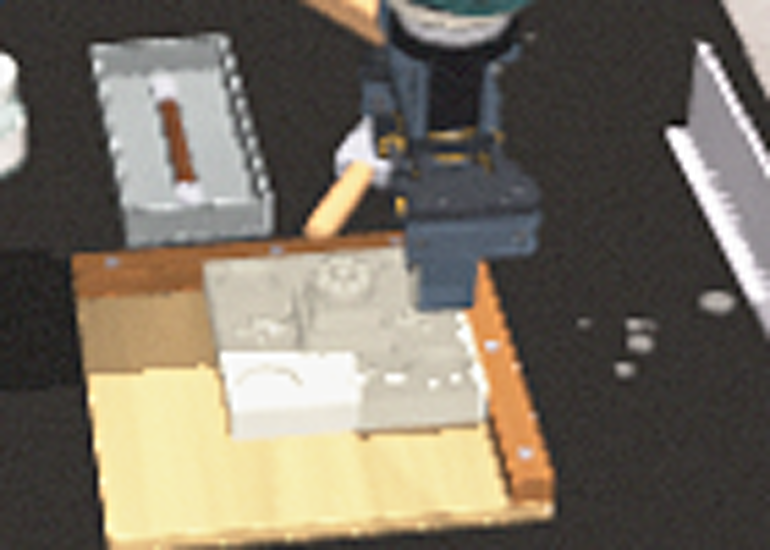

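Request:
{"fn": "carry_out", "kwargs": {"rows": [[[0,0,1.5],[0,0,0],1],[[0,0,1.5],[0,0,0],1],[[0,0,0],[0,0,0],1],[[0,0,0],[0,0,0],1]]}}

```text
time: 65.1
position: [0.6411, 0.1225, 0.0575]
tcp_rot: [3.142, 0.0, 0.014]
ft_force: [0.0, -0.0, -0.6]
gripper_width: 0.381
```

```bash
python3 - <<'E'
from fit import *
go(.6438,.1213,.041,.0145)
E
```

```text
shift cm x 0.27 y 0.13 z 1.65 | turn z -0.02 deg | rot [3.1416 0.0003 0.0141] pos [0.6411 0.1225 0.0575] t65.10 F [ 0.  -0.  -0.6]
```

Request:
{"fn": "carry_out", "kwargs": {"rows": [[[0.27,0.12,1.2],[0,0,0],1],[[0,0,0.4],[0,0,0],1],[[0,0,0],[0,0,0],1],[[0,0,0],[0,0,0],1]]}}

```text
time: 65.6
position: [0.6439, 0.1217, 0.0419]
tcp_rot: [-3.142, -0.0, 0.015]
ft_force: [0.7, -0.2, -0.4]
gripper_width: 0.376
```

```bash
python3 - <<'E'
from fit import *
go(.6438,.1213,.031,.0145)
s=cam("side"); save(s,"s37",(270,130,350,200),8)
E
```

```text
shift cm x -0.01 y 0.04 z 1.09 | turn z 0.00 deg | rot [-3.1416 -0.0001  0.0146] pos [0.6439 0.1217 0.0419] t65.60 F [ 0.7 -0.2 -0.4]
```

View pics/s37.png

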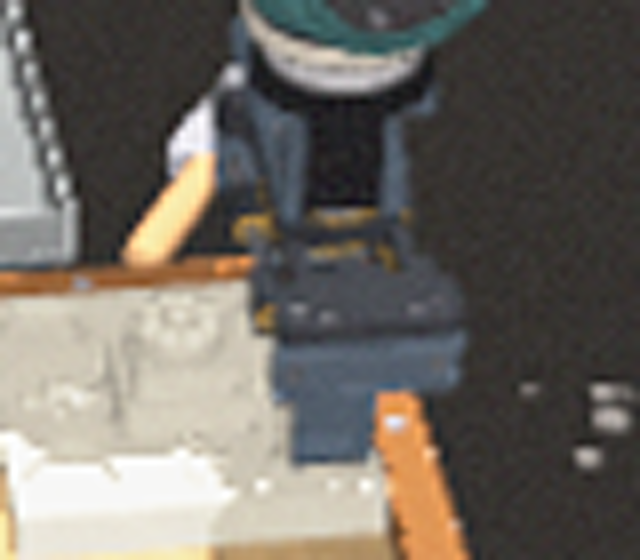

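Request:
{"fn": "carry_out", "kwargs": {"rows": [[[0,0.03,0.2],[0,0,0],1],[[0,0,0.2],[0,0,0],1],[[0,0,0.1],[0,0,0],1],[[0,0,0],[0,0,0],1]]}}

```text
time: 66.15
position: [0.6438, 0.1213, 0.0366]
tcp_rot: [3.142, 0.0, 0.015]
ft_force: [0.1, -0.1, -0.7]
gripper_width: 0.381
```

Request:
{"fn": "carry_out", "kwargs": {"rows": [[[0,0,0.2],[0,0,0],1],[[0,0,0.2],[0,0,0],1],[[0,0,0.1],[0,0,0],1],[[0,0,0],[0,0,0],1]]}}

```text
time: 66.65
position: [0.6438, 0.1213, 0.0316]
tcp_rot: [3.142, 0.0, 0.015]
ft_force: [0.5, -0.5, -0.2]
gripper_width: 0.378
```

Request:
{"fn": "carry_out", "kwargs": {"rows": [[[0,0,0.03],[0,0,0],1],[[0,0,0],[0,0,0],0],[[0,0,0],[0,0,0],-0.1],[[0,0,-1],[0,0,0],-0.1],[[0,0,-2.5],[0,0,0],-0.3],[[0,0,-4],[0,0,0],-0.3],[[-1,5,0],[0,0,0],-0.3],[[-2.6,5,0],[0,0,0],-0.3],[[-2.6,5,0],[0,0,0],-0.3],[[-2.6,5,0],[0,0,0],-0.3],[[-2.6,5,0],[0,0,0],-0.3],[[-2.6,4,0],[0,0,0],-0.3]]}}

```text
time: 68.15
position: [0.5074, -0.1725, 0.1073]
tcp_rot: [3.141, -0.001, 0.014]
ft_force: [0.0, 0.1, -0.0]
gripper_width: 0.651
```

```bash
python3 - <<'E'
from fit import *
go(.4654,-.2373,.06,.0145)
c=cam("top"); save(c,"t17",(160,130,260,220),7)
s=cam("side"); save(s,"s38",(230,130,340,220),7)
for x,y in((.465,-.2336),): print(fit([s],M["boss"],x,y))
E
```

```text
shift cm x -4.29 y 6.43 z 4.73 | turn z -0.03 deg | rot [ 3.1411 -0.0011  0.014 ] pos [ 0.5074 -0.1725  0.1073] t68.15 F [ 0.   0.1 -0. ]
(array([ 0.4654, -0.2338]), np.float64(2.0905702228524925))
```

View pics/t17.png

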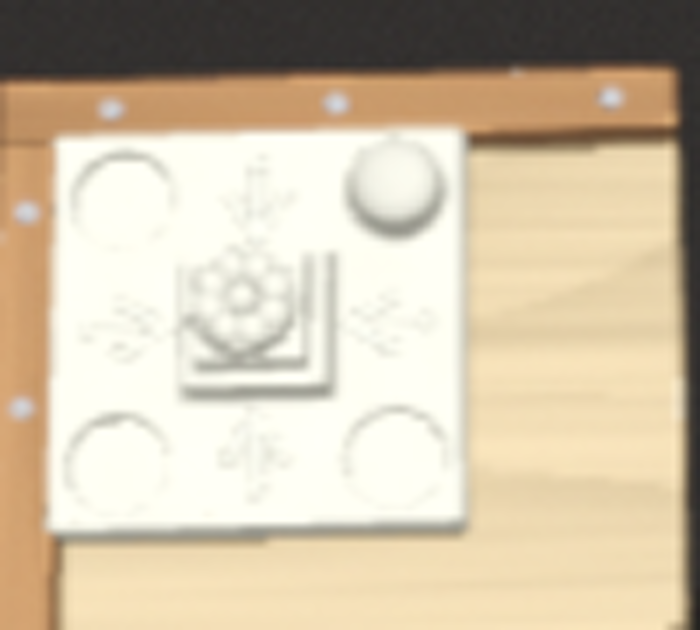

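View pics/s38.png

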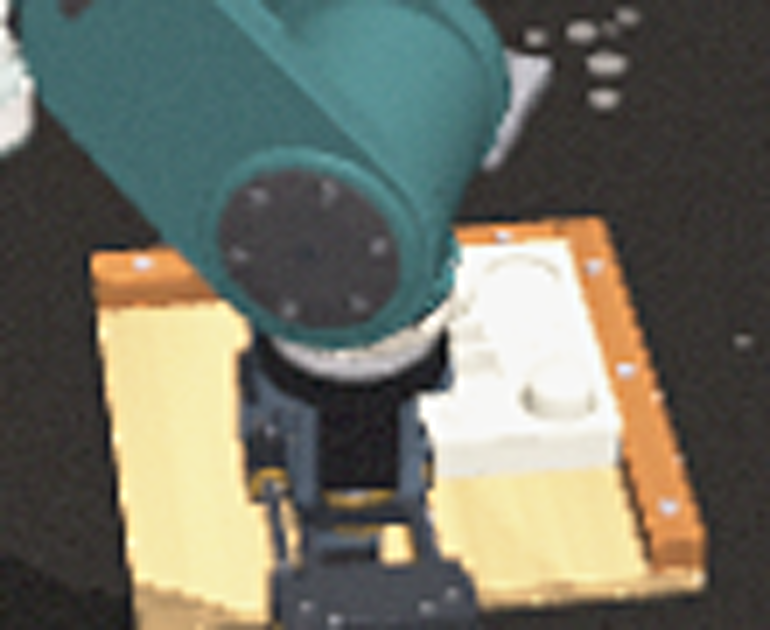

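Request:
{"fn": "carry_out", "kwargs": {"rows": [[[-2.1,3.2,0.5],[0,0,0],-0.3],[[-2.15,3.2,1.5],[0,0,0],-0.3],[[0,0,2],[0,0,0],-0.3],[[0,0,0],[0,0,0],-0.3],[[0,0,0],[0,0,0],-0.3]]}}

```text
time: 68.88
position: [0.4672, -0.235, 0.0672]
tcp_rot: [3.141, -0.001, 0.015]
ft_force: [1.0, 0.7, 1.3]
gripper_width: 0.648
```

```bash
python3 - <<'E'
from fit import *
go(.4654,-.2373,.003,.0145)
s=cam("side"); save(s,"s39",(230,220,330,290),7.5)
E
```

```text
shift cm x -0.19 y 0.22 z 6.42 | turn z 0.04 deg | rot [ 3.1413 -0.0006  0.0152] pos [ 0.4672 -0.235   0.0672] t68.88 F [1.  0.7 1.3]
```

View pics/s39.png

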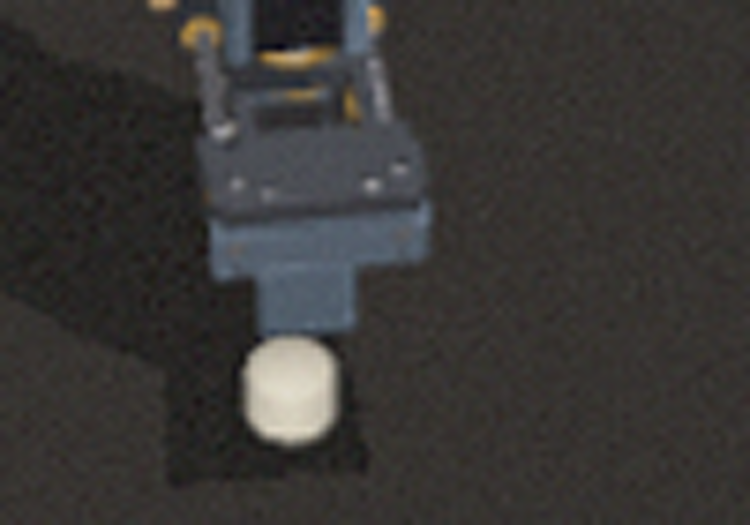

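Request:
{"fn": "carry_out", "kwargs": {"rows": [[[-0.18,0.2,2],[0,0,0],-0.3],[[0,0,2],[0,0,0],-0.3],[[0,0,1.7],[0,0,0],-0.3],[[0,0,0.7],[0,0,0],-0.3],[[0,0,0],[0,0,0],-0.3],[[0,0,0],[0,0,0],0.4],[[0,0,0],[0,0,0],0.4],[[0,0,0],[0,0,0],0.4],[[0,0,0],[0,0,0],0.4],[[0,0,0],[0,0,0],0.4]]}}

```text
time: 70.18
position: [0.465, -0.2375, 0.0028]
tcp_rot: [3.141, -0.0, 0.015]
ft_force: [-2.2, -0.2, 6.0]
gripper_width: 0.376
```

Request:
{"fn": "carry_out", "kwargs": {"rows": [[[0,0,0],[0,0,0],-0.3],[[0,0,0],[0,0,0],-0.3],[[0,0,-1],[0,0,0],-0.3],[[0,0,-2.7],[0,0,-10],-0.3],[[0,0,0],[0,0,-10],-0.3],[[0,0,0],[0,0,-10],-0.3],[[0,0,0],[0,0,-10],-0.3],[[0,0,0],[0,0,-10],-0.3],[[0,0,0],[0,0,-10],-0.3],[[0,0,0],[0,0,-10],-0.3],[[0,0,0],[0,0,-10],-0.3],[[0,0,0],[0,0,-10],-0.3]]}}

```text
time: 71.68
position: [0.4649, -0.2374, 0.0401]
tcp_rot: [3.141, 0.0, 1.591]
ft_force: [0.6, -0.6, -0.0]
gripper_width: 0.651
```

Request:
{"fn": "carry_out", "kwargs": {"rows": [[[0,0,1.5],[0,0,0],-0.3],[[0,0,1.5],[0,0,0],-0.3],[[0,0,0.7],[0,0,0],-0.3],[[0,0,0],[0,0,0],-0.3],[[0,0,0],[0,0,0],1],[[0,0,0],[0,0,0],1],[[0,0,0],[0,0,0],1],[[0,0,0],[0,0,0],1],[[0,0,0],[0,0,0],1]]}}

```text
time: 72.8
position: [0.465, -0.2374, 0.0027]
tcp_rot: [3.141, 0.0, 1.585]
ft_force: [-0.1, 1.5, 6.3]
gripper_width: 0.379
```

Request:
{"fn": "carry_out", "kwargs": {"rows": [[[0,0,-1],[0,0,0],1],[[0,0,-3.5],[0,0,0],1],[[0,0,-4],[0,0,0],1],[[0,0,-2],[0,0,0],1],[[4.45,0.95,0],[0,0,0],1],[[4.45,0.95,0],[0,0,0],1],[[4.45,0.95,0],[0,0,0],1],[[4.45,0.95,0],[0,0,0],1],[[4.45,0.95,0],[0,0,0],1],[[4.45,0.95,0],[0,0,0],1],[[4.45,0.95,0],[0,0,0],1],[[4.45,0.95,0],[0,0,0],1]]}}

```text
time: 74.3
position: [0.5357, 0.1213, 0.108]
tcp_rot: [3.141, -0.0, 1.585]
ft_force: [1.0, 0.2, -0.3]
gripper_width: 0.381
```

Request:
{"fn": "carry_out", "kwargs": {"rows": [[[0,0,1.5],[0,0,0],1],[[0,0,1.5],[0,0,0],1],[[0,0,1.5],[0,0,0],1],[[0,0,0],[0,0,0],1],[[0,0,0],[0,0,0],1]]}}

```text
time: 74.92
position: [0.5357, 0.1193, 0.0625]
tcp_rot: [-3.141, 0.0, 1.585]
ft_force: [-0.9, 0.3, 0.4]
gripper_width: 0.386
```

```bash
python3 - <<'E'
from fit import *
go(.5358,.1197,.041,1.585)
s=cam("side"); save(s,"s40",(250,130,340,200),8)
E
```

```text
shift cm x 0.04 y 0.01 z 2.15 | turn z -0.02 deg | rot [-3.1415  0.      1.5846] pos [0.5357 0.1193 0.0625] t74.92 F [-0.9  0.3  0.4]
```

View pics/s40.png

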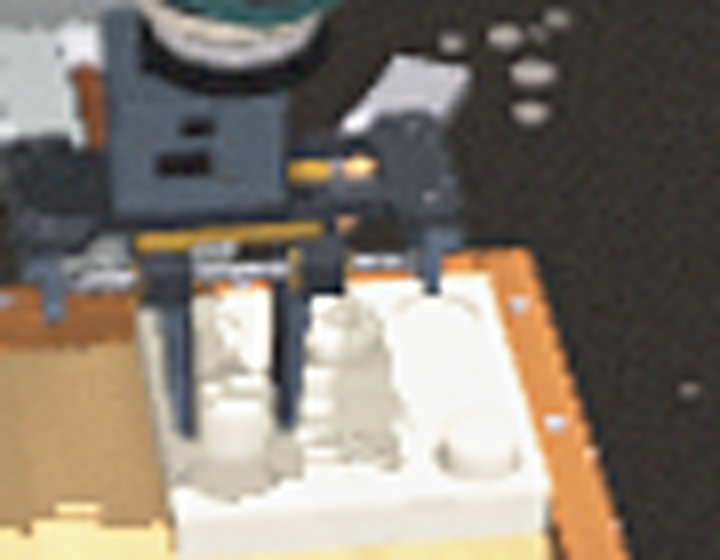

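Request:
{"fn": "carry_out", "kwargs": {"rows": [[[0.04,0,1.2],[0,0,0],1],[[0,0,0.9],[0,0,0],1],[[0,0,0],[0,0,0],1],[[0,0,0.2],[0,0,0],1],[[0,0,0.2],[0,0,0],1],[[0,0,0],[0,0,0],1]]}}

```text
time: 75.72
position: [0.5355, 0.1202, 0.0374]
tcp_rot: [-3.142, 0.0, 1.585]
ft_force: [0.1, 0.0, -0.4]
gripper_width: 0.377
```

Request:
{"fn": "carry_out", "kwargs": {"rows": [[[-0.03,0.02,0.2],[0,0,0],1],[[0,0,0.2],[0,0,0],1],[[0,0,0],[0,0,0],1]]}}

```text
time: 76.1
position: [0.5357, 0.1198, 0.0333]
tcp_rot: [-3.141, 0.0, 1.585]
ft_force: [0.3, 0.6, 0.1]
gripper_width: 0.376
```

Request:
{"fn": "carry_out", "kwargs": {"rows": [[[0,0,0.2],[0,0,0],1],[[0,0,0],[0,0,0],1],[[0,0,0],[0,0,0],0.05],[[0,0,0],[0,0,0],0],[[0,0,-1],[0,0,0],0],[[0,0,-2.5],[0,0,0],-0.1],[[0,0,-4],[0,0,0],-0.1],[[-5,0,-2],[0,0,0],-0.1],[[-5,0,0],[0,0,0],-0.1],[[-5,0,0],[0,0,0],-0.1],[[-5,0,0],[0,0,0],-0.1],[[-5,0,0],[0,0,0],-0.1]]}}

```text
time: 77.6
position: [0.5394, -0.1318, 0.1273]
tcp_rot: [3.141, 0.0, 1.585]
ft_force: [0.1, 0.9, 0.6]
gripper_width: 0.551
```

Request:
{"fn": "carry_out", "kwargs": {"rows": [[[-5,0,0],[0,0,0],-0.1],[[-5,0,0],[0,0,0],-0.1],[[-5,0,0],[0,0,0],-0.1],[[-5,0,0],[0,0,0],-0.1],[[0,0,0],[0,0,0],-0.1],[[0,0,0],[0,0,0],-0.1]]}}

```text
time: 78.35
position: [0.542, -0.3298, 0.1267]
tcp_rot: [-3.141, -0.0, 1.585]
ft_force: [-0.5, -0.1, -0.6]
gripper_width: 0.555
```

```bash
python3 - <<'E'
from fit import *
go(.5358,.1197,.041,1.585)
c=cam("top"); save(c,"t18",None,1.4);save(c,"t18b",(160,130,260,220),7)
s=cam("side"); save(s,"s41",None,1.4); save(s,"s41b",(230,130,340,220),7)
E
```

```text
shift cm x 44.95 y 0.01 z 8.57 | turn z -0.01 deg | rot [-3.1414 -0.0002  1.5849] pos [ 0.542  -0.3298  0.1267] t78.35 F [-0.5 -0.1 -0.6]
```

View pics/t18.png

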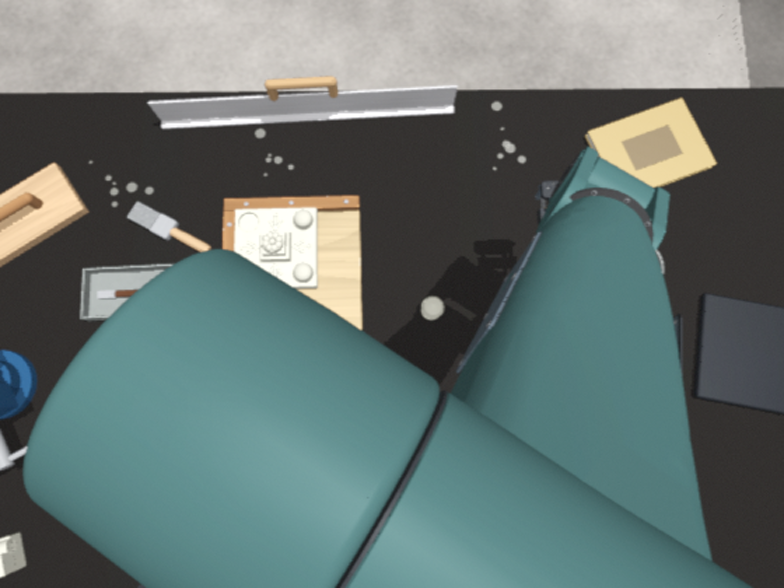

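View pics/t18b.png

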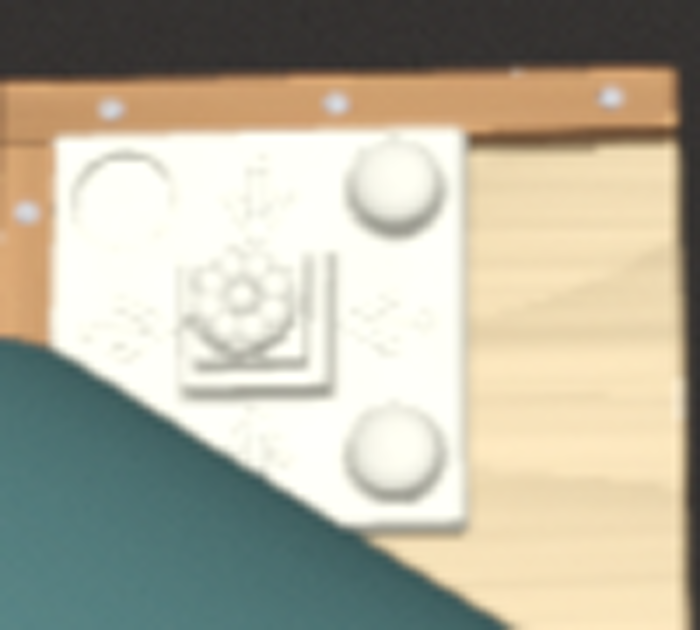

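View pics/s41.png

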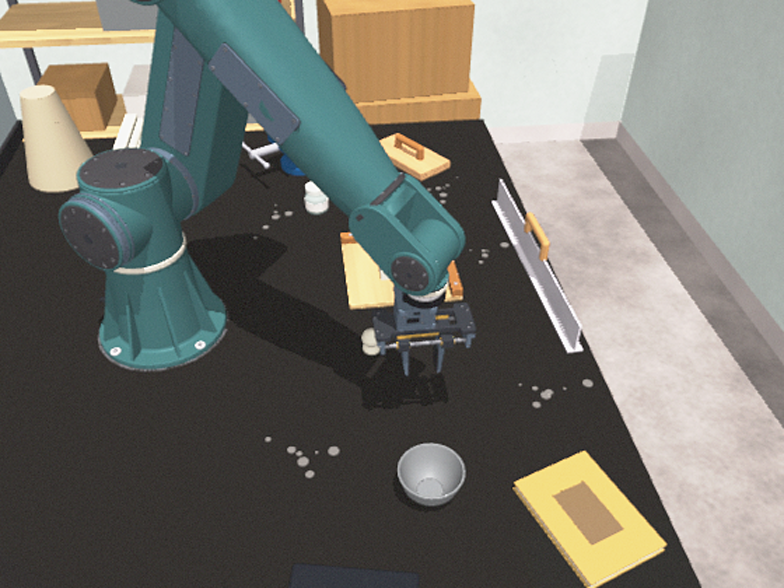

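View pics/s41b.png

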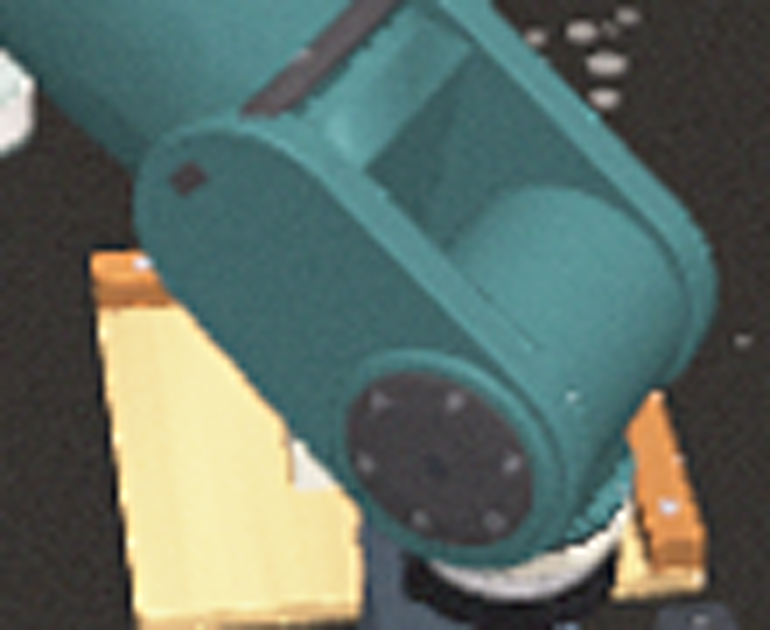

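Request:
{"fn": "carry_out", "kwargs": {"rows": [[[-2,0,-4],[0,0,0],-0.1],[[-4,0,-4],[0,0,0],-0.1],[[-5,0,-2],[0,0,0],-0.1],[[-5,0,0],[0,0,0],-0.1],[[-5,-2,0],[0,0,0],-0.1],[[-5,-2,0],[0,0,0],-0.1],[[-5,-2,0],[0,0,0],-0.1],[[-4,-2,0],[0,0,0],-0.1],[[0,0,0],[0,0,0],-0.1],[[0,0,0],[0,0,0],-0.1]]}}

```text
time: 79.7
position: [0.468, -0.6801, 0.2263]
tcp_rot: [-3.141, -0.001, 1.586]
ft_force: [-0.3, 1.0, -0.5]
gripper_width: 0.549
```

```bash
python3 - <<'E'
from fit import *
go(.5358,.1197,.041,1.585)
c=cam("top"); save(c,"t19",None,1.4);save(c,"t19b",(150,125,250,215),7)
s=cam("side"); save(s,"s42b",(230,130,340,220),7)
E
```

```text
shift cm x 79.86 y 7.99 z 18.53 | turn z 0.06 deg | rot [-3.1414 -0.0006  1.586 ] pos [ 0.468  -0.6801  0.2263] t79.70 F [-0.3  1.  -0.5]
```

View pics/t19.png

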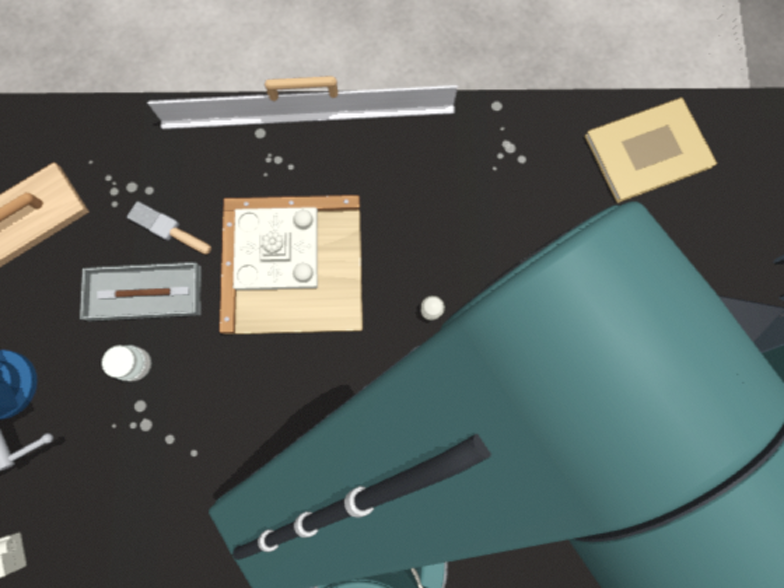

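View pics/t19b.png

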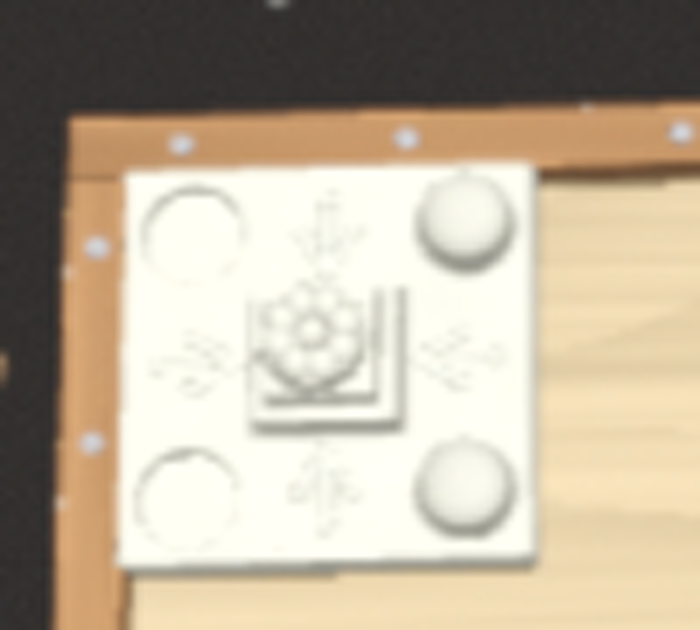

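View pics/s42b.png

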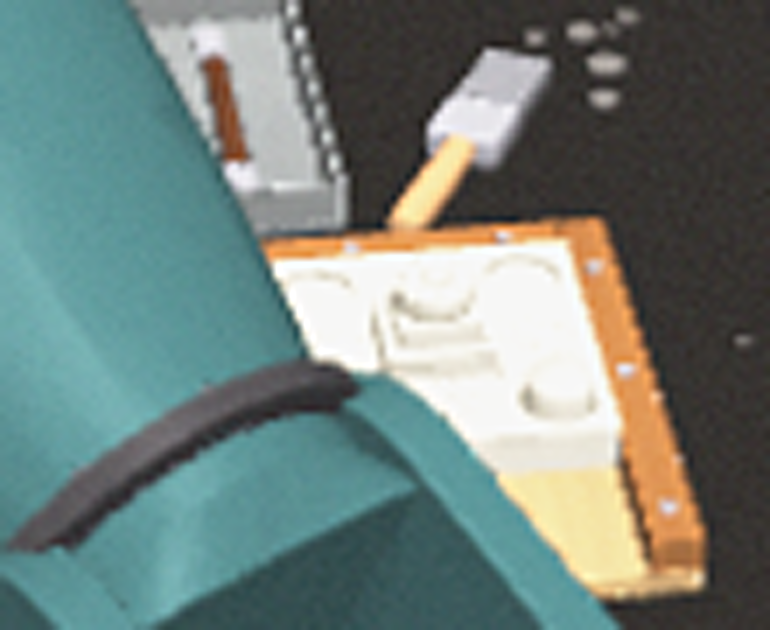

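```bash
python3 - <<'E'
from fit import *
c=cam("top")
im=c["color"].astype(float); sat=im.max(2)-im.min(2)
def cross(line,pos,thr,up):  # subpixel crossing
    for i in range(len(line)-1):
        a,b=line[i],line[i+1]
        if (a<thr<=b) if up else (a>=thr>b): return pos+i+(thr-a)/(b-a)
# outer fence edge (dark->wood by red), wood->panel (sat high->low)
for col in (175,185,195,205,215,222):
    red=im[130:160,col,0]; o=cross(red,130,110,True)
    i0=int(o)+3; p=cross(sat[i0:i0+15,col],i0,55,False)
    A=px2w(c,(col,o),.032);B=px2w(c,(col,p),.036); print("x: outer",A[:2],"panel",B[:2],"gap to 25mm: %.4f"%(A[0]-B[0]-.025))
for row in (155,165,175,185,195,203):
    red=im[row,145:185,0]; o=cross(red,145,110,True)
    i0=int(o)+3; p=cross(sat[row,i0:i0+15],i0,55,False)
    A=px2w(c,(o,row),.032);B=px2w(c,(p,row),.036); print("y: outer",A[:2],"panel",B[:2],"gap %.4f"%(A[1]-B[1]-.025))
T=c
for n,x,y in(("boss",.6438,.1213),("boss",.5358,.1197)):
    print(n,(proj(c,[[x,y,.028+.02]])[0]-[150,125]+.5)*7-.5)
print(((proj(c,[[.589,.1745,.081]])[0]-[150,125]+.5)*7-.5))
E
```

```text
x: outer [0.6937 0.2399] panel [0.6839 0.2386] gap to 25mm: -0.0152
x: outer [0.6945 0.2119] panel [0.67   0.2103] gap to 25mm: -0.0005
x: outer [0.6951 0.1838] panel [0.6704 0.1824] gap to 25mm: -0.0004
x: outer [0.6958 0.1558] panel [0.6706 0.1546] gap to 25mm: 0.0002
x: outer [0.6953 0.1276] panel [0.6708 0.1267] gap to 25mm: -0.0005
x: outer [0.696 0.108] panel [0.671  0.1072] gap to 25mm: 0.0000
y: outer [0.6524 0.2846] panel [0.6508 0.2591] gap 0.0006
y: outer [0.6233 0.2839] panel [0.6218 0.259 ] gap -0.0000
y: outer [0.5945 0.2827] panel [0.5931 0.2587] gap -0.0009
y: outer [0.566  0.2825] panel [0.5646 0.258 ] gap -0.0004
y: outer [0.5378 0.2826] panel [0.5365 0.2574] gap 0.0002
y: outer [0.5154 0.2821] panel [0.5142 0.2571] gap 0.0000
boss [466.4005 216.2323]
boss [466.3325 483.368 ]
[311.0782 327.5859]
```

```bash
python3 -c "
from bench import manip
print(manip.close_job())"
```

```text
the job is handed in; nothing more can be done
None
```

The job is handed in at about 80 s of the 208 s allowed, and my last checks found everything in place. No verdict came back.

**What I did**
- I laid the leaf tool flat in the tray.
- I pushed the empty panel into the corner until the force rose sharply against each fence.
- I set the plinth, the collar and the rosette in that order.
- Two bosses were present. One is in `recess_2` and the other in `recess_4`.
- I centred each cast by gripping it from two directions at right angles before lifting it. Each one went in with no noticeable force.

**Last checks**
- **Panel:** In the top camera the gap to both fences is 1 mm or less along the measured edges. One of the twelve readings was off by 15 mm and I discarded it; it appears to have caught a fence screw.
- **Casts:** Rosette and bosses appear within about 0.6 pixel (1–2 mm) of their seated positions. The collar sits nested in the plinth.
- **Leaf tool and bystanders:** The tool is in the tray. The finial, brush and jar look unmoved. The bowl was hidden by the arm in the last pictures but looked unmoved shortly before.

**What disagreed**
- **Fingertips:** They stand about 8 mm behind the reported TCP, not 14 mm ahead as stated. My first grasp of the leaf tool therefore closed on air, and I found the right height by touching the panel.
- **Cameras:** The side camera reads about 3.5 mm high in y. The top camera read the panel about 2 mm high in y compared with contact. I used the contact value for the panel centre and corrected the side camera readings.
- **Final side view:** The arm partly blocked it, so the last check of `boss` in `recess_4` rests on the top camera alone.

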